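# Roll down the label on a domed bottle in a free-running spring-bed shuttle

### The arm

A 7-joint arm with a two-finger parallel gripper is mounted at the origin on the work surface. World frame = base frame: x ahead of the robot, y to its left, z up, the work surface at z = 0. Lengths are in m, angles in degrees, forces in N, time in s.
With the tool pointing down it reaches from about 0.4 to 0.925 m from the base axis. Payload 4.1 kg.
Tool frame: the origin (TCP) lies midway between the tips of the shut fingers; the grasp point (between the pads) lies behind it (bot.hold_point_z is the z of the grasp point in the tool frame, in m); z points along the fingers, y is the line along which they close (so a half turn about z gives the same grasp; the last joint's range is limited). The gripper opens to 85 mm and grips with 20 to 120 N. Pads are 22 mm wide; open, the fingers measure 114 mm over their backs; the gripper's body (76 mm by 85 mm) begins 54 mm behind the grasp point. The pads swing forward as they close: fully open they stand 13 mm farther back than shut.
Start: joints at [68.755, 22.827, 2.584, 88.041, -1.071, 69.15, -2.905], TCP at [0.175, -0.626, 0.231] pointing down, gripper open.
Joint ranges: [-161.44, 161.44], [-28.35, 127.94], [-78.24, 83.42], [0, 140.83], [-78.03, 258.03], [13.02, 114.36], [-168.23, 168.23]. Speed limits (degrees/s): [147.25, 147.25, 180, 180, 180, 180, 180].

### API

Orientations are given as a 3x3 rotation matrix whose columns are the frame's x, y, z axes.
In Python, from rig import bot gives the robot as it stands. The module is installed in compiled form; this text tells all that it offers.
- The arm moves only by the tool move_arm, never from a script. Its argument "plan" is a list of rows, each an object of numbers: "wx", "wy", "wz": the turn, a rotation vector about the tool's x, y, z scaled (see below); "x", "y", "z": the shift along the tool's x, y, z scaled (see below); "gripper": the finger opening in mm, from 0 to 85.4. In form: [{"wx": .., "wy": .., "wz": .., "x": .., "y": .., "z": .., "gripper": ..}, ...]. A call has 1 to 20 rows; each row is the pose to reach, as a shift and turn from the pose commanded when the call began, along the tool's axes at that moment; what a row does not reach only later rows make up. The controller multiplies each number of a shift by 250 mm and each number of a turn by 0.5 rad. A row lasts 1/8 s, in which the tool goes at most 62.5 mm and 10.7 degrees, less where a joint would pass 70% of its speed; a pose out of reach is approached as far as the arm can. A call with a number of a shift or a turn outside -1 to 1 is refused whole. A call with a gripper value outside its range is refused whole. The fingers move at their own pace and stop on an object; "squeeze" is the grip in N (left out, the last holds). Time passes only in rows, so rows that repeat a pose let the fingers close. It gives the time, the measured TCP pose, the force, the opening and the grip force at its end, in the units of the state.
- bot.read_state(): the state, without advancing time (a new reading comes with each control period).
- bot.camera(name): name is "scene" or "top" or "wrist"; returns the picture (420x560x3 uint8, red, green, blue); there is no depth.
- bot.get_calibration(name): a dict with "fov_y" (degrees; the focal length in pixels is half the picture's height over the tangent of half this angle, whatever the lens; pixels are square), "cx", "cy" (the principal point, pixels), "rvec" (rotation vector, rad) and "tvec" (3), from world to camera coordinates, as OpenCV has them; the wrist camera has in their place "T_tool_cam" (4x4, takes a point from camera to tool coordinates, whose origin is the TCP and whose axes are the flange's). Camera axes: x right, y down, z forward; pixel columns grow to the right and rows downward; lengths in m; the calibration is good to about 2 mm. A picture is of the moment at which its call begins: read the wrist's pose just before it. get_calibration takes no time and is no camera call.
- bot.hand_in(): hands the job in; it is judged then, once.
The state is a dict: "t": time; "joint_pos": joint angles; "dq": joint speeds; "tau": joint torques, N m; "eef_pos": TCP position; "tcp_rot": TCP orientation; "force": force on the tool from outside, world axes, zero at the start; "wrist_torque": the same for the moment, N m; "gripper_width": finger opening in m; "grasp_force": force on a finger pad.
Only numpy, scipy, OpenCV 4.12 (cv2) and the standard library are available. Lean on these libraries where they do the work, as an engineer would, in place of code of your own. Each camera call takes 0.05 s, during which the arm holds its last target. There are 200 camera calls.

### The job

Take the ball roller out of its stand, set its ball on the middle of the label on the domed bottle in the spring-bedded shuttle, and without lifting it roll out to the label's end on the cap side, then to the other end, then back to the middle, keeping the spring bed sunk about halfway throughout. The shuttle runs freely and slips away from under the ball: keep it off its end stops, and finally steady it at mid-rail for about five seconds with the ball still pressing on the label's middle. Then lift the ball straight up about 10 cm, leaving the shuttle standing there, and finish while still holding the roller above the bottle; touch the jig only with the roller and leave the other things alone.

Things in the scene. Friction and masses are not known exactly. Their poses are not given: they have to be found in the camera images.
- jig: Fixed labelling jig: base plate 150 x 470 mm with two rails along its y axis and an end stop (52 mm high) at each end. Origin: centre of the underside of the base, on the table; x across the rails, y along them, z up. The shuttle on the rails (135 x 150 mm) carries on springs a bed plate (145 x 155 mm) with the white flat bottle fixed on it, its cap to +y.
- shuttle (a joint): Position (m) of the shuttle along the jig's +y, 0 at mid-rail; end stops at -0.14 and +0.14. Almost no friction, drag 0.8 N s/m. Shuttle, bed and bottle: nominally 4.0 kg together (true 3.2 to 5.0). A ball pressing with force F at distance s to +y from the label's middle drives it to -y with about F x s / 410 mm, and the other way round.
- bed (a joint): How far (m) the spring bed with the bottle is pressed down: 0 up (its stop), 0.04 bottomed. Needed force about 3 N (true 1.8 to 4) + 250 N/m x value, damping 15 N s/m; halfway (0.02) is about 8 N. Under 0.006 away from the label's middle counts as lifted off, over 0.036 as crushing.
- label_middle (a point): Middle of the label, on the crown of the bottle's upper side; moves with shuttle and bed. 150 mm above the table with the bed up, at jig x = 0, jig y = shuttle; axes as the jig's. The upper side is 100 mm wide (x, level) and 150 mm long (y), arched along y with radius 380 mm. The label is 80 mm in x by 90 mm in y: ends at y = +45 (cap side) and -45 mm from here.
- roller: Loose hand tool, 0.30 kg, upright in the stand. Upwards from the ball's underside (its origin; z up the handle): free-turning grey ball, 60 mm diameter; aluminium housing, 68 mm diameter, from 26 mm; flange, 84 mm diameter, 62 to 68 mm, resting on the stand's rim; black square handle 30 x 30 mm, 68 to 140 mm, faces along x and y.
- ball_centre (a point): Centre of the roller's ball (radius 30 mm), 30 mm above the origin of roller. The ball rolls any way almost freely (resistance about 0.1 N plus 2 N s/m of its rolling speed over the bottle).
- grip (a point): Point inside the roller's handle where to grasp it, 112 mm above the origin of roller.
- stand: Fixed round grey cup, 88 mm outer and 74 mm inner diameter, 75 mm high, on a steel foot of 110 mm diameter; the roller stands in it, its origin 13 mm above the table. Origin: centre of the underside, on the table.
- jar_near: Bystander: white jar, 72 mm diameter, 85 mm high, standing on the other side of the table from the stand. Origin: centre of its underside.
- tape: Bystander: roll of tape lying flat, 90 mm diameter, 35 mm high, at the far right. Origin: centre of its underside.
Not all that is in view belongs to the job. What is shaped like the roller but purple is not meant.

How it is judged:
By the outcome, as a careful person would: the job done as asked, in the order asked, and still so for the second after the job is handed in, while the arm keeps its last pose, push and grip.
It also fails if it takes over 67 s, if anything falls off the work surface, if the arm or the gripper's body presses on something with over 40 N, if the wrist force passes 120 N, or if a joint passes its speed limit or range.

## Working session

There is one attempt and no reset: what is moved stays moved. The work goes in short steps, Python scripts to look and compute and a tool call to move; the robot and the scene stay as the last step left them, time stands still between calls to the robot, and variables do not carry over. Pictures are saved under pics/ and viewed, at most 10 in all, crops included, and the job is handed in when it is done.

Besides the shell and the picture viewer there is one more tool, called after "Request:" as name([rows], argument=value, ...), one row to a line, values as JSON. move_arm: Moves the arm, as the interface text tells. Shifts and turns lie within -1 to 1; 1 stands for 250 mm of shift or 0.5 rad of turn. Its arguments: {"type":"object","properties":{"plan":{"type":"array"},"squeeze":{"type":"number"}},"required":["plan"]}

```bash
mkdir -p pics; ls; python3 - <<'E'
from rig import bot
import cv2,numpy as np
s=bot.read_state()
for k,v in s.items(): print(k,np.round(v,4).tolist())
print(bot.hold_point_z)
for n in("scene","top","wrist"):
    print(n,bot.get_calibration(n))
    im=bot.camera(n); cv2.imwrite(f"pics/{n}0.png",cv2.cvtColor(im,cv2.COLOR_RGB2BGR))
E
```

```text
pics
t 0.0
joint_pos [68.7553, 22.8726, 2.5801, 88.1149, -1.0716, 69.1505, -2.9035]
dq [-0.0146, -0.0272, 0.0699, -0.0189, 0.0136, -0.0249, 0.1197]
tau [-0.0002, -47.5123, 1.3645, -25.4219, 0.0115, 0.0096, 0.0]
eef_pos [0.1743, -0.6255, 0.2302]
tcp_rot [[0.9633, 0.2686, -0.0007], [0.2686, -0.9633, 0.0019], [-0.0001, -0.002, -1.0]]
force [-0.5172, -0.6139, 0.9367]
wrist_torque [-0.0654, -0.0282, 0.0303]
grasp_force 0.0
gripper_width 0.0854
-0.0187
scene {'fov_y': 50.43959772905712, 'cx': 282.2667629389002, 'cy': 210.58372924692753, 'rvec': array([ 2.52819174,  0.5930982 , -0.1803682 ]), 'tvec': array([-0.42405509, -0.1679771 ,  1.27170767])}
top {'fov_y': 50.35022372872766, 'cx': 274.0806751302995, 'cy': 207.389621629754, 'rvec': array([ 2.20736925, -2.14450692,  0.12830873]), 'tvec': array([-0.07598765,  0.50169248,  1.27460953])}
wrist {'fov_y': 58.32684827690181, 'cx': 274.5396698554708, 'cy': 214.22352386899973, 'T_tool_cam': array([[ 4.16630020e-04, -9.51202686e-01, -3.08566486e-01,
         7.89427741e-02],
       [ 9.99999757e-01,  2.23851706e-04,  6.60154565e-04,
         3.60918925e-04],
       [-5.58867661e-04, -3.08566686e-01,  9.51202548e-01,
        -1.42503225e-01],
       [ 0.00000000e+00,  0.00000000e+00,  0.00000000e+00,
         1.00000000e+00]])}
```

View pics/scene0.png

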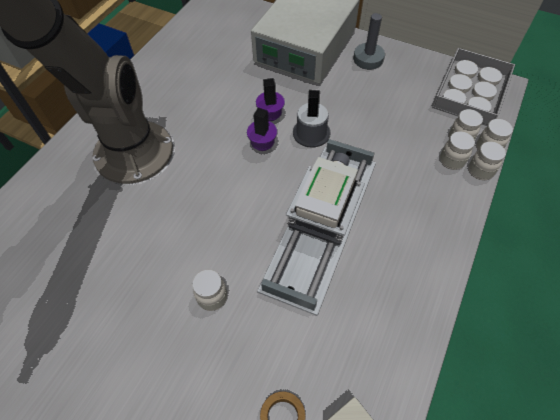

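View pics/top0.png

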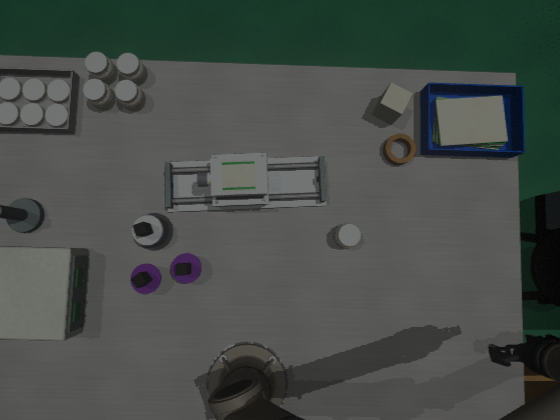

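The scene view shows the roller with its grey stand at (313,125), two purple decoys at (268,105) and (262,133), and the jig from (360,150) to (290,295) with the cap at the far end. In the top view the roller is at (148,231) and the jig spans (165..327, 155..212), with the shuttle left of the middle. I'll enlarge crops of both.

```bash
python3 - <<'E'
import cv2
a=cv2.imread("pics/top0.png")[145:265,125:335]; cv2.imwrite("pics/topc.png",cv2.resize(a,None,fx=3.8,fy=3.8,interpolation=cv2.INTER_CUBIC))
a=cv2.imread("pics/scene0.png")[80:310,240:390]; cv2.imwrite("pics/scenec.png",cv2.resize(a,None,fx=2.6,fy=2.6,interpolation=cv2.INTER_CUBIC))
E
```

```text
(no output)
```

View pics/topc.png

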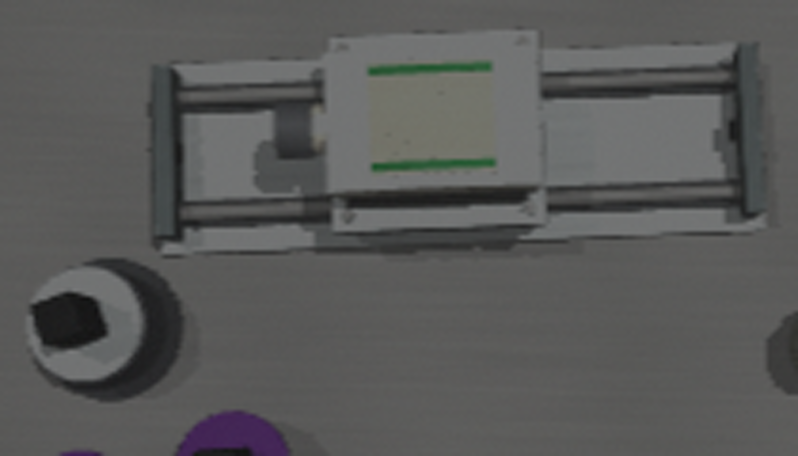

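View pics/scenec.png

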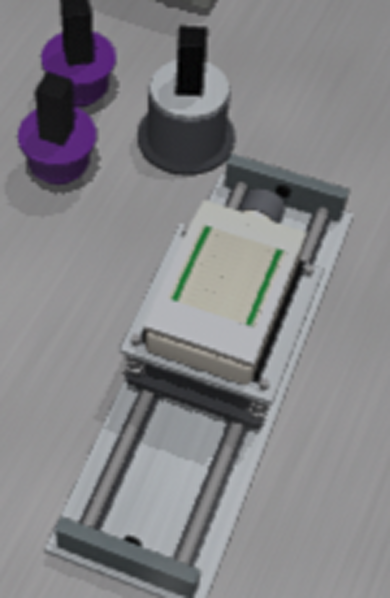

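The top crop shows the label corners at (368,65), (492,62), (372,171) and (496,166). The stop tops run (152,66)-(180,238) and (738,44)-(766,210), and the flange disc is centred at (86.5,323.5). In the scene crop the label corners are (210,228), (282,250), (176,299) and (250,323), with the flange at (189,92).

```bash
cat > h.py <<'E'
import numpy as np, cv2
from rig import bot
def cam(n,st=None):
    c=bot.get_calibration(n); f=210/np.tan(np.radians(c["fov_y"]/2))
    K=np.array([[f,0,c["cx"]],[0,f,c["cy"]],[0,0,1]])
    if n=="wrist":
        T=np.eye(4);T[:3,:3]=st["tcp_rot"];T[:3,3]=st["eef_pos"];T=T@c["T_tool_cam"]
        R=T[:3,:3].T; t=-R@T[:3,3]
    else: R=cv2.Rodrigues(c["rvec"])[0]; t=c["tvec"]
    return K,R,t
def onz(C,uv,z):
    K,R,t=C; o=-R.T@t; out=[]
    for (u,v) in np.atleast_2d(uv):
        d=R.T@np.linalg.solve(K,[u,v,1]); out.append(o+d*(z-o[2])/d[2])
    return np.array(out)
def proj(C,P):
    K,R,t=C; q=(K@(R@np.atleast_2d(P).T+t[:,None])).T
    return q[:,:2]/q[:,2:]
def crop(p,s,o): return (np.array(p,float)+.5)/s-.5+np.array(o)
def save(n,name,st=None):
    im=bot.camera(n); cv2.imwrite("pics/"+name,cv2.cvtColor(im,cv2.COLOR_RGB2BGR)); return im
E
python3 - <<'E'
from h import *
np.set_printoptions(precision=4,suppress=True)
T=cam("top");S=cam("scene")
ct=lambda p:crop(p,3.8,(125,145)); cs=lambda p:crop(p,2.6,(240,80))
L=onz(T,ct([(368,65),(492,62),(372,171),(496,166)]),.147);print(L,L.mean(0))
L2=onz(S,cs([(210,228),(282,250),(176,299),(250,323)]),.147);print(L2,L2.mean(0))
st=onz(T,ct([(152,66),(157,238),(757,44),(766,210)]),.052);print(st,st.mean(0), st[:2].mean(0)-st[2:].mean(0))
d=st[:2].mean(0)-st[2:].mean(0);print("yaw of jig y vs world y",np.degrees(np.arctan2(-d[0],d[1])),np.linalg.norm(d))
e=L[[0,2]].mean(0)-L[[1,3]].mean(0);print(np.degrees(np.arctan2(-e[0],e[1])),np.linalg.norm(e))
e=L2[[0,1]].mean(0)-L2[[2,3]].mean(0);print(np.degrees(np.arctan2(-e[0],e[1])),np.linalg.norm(e))
print("flange",onz(T,ct([(86.5,323.5)]),.081),onz(S,cs([(189,91)]),.081))
E
```

```text
[[ 0.6092  0.0837  0.147 ]
 [ 0.6141 -0.003   0.147 ]
 [ 0.5344  0.0779  0.147 ]
 [ 0.5405 -0.0082  0.147 ]] [0.5746 0.0376 0.147 ]
[[ 0.5378  0.0768  0.147 ]
 [ 0.6057  0.0827  0.147 ]
 [ 0.5427 -0.0072  0.147 ]
 [ 0.6103 -0.0017  0.147 ]] [0.5741 0.0377 0.147 ]
[[ 0.6227  0.2568  0.052 ]
 [ 0.4922  0.2461  0.052 ]
 [ 0.6541 -0.2009  0.052 ]
 [ 0.527  -0.2098  0.052 ]] [0.574  0.0231 0.052 ] [-0.0331  0.4568  0.    ]
yaw of jig y vs world y 4.147869377618494 0.4579840260653938
3.6473267671499507 0.08659724963810128
3.242917494244202 0.0843705189519433
flange [[0.4256 0.2872 0.081 ]] [[0.4271 0.2817 0.081 ]]
```

Both views agree: the jig centre is near (0.574, 0.023) with a yaw of about 4°, and the label middle is at (0.574, 0.038). The roller is near (0.426, 0.285). I'll move over the roller.

Request:
move_arm([
  {"x": 0.94, "y": -0.59, "z": -0.28, "wx": 0, "wy": 0, "wz": 0, "gripper": 85},
  {"x": 0.94, "y": -0.59, "z": -0.28, "wx": 0, "wy": 0, "wz": 0, "gripper": 85},
  {"x": 0.94, "y": -0.59, "z": -0.28, "wx": 0, "wy": 0, "wz": 0, "gripper": 85},
  {"x": 0.94, "y": -0.59, "z": -0.28, "wx": 0, "wy": 0, "wz": 0, "gripper": 85},
  {"x": 0.94, "y": -0.59, "z": -0.28, "wx": 0, "wy": 0, "wz": 0, "gripper": 85},
])

```text
t: 0.78
eef_pos: [0.3641, -0.4179, 0.3022]
tcp_rot: [[0.962, 0.273, 0.002], [0.273, -0.962, 0.0], [0.001, 0.0, -1.0]]
force: [-0.2, -0.5, 0.4]
gripper_width: 0.0852
grasp_force: 0.0
```

Request:
move_arm([
  {"x": 0.7, "y": -1, "z": 0, "wx": 0, "wy": 0, "wz": 0, "gripper": 85},
  {"x": 0.7, "y": -1, "z": 0, "wx": 0, "wy": 0, "wz": 0, "gripper": 85},
  {"x": 0.7, "y": -1, "z": 0, "wx": 0, "wy": 0, "wz": 0, "gripper": 85},
  {"x": 0.7, "y": -1, "z": 0, "wx": 0, "wy": 0, "wz": 0, "gripper": 85},
  {"x": 0.7, "y": -1, "z": 0, "wx": 0, "wy": 0, "wz": 0, "gripper": 85},
])

```text
t: 1.4
eef_pos: [0.463, -0.1307, 0.3013]
tcp_rot: [[0.963, 0.27, 0.0], [0.27, -0.963, -0.0], [0.0, 0.0, -1.0]]
force: [0.6, -0.3, 1.1]
gripper_width: 0.085
grasp_force: 0.0
```

Request:
move_arm([
  {"x": 0.16, "y": -0.82, "z": 0, "wx": 0, "wy": 0, "wz": 0, "gripper": 85},
  {"x": 0.16, "y": -0.82, "z": 0, "wx": 0, "wy": 0, "wz": 0, "gripper": 85},
  {"x": 0.16, "y": -0.82, "z": 0, "wx": 0, "wy": 0, "wz": 0, "gripper": 85},
  {"x": 0.16, "y": -0.82, "z": 0, "wx": 0, "wy": 0, "wz": 0, "gripper": 85},
])

```text
t: 1.9
eef_pos: [0.4452, 0.0795, 0.3014]
tcp_rot: [[0.961, 0.275, 0.0], [0.275, -0.961, 0.001], [0.001, -0.0, -1.0]]
force: [0.2, -0.2, -0.3]
gripper_width: 0.085
grasp_force: 0.0
```

Request:
move_arm([
  {"x": 0.16, "y": -0.82, "z": 0.04, "wx": 0, "wy": 0, "wz": 0, "gripper": 85},
  {"x": 0.16, "y": -0.82, "z": 0.04, "wx": 0, "wy": 0, "wz": 0, "gripper": 85},
  {"x": 0.16, "y": -0.82, "z": 0.04, "wx": 0, "wy": 0, "wz": 0, "gripper": 85},
  {"x": 0.16, "y": -0.82, "z": 0.04, "wx": 0, "wy": 0, "wz": 0, "gripper": 85},
  {"x": 0.16, "y": -0.82, "z": 0.04, "wx": 0, "wy": 0, "wz": 0, "gripper": 85},
])

```text
t: 2.52
eef_pos: [0.4287, 0.285, 0.2909]
tcp_rot: [[0.962, 0.273, -0.001], [0.273, -0.962, 0.0], [-0.001, -0.001, -1.0]]
force: [0.7, -0.2, -0.3]
gripper_width: 0.0851
grasp_force: 0.0
```

```bash
python3 - <<'E'
from h import *
s=bot.read_state(); im=save("wrist","w1.png")
print(s["t"],s["eef_pos"],np.round(s["tcp_rot"],4).tolist(),s["force"],s["joint_pos"])
C=cam("wrist",s); print(proj(C,[[.426,.285,.153],[.426,.285,.081]]))
import json; json.dump({k:np.array(v).tolist() for k,v in s.items()},open("w1.json","w"))
E
```

```text
2.525 [0.42865356 0.28497632 0.29089445] [[0.9621, 0.2727, -0.0012], [0.2727, -0.9621, 0.0004], [-0.001, -0.0007, -1.0]] [ 0.67596094 -0.24715377 -0.26189598] [   1.00262303    9.31034529  -44.10166155  100.50136412    6.69881636
   72.93061628 -118.87397922]
[[272.98728667 202.42756825]
 [273.29178912 181.38874368]]
```

View pics/w1.png

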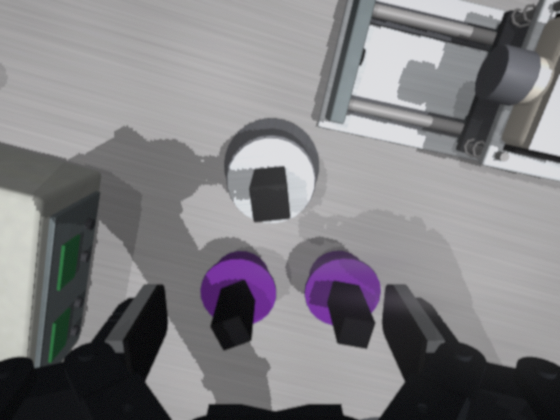

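The wrist view shows the roller's flange at (271,180), where (273,181) was predicted, and its handle top near (271,205) turned a few degrees. The purple decoys are at (235,300) and (345,300), and the jig is at the upper right. A crop will give the handle's yaw.

```bash
python3 - <<'E'
import cv2,numpy as np
a=cv2.imread("pics/w1.png")[120:240,210:340]
a=cv2.convertScaleAbs(a,alpha=1.3,beta=0); b=np.clip((a/255.)**0.5*255,0,255).astype('uint8')
cv2.imwrite("pics/w1c.png",cv2.resize(b,None,fx=5,fy=5,interpolation=cv2.INTER_CUBIC))
E
```

```text
(no output)
```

View pics/w1c.png

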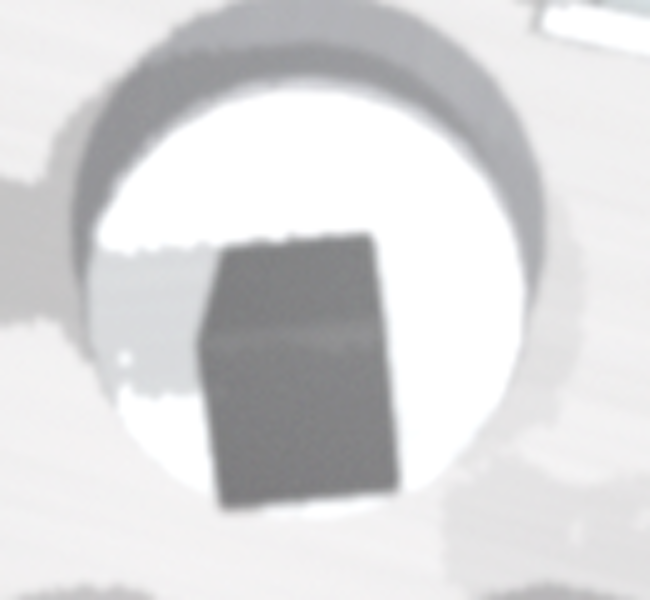

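The handle's top face has crop corners (200,342), (384,332), (398,488) and (222,508).

```bash
python3 - <<'E'
from h import *; import json
s=json.load(open("w1.json")); C=cam("wrist",s)
P=onz(C,crop([(200,342),(384,332),(398,488),(222,508)],5,(210,120)),.153); print(P,P.mean(0))
R=np.array(s["tcp_rot"]); Q=(P-s["eef_pos"])@R; print(Q, Q.mean(0))
e=Q[1]-Q[0]+Q[2]-Q[3]; f=Q[0]-Q[3]+Q[1]-Q[2]
print(np.linalg.norm(e)/2,np.linalg.norm(f)/2,np.degrees(np.arctan2(e[0],e[1])),np.degrees(np.arctan2(f[1],f[0])))
fl=onz(C,crop([(305,300)],5,(210,120)),.081); print(fl)
E
```

```text
[[0.4321789  0.30536126 0.153     ]
 [0.44138636 0.27868849 0.153     ]
 [0.41785438 0.2694673  0.153     ]
 [0.40709068 0.2952084  0.153     ]] [0.42462758 0.28718136 0.153     ]
[[ 0.00909464 -0.01855661  0.13789777]
 [ 0.01067995  0.00961607  0.1378768 ]
 [-0.01447471  0.01207105  0.13790143]
 [-0.01781133 -0.01562962  0.13792391]] [-0.00312786 -0.00312478  0.13789998]
0.02804487604010999 0.026169055490689094 5.0342454306975934 -5.9022051246667235
[[0.42697987 0.28795118 0.081     ]]
```

Request:
move_arm([
  {"x": -0.009, "y": -0.012, "z": 0.15, "wx": 0, "wy": 0, "wz": -0.19, "gripper": 85},
  {"x": -0.009, "y": -0.012, "z": 0.35, "wx": 0, "wy": 0, "wz": -0.19, "gripper": 85},
  {"x": -0.009, "y": -0.012, "z": 0.55, "wx": 0, "wy": 0, "wz": -0.19, "gripper": 85},
  {"x": -0.009, "y": -0.012, "z": 0.68, "wx": 0, "wy": 0, "wz": -0.19, "gripper": 85},
  {"x": -0.009, "y": -0.012, "z": 0.738, "wx": 0, "wy": 0, "wz": -0.19, "gripper": 85},
  {"x": -0.009, "y": -0.012, "z": 0.738, "wx": 0, "wy": 0, "wz": -0.19, "gripper": 85},
  {"x": -0.009, "y": -0.012, "z": 0.738, "wx": 0, "wy": 0, "wz": -0.19, "gripper": 10},
  {"x": -0.009, "y": -0.012, "z": 0.738, "wx": 0, "wy": 0, "wz": -0.19, "gripper": 10},
  {"x": -0.009, "y": -0.012, "z": 0.738, "wx": 0, "wy": 0, "wz": -0.19, "gripper": 10},
  {"x": -0.009, "y": -0.012, "z": 0.738, "wx": 0, "wy": 0, "wz": -0.19, "gripper": 10},
  {"x": -0.009, "y": -0.012, "z": 0.738, "wx": 0, "wy": 0, "wz": -0.19, "gripper": 10},
  {"x": -0.009, "y": -0.012, "z": 0.738, "wx": 0, "wy": 0, "wz": -0.19, "gripper": 10},
], squeeze=70)

```text
t: 4.08
eef_pos: [0.4273, 0.2868, 0.1079]
tcp_rot: [[0.933, 0.359, 0.002], [0.359, -0.933, 0.002], [0.002, -0.001, -1.0]]
force: [-0.4, 1.8, 5.7]
gripper_width: 0.0295
grasp_force: 70.1
```

Request:
move_arm([
  {"x": 0, "y": 0, "z": -0.12, "wx": 0, "wy": 0, "wz": 0, "gripper": 10},
  {"x": 0, "y": 0, "z": -0.3, "wx": 0, "wy": 0, "wz": 0, "gripper": 10},
  {"x": 0, "y": 0, "z": -0.5, "wx": 0, "wy": 0, "wz": 0, "gripper": 10},
  {"x": 0, "y": 0, "z": -0.68, "wx": 0, "wy": 0, "wz": 0, "gripper": 10},
  {"x": 0, "y": 0, "z": -0.8, "wx": 0, "wy": 0, "wz": 0, "gripper": 10},
  {"x": 0.03, "y": 0.19, "z": -0.8, "wx": 0, "wy": 0, "wz": 0, "gripper": 10},
  {"x": 0.06, "y": 0.38, "z": -0.8, "wx": 0, "wy": 0, "wz": 0, "gripper": 10},
  {"x": 0.09, "y": 0.56, "z": -0.8, "wx": 0, "wy": 0, "wz": 0, "gripper": 10},
])

```text
t: 5.08
eef_pos: [0.4978, 0.1606, 0.3057]
tcp_rot: [[0.934, 0.358, -0.002], [0.358, -0.934, -0.002], [-0.002, 0.001, -1.0]]
force: [0.4, 0.9, -3.1]
gripper_width: 0.0294
grasp_force: 72.3
```

Request:
move_arm([
  {"x": 0.03, "y": 0.18, "z": 0, "wx": 0, "wy": 0, "wz": 0.15, "gripper": 10},
  {"x": 0.065, "y": 0.36, "z": 0, "wx": 0, "wy": 0, "wz": 0.3, "gripper": 10},
  {"x": 0.097, "y": 0.52, "z": 0, "wx": 0, "wy": 0, "wz": 0.5, "gripper": 10},
  {"x": 0.097, "y": 0.579, "z": 0, "wx": 0, "wy": 0, "wz": 0.59, "gripper": 10},
  {"x": 0.097, "y": 0.579, "z": 0, "wx": 0, "wy": 0, "wz": 0.59, "gripper": 10},
  {"x": 0.097, "y": 0.579, "z": 0, "wx": 0, "wy": 0, "wz": 0.59, "gripper": 10},
])

```text
t: 5.82
eef_pos: [0.5718, 0.0386, 0.3067]
tcp_rot: [[0.997, 0.075, -0.001], [0.075, -0.997, 0.001], [-0.001, -0.001, -1.0]]
force: [-1.2, 0.9, -2.9]
gripper_width: 0.0296
grasp_force: 72.4
```

```bash
python3 - <<'E'
from h import *
s=bot.read_state(); im=save("wrist","w2.png")
print(s["t"],s["eef_pos"],np.round(s["tcp_rot"],4).tolist(),s["force"],s["joint_pos"],s["gripper_width"])
C=cam("wrist",s); R=np.array(s["tcp_rot"]);p=s["eef_pos"]
print("ball centre px",proj(C,[p+R@[0,0,.112-.03-.0187]]),"label corners",proj(C,[[.609,.0837,.147],[.614,-.003,.147],[.536,.078,.147],[.541,-.008,.147]]))
import json; json.dump({k:np.array(v).tolist() for k,v in s.items()},open("w2.json","w"))
E
```

```text
5.825 [0.57180207 0.03857508 0.30670223] [[0.9972, 0.0749, -0.0007], [0.0749, -0.9972, 0.0011], [-0.0006, -0.0011, -1.0]] [-1.20481842  0.92468515 -2.86194418] [  18.59614472   14.23006417  -32.5590542    91.97688143    7.75992935
   76.10676351 -100.73780713] 0.029612158320368502
ball centre px [[273.62071828 234.19068765]] label corners [[220.98637043 142.97796512]
 [330.07224502 144.94872878]
 [224.96400471 229.38150161]
 [325.57497205 231.04201196]]
```

View pics/w2.png

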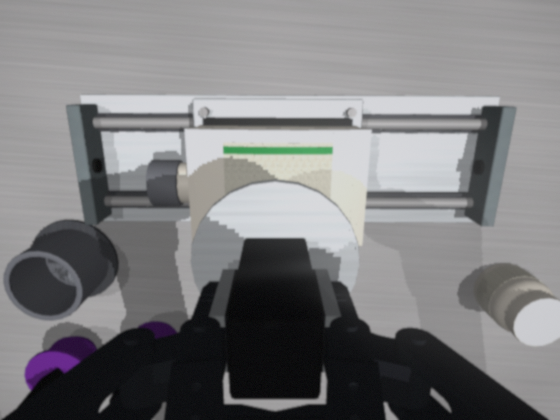

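The roller is held, the stand is empty, and the green strip is plainly visible from (223,150) to (333,150). The stop tops run from (68,106) to (83,224) and from (515,107) to (492,226). Next I'll write the measuring and planning code.

```bash
cat > m.py <<'E'
from h import *
import sys,json
from scipy.optimize import least_squares
def ends(im):
    a=im.astype(float); g=a[...,1]-np.maximum(a[...,0],a[...,2])
    n,l,st,_=cv2.connectedComponentsWithStats(((g>25)).astype(np.uint8))
    ok=[i for i in range(1,n) if st[i,2]>60 and st[i,2]>4*st[i,3]]
    i=min(ok,key=lambda i:abs(st[i,1]+st[i,3]/2-155)); x,y,w,h,_=st[i]
    out=[]
    for side in (0,1):
        cols=np.arange(x-6,x+16) if side==0 else np.arange(x+w-16,x+w+6)
        rows=(l[:,(x+2 if side==0 else x+w-3)]==i).nonzero()[0]; r0,r1=rows.min(),rows.max()
        p=g[r0:r1+1][:,cols].mean(0); hi=np.median(p[10:] if side==0 else p[:-10]); p=p/hi-.5
        k=np.where((p[:-1]<0)&(p[1:]>=0))[0][0] if side==0 else np.where((p[:-1]>=0)&(p[1:]<0))[0][-1]
        out.append((cols[k]+p[k]/(p[k]-p[k+1]),(r0+r1)/2))
    return np.array(out)
JIG=json.load(open("jig.json")) if __import__("os").path.exists("jig.json") else None
def label(im,st,depth):
    P=onz(cam("wrist",st),ends(im),.1473-depth); return P
E
python3 - <<'E'
from m import *
np.set_printoptions(precision=4,suppress=True)
s=json.load(open("w2.json")); im=cv2.imread("pics/w2.png")[...,::-1]
E=ends(im); print(E); P=label(im,s,0); print(P,P.mean(0),np.linalg.norm(P[0]-P[1]))
C=cam("wrist",s)
S=onz(C,[(68,106),(83,224),(515,107),(492,226)],.052); print(S,S.mean(0))
d=S[:2].mean(0)-S[2:].mean(0); print(np.degrees(np.arctan2(-d[0],d[1])),np.linalg.norm(d))
d=P[0]-P[1]; print(np.degrees(np.arctan2(-d[0],d[1])))
B=onz(C,[(81,96),(499,97)],.0); print("plate back corners",B)
E
```

```text
[[223.0927 149.5   ]
 [331.9247 150.5   ]]
[[ 0.604   0.0818  0.1473]
 [ 0.6098 -0.005   0.1473]] [0.6069 0.0384 0.1473] 0.0869732143150412
[[ 0.6214  0.2523  0.052 ]
 [ 0.4943  0.2474  0.052 ]
 [ 0.6546 -0.2003  0.052 ]
 [ 0.5266 -0.2096  0.052 ]] [0.5742 0.0224 0.052 ]
4.118321021246706 0.45597785201275837
3.802749108779759
plate back corners [[ 0.6297  0.2637  0.    ]
 [ 0.6645 -0.2112  0.    ]]
```

Request:
move_arm([
  {"x": 0.004, "y": 0.011, "z": 0.08, "wx": 0, "wy": 0, "wz": 0, "gripper": 10},
  {"x": 0.004, "y": 0.011, "z": 0.17, "wx": 0, "wy": 0, "wz": 0, "gripper": 10},
  {"x": 0.004, "y": 0.011, "z": 0.227, "wx": 0, "wy": 0, "wz": 0, "gripper": 10},
  {"x": 0.004, "y": 0.011, "z": 0.227, "wx": 0, "wy": 0, "wz": 0, "gripper": 10},
  {"x": 0.004, "y": 0.011, "z": 0.227, "wx": 0, "wy": 0, "wz": 0, "gripper": 10},
])

```text
t: 6.5
eef_pos: [0.5742, 0.0344, 0.251]
tcp_rot: [[0.997, 0.072, 0.002], [0.072, -0.997, 0.0], [0.002, 0.0, -1.0]]
force: [-0.0, -0.7, -2.9]
gripper_width: 0.0297
grasp_force: 72.3
```

```bash
cat >> m.py <<'E'
YAW=np.radians(4.1); JX=np.array([np.cos(YAW),np.sin(YAW)]); JY=np.array([-np.sin(YAW),np.cos(YAW)])
C0=np.array([.5740,.0225]); TOUCH=.2449
def measure(n=3,dbg=False):
    S=[];I=[]
    for _ in range(n): S.append(bot.read_state()); I.append(bot.camera("wrist"))
    cv2.imwrite("pics/last.png",I[-1][...,::-1])
    p=np.mean([s["eef_pos"] for s in S],0); rows=[]
    for s,im in zip(S,I):
        dep=max(0,TOUCH-p[2])
        P=label(im,dict(s,eef_pos=p,tcp_rot=S[-1]["tcp_rot"]),dep); mid=P.mean(0)[:2]-.034*JX
        rows.append((s["t"],(mid-C0)@JY,(p[:2]-mid)@JX,np.linalg.norm(P[0]-P[1])))
    R=np.array(rows); b=(p[:2]-C0)@JY
    F=np.mean([s["force"] for s in S],0)
    t=R[:,0]-R[-1,0]-.05     # zero = now
    v,q=np.polyfit(t,R[:,1],1)
    print("t %.3f b %.4f (each %s) z %s q %s s %.1fmm"%(S[-1]["t"]+.05,b,np.round([(s["eef_pos"][:2]-C0)@JY for s in S],4),np.round([s["eef_pos"][2] for s in S],4),np.round(R[:,1],4),1e3*(b-q)))
    print("q now %.4f v %.4f ballx-labelx %.4f len %.4f force %s g %.0f"%(q,v,R[:,2].mean(),R[:,3].mean(),np.round(F,1),S[-1]["grasp_force"]))
    return b,q,v,p[2]
def simul(bk,b0,q,v,F=8.,M=4.,ds=0.):
    """bk knots at end of each 1/8 s row; returns s,q,v at knots"""
    n=10; dt=.125/n; out=[]; prev=b0
    for b1 in bk:
        db=(b1-prev)/.125
        for k in range(n):
            b=prev+db*dt*(k+.5); s=b-q-ds; sd=db-v
            a=(-F*s/.41+.1*np.tanh(sd/.005)+2*sd-.8*v)/M
            v+=a*dt; q+=v*dt
        prev=b1; out.append((b1-q-ds,q,v))
    return np.array(out)
def plan(b0,q,v,sref,F=8.,M=4.,ds=0.,N=40,wq=8.,wv=15.,qmax=.09):
    """sref: dict row->(s target, weight)"""
    def res(bk):
        o=simul(bk,b0,q,v,F,M,ds); s,Q,V=o.T; r=[]
        last=max(sref) if sref else -1
        for i,(t,w) in sref.items(): r.append((s[i]-t)*w)
        r+=list(np.maximum(0,abs(s)-.047)*2000); r+=list(np.maximum(0,abs(Q)-qmax)*500)
        r+=list(Q[last+1:]*wq); r+=list(V[last+1:]*wv); r+=list(s[last+1:]*wq)
        B=np.r_[b0,b0,bk]; r+=list(np.diff(B,2)*40)
        r+=[Q[-1]*200,V[-1]*200,s[-1]*200]
        return np.array(r)
    x0=np.full(N,q); 
    sol=least_squares(res,x0,max_nfev=40); o=simul(sol.x,b0,q,v,F,M,ds)
    return sol.x,o,sol.cost
def show(bk,o,b0,n=20,zcorr=0.,s0=0.):
    for i in range(min(n,len(bk))):
        dz=(o[i,0]**2-s0**2)/.82
        print("%d y=%.3f z=%.3f  s %.1f q %.1f v %.1f"%(i+1,-(bk[i]-b0)/.25,(dz+zcorr)/.25,*(o[i]*1e3)))
E
python3 - <<'E'
from m import *
b,q,v,z=measure()
for up,dn,h in((4,7,1),(4,7,2),(5,8,2)):
    ref={up-1:(.046,500),up:(.046,500)}
    for k in range(h+1): ref[up+dn+k]=(-.046,500)
    bk,o,c=plan(q,q,0,ref,N=36); print(up,dn,h,c); print(np.round(o.T[:2]*1e3).astype(int))
E
```

```text
t 6.650 b 0.0117 (each [0.0118 0.0117 0.0116]) z [0.251  0.2511 0.2511] q [0.0134 0.0135 0.0136] s -2.0mm
q now 0.0137 v 0.0021 ballx-labelx 0.0012 len 0.0871 force [-0.2 -0.1 -2.8] g 72
4 7 1 21.693703801824473
[[-15 -14  -6  44  46 -10  -9  -2   6  11   4 -44 -45  11  10   8   4   2
    1   0   1   0   1   1   2   2   2   2   3   3   3   3   3   4   5   6]
 [ 13  13  15  19  21  19  16  14  13  12  10   7   5   8  11  14  15  16
   16  15  15  14  14  13  13  12  12  11  11  10  10   9   8   7   7   6]]
4 7 2 75.10109357017491
[[-12 -10  -7  37  39 -11  -7  -1  10   9   7 -34 -36 -38  15  12   7   4
    2  -1  -2   1   0   1   0   0   1   1   1   1   1   1   1   2   1   3]
 [ 13  13  15  18  20  19  16  15  15  14  13   9   6   6   9  14  16  17
   18  17  16  16  15  15  14  14  13  13  13  12  12  12  12  11  11  10]]
5 8 2 266.30762965836857
[[ -3  -9  -7  -6  29  31  -9  -6  -2   2   8   7   6 -26 -28 -29  11   7
    3   1   1  -3  -2  -5  -6  -6  -7  -7  -8  -9 -10 -12 -14 -17 -20 -24]
 [ 13  13  13  14  16  18  17  15  14  14  15  15  14  11   9   9  12  15
   17  18  19  19  19  19  20  20  20  21  22  23  24  26  27  30  33  37]]
```

The measurements look clean. I'll reparametrise the planner by the ball's position relative to the shuttle, which is better conditioned.

```bash
cat >> m.py <<'E'
def sim_s(sk,s0,q,v,F,M):
    n=5; dt=.125/n; out=[]; prev=s0
    for s1 in sk:
        sd=(s1-prev)/.125
        for k in range(n):
            s=prev+sd*dt*(k+.5); a=(-F*s/.41+.1*np.tanh(sd/.005)+2*sd-.8*v)/M
            v+=a*dt; q+=v*dt
        prev=s1; out.append((s1,q,v))
    return np.array(out)
def plan2(s0,q,v,sref,F=8.,M=4.,N=36,wq=10.,wv=20.,wsm=60.,qmax=.08,wend=200):
    last=max(sref) if sref else -1
    def res(sk):
        o=sim_s(sk,s0,q,v,F,M); s,Q,V=o.T
        r=[(s[i]-t)*w for i,(t,w) in sref.items()]
        r+=list(np.maximum(0,abs(s)-.0475)*2000)+list(np.maximum(0,abs(Q)-qmax)*500)
        r+=list(Q[last+1:]*wq)+list(V[last+1:]*wv)+list(s[last+1:]*wq)
        r+=list(np.diff(np.r_[s0,s0,sk],2)*wsm)+[Q[-1]*wend,V[-1]*wend,s[-1]*wend]
        return np.array(r)
    sol=least_squares(res,np.zeros(N),max_nfev=30)
    o=sim_s(sol.x,s0,q,v,F,M); return o[:,0]+o[:,1],o,sol.cost
E
python3 - <<'E'
from m import *
for up,dn,h in((4,7,1),(5,8,1),(6,9,1),(6,9,3)):
    ref={up-1:(.046,1000),up:(.046,1000)}
    for k in range(h+1): ref[up+dn+k]=(-.046,1000)
    for F,M in((8,4),):
        bk,o,c=plan2(0,.0134,0,ref,F,M); print(up,dn,h,F,M,c); print(np.round(o.T[:2]*1e3).astype(int)); print(np.round(bk*1e3).astype(int))
E
```

```text
4 7 1 8 4 6.359805094334453
[[ -6   1  22  46  46  31  12  -4 -18 -30 -39 -46 -46 -28  -7   5   5   4
    3   2   1   1   1   1   1   1   1   2   2   2   2   3   3   3   2   0]
 [ 13  13  14  15  14   8   0 -11 -23 -34 -43 -50 -54 -54 -50 -44 -39 -34
  -30 -27 -25 -23 -21 -19 -17 -15 -13 -11 -10  -8  -7  -5  -3  -2  -1  -1]]
[   8   14   37   61   60   39   12  -16  -41  -63  -82  -96 -100  -81
  -57  -39  -34  -31  -28  -26  -24  -22  -20  -18  -16  -14  -12  -10
   -8   -6   -4   -2    0    1    1   -1]
5 8 1 8 4 6.700986119838976
[[-13 -17  -4  21  46  46  34  18   4  -8 -18 -27 -38 -46 -46 -28  -8   6
   12  11   7   3   1   1   1   1   1   1   2   2   2   2   3   3   2   0]
 [ 13  12  14  16  19  19  16   9  -1 -11 -22 -32 -41 -47 -51 -50 -46 -40
  -33 -28 -24 -21 -19 -17 -16 -14 -12 -11  -9  -8  -6  -5  -3  -2  -1  -1]]
[  0  -4   9  37  65  66  50  27   3 -19 -40 -60 -78 -93 -97 -78 -53 -33
 -21 -17 -17 -18 -18 -17 -15 -13 -11  -9  -8  -6  -4  -2  -1   1   1  -1]
6 9 1 8 4 5.820857482708624
[[-17 -29 -27  -8  21  46  46  38  27  17   9   0 -10 -22 -35 -46 -46 -29
   -9   5  10   9   6   3   0   0   1   1   1   1   1   2   2   2   1   0]
 [ 13  12  14  18  24  31  35  35  32  25  17   7  -3 -14 -23 -31 -36 -36
  -33 -29 -23 -19 -15 -13 -12 -11 -10  -8  -7  -6  -5  -4  -3  -2  -1  -1]]
[ -4 -17 -13  10  45  77  81  73  59  43  25   7 -13 -36 -59 -77 -82 -65
 -43 -24 -13  -9  -9 -10 -11 -10  -9  -7  -6  -5  -4  -2  -1   0   0  -1]
6 9 3 8 4 9.138815086602198
[[-25 -46 -45 -23  13  46  46  42  42  44  44  37  22   0 -26 -46 -46 -46
  -46 -26  -5   6   6   4   3   2   1   1   1   1   1   2   2   2   1   0]
 [ 13  12  15  21  31  42  51  56  58  56  52  44  33  19   4 -11 -22 -30
  -34 -34 -31 -26 -21 -17 -14 -12 -10  -9  -8  -7  -5  -4  -3  -2  -1  -1]]
[-13 -34 -31  -2  45  88  97  98 100 100  96  82  56  19 -22 -56 -68 -76
 -80 -60 -36 -20 -16 -13 -12 -10  -9  -8  -7  -5  -4  -2  -1   0   0  -1]
```

Request:
move_arm([
  {"x": -0.003, "y": -0.008, "z": 0.02, "wx": 0, "wy": 0, "wz": 0, "gripper": 10},
  {"x": -0.003, "y": -0.008, "z": 0.06, "wx": 0, "wy": 0, "wz": 0, "gripper": 10},
  {"x": -0.003, "y": -0.008, "z": 0.104, "wx": 0, "wy": 0, "wz": 0, "gripper": 10},
])

```text
t: 7.02
eef_pos: [0.5739, 0.0361, 0.2248]
tcp_rot: [[0.997, 0.072, 0.003], [0.072, -0.997, 0.0], [0.003, 0.0, -1.0]]
force: [0.3, -0.2, 6.0]
gripper_width: 0.0291
grasp_force: 73.2
```

```bash
python3 - <<'E'
from m import *
b,q,v,z=measure()
s0=b-q; ref={0:(.003,100),1:(.016,150),3:(.046,1000),4:(.046,1000),12:(-.046,1000),13:(-.046,1000)}
bk,o,c=plan2(s0,q,v,ref); print(c); show(bk,o,b,n=28,s0=s0)
E
```

```text
t 7.175 b 0.0134 (each [0.0135 0.0134 0.0132]) z [0.2248 0.2231 0.2235] q [0.0139 0.0142 0.0144] s -1.4mm
q now 0.0147 v 0.0058 ballx-labelx 0.0003 len 0.0873 force [-0.1 -0.6  5. ] g 73
6.101970054753996
1 y=-0.017 z=0.000  s 1.8 q 15.8 v 10.1
2 y=-0.072 z=0.001  s 13.9 q 17.4 v 14.2
3 y=-0.143 z=0.004  s 29.9 q 19.1 v 11.6
4 y=-0.208 z=0.010  s 45.7 q 19.8 v -0.6
5 y=-0.202 z=0.010  s 46.1 q 17.7 v -26.4
6 y=-0.117 z=0.005  s 30.7 q 11.9 v -59.6
7 y=-0.003 z=0.001  s 11.7 q 2.5 v -83.4
8 y=0.107 z=0.000  s -4.5 q -8.9 v -94.6
9 y=0.202 z=0.001  s -16.2 q -20.8 v -94.9
10 y=0.281 z=0.003  s -24.6 q -32.1 v -87.5
11 y=0.349 z=0.005  s -31.8 q -42.2 v -74.9
12 y=0.412 z=0.008  s -39.3 q -50.3 v -58.4
13 y=0.461 z=0.010  s -45.8 q -56.1 v -37.6
14 y=0.473 z=0.010  s -46.0 q -58.7 v -9.9
15 y=0.392 z=0.004  s -27.4 q -57.2 v 24.8
16 y=0.291 z=0.000  s -7.0 q -52.3 v 47.8
17 y=0.208 z=0.000  s 7.0 q -45.6 v 56.6
18 y=0.157 z=0.001  s 12.7 q -38.6 v 55.1
19 y=0.138 z=0.001  s 11.5 q -32.6 v 42.9
20 y=0.136 z=0.000  s 7.6 q -28.2 v 31.1
21 y=0.140 z=0.000  s 3.5 q -25.0 v 21.8
22 y=0.142 z=-0.000  s 0.7 q -22.8 v 15.6
23 y=0.135 z=-0.000  s 0.6 q -21.0 v 13.8
24 y=0.127 z=-0.000  s 0.9 q -19.2 v 14.6
25 y=0.118 z=-0.000  s 1.1 q -17.3 v 15.0
26 y=0.110 z=-0.000  s 1.3 q -15.4 v 14.8
27 y=0.102 z=0.000  s 1.5 q -13.6 v 14.4
28 y=0.094 z=0.000  s 1.6 q -11.9 v 14.0
```

Request:
move_arm([
  {"x": 0, "y": -0.017, "z": 0, "wx": 0, "wy": 0, "wz": 0, "gripper": 10},
  {"x": 0, "y": -0.072, "z": 0.001, "wx": 0, "wy": 0, "wz": 0, "gripper": 10},
  {"x": 0, "y": -0.143, "z": 0.004, "wx": 0, "wy": 0, "wz": 0, "gripper": 10},
  {"x": 0, "y": -0.21, "z": 0.01, "wx": 0, "wy": 0, "wz": 0, "gripper": 10},
])

```text
t: 7.68
eef_pos: [0.5692, 0.0901, 0.2222]
tcp_rot: [[0.997, 0.073, 0.001], [0.073, -0.997, 0.001], [0.001, -0.001, -1.0]]
force: [-0.3, 1.3, 4.8]
gripper_width: 0.0291
grasp_force: 73.4
```

```bash
cat >> m.py <<'E'
def meas1():
    s=bot.read_state(); im=bot.camera("wrist"); cv2.imwrite("pics/last.png",im[...,::-1])
    p=np.array(s["eef_pos"]); P=label(im,s,TOUCH-p[2]); mid=P.mean(0)[:2]-.034*JX
    q=(mid-C0)@JY; b=(p[:2]-C0)@JY
    print("t %.3f b %.4f q %.4f s %.1fmm z %.4f dx %.4f force %s"%(s["t"],b,q,1e3*(b-q),p[2],(p[:2]-mid)@JX,np.round(s["force"],1)))
    return s["t"],b,q,p[2]
def fit(cmd,T,b0,q0,v0,qm,F=8.3):
    """cmd: b knots with row lengths T; find M so that simulated q ends at qm"""
    def run(M):
        q,v,prev=q0,v0,b0
        for b1,d in zip(cmd,T):
            db=(b1-prev)/d;n=12
            for k in range(n):
                b=prev+db*d*(k+.5)/n; sd=db-v
                a=(-F*(b-q)/.41+.1*np.tanh(sd/.005)+2*sd-.8*v)/M; v+=a*d/n; q+=v*d/n
            prev=b1
        return q,v
    for M in (3.2,3.6,4,4.5,5): print(M,np.round(run(M),4))
    return run
E
python3 - <<'E'
from m import *
t,b,q,z=meas1()
run=fit(.0134+.25*np.array([.017,.072,.143,.21]),[.125]*4,.0134,.0147,.0058,q)
for v in(-.005,.0):
    s0=b-q; q2=q+v*.05
    ref={7:(-.046,1000),8:(-.046,1000)}
    for M in (4,):
        bk,o,c=plan2(b-q2,q2,v-.9/M*.05,ref,8.3,M); print(c); show(bk,o,b,n=16,s0=s0)
E
```

```text
t 7.675 b 0.0678 q 0.0203 s 47.5mm z 0.2222 dx 0.0010 force [-0.3  1.3  4.8]
3.2 [ 0.02  -0.004]
3.6 [ 0.0197 -0.0031]
4 [ 0.0195 -0.0024]
4.5 [ 0.0193 -0.0016]
5 [ 0.0191 -0.001 ]
4.862105053286923
1 y=0.076 z=-0.006  s 33.5 q 15.3 v -51.4
2 y=0.180 z=-0.010  s 16.0 q 6.8 v -77.3
3 y=0.284 z=-0.011  s 0.8 q -4.0 v -91.3
4 y=0.378 z=-0.010  s -11.0 q -15.7 v -94.8
5 y=0.462 z=-0.009  s -20.3 q -27.3 v -90.3
6 y=0.539 z=-0.007  s -29.1 q -37.8 v -80.0
7 y=0.611 z=-0.004  s -38.1 q -46.7 v -64.5
8 y=0.668 z=-0.001  s -45.8 q -53.3 v -43.5
9 y=0.681 z=-0.001  s -46.0 q -56.5 v -14.6
10 y=0.603 z=-0.007  s -27.4 q -55.6 v 21.0
11 y=0.504 z=-0.011  s -7.1 q -51.0 v 44.5
12 y=0.423 z=-0.011  s 6.7 q -44.7 v 53.4
13 y=0.375 z=-0.010  s 12.3 q -38.1 v 52.0
14 y=0.357 z=-0.010  s 11.1 q -32.5 v 39.8
15 y=0.356 z=-0.011  s 7.2 q -28.5 v 28.1
16 y=0.362 z=-0.011  s 3.0 q -25.7 v 19.0
4.600049303034519
1 y=0.070 z=-0.005  s 34.1 q 16.2 v -46.2
2 y=0.167 z=-0.009  s 17.6 q 8.4 v -72.5
3 y=0.267 z=-0.011  s 2.9 q -1.9 v -87.5
4 y=0.359 z=-0.011  s -8.7 q -13.3 v -92.3
5 y=0.444 z=-0.009  s -18.5 q -24.7 v -89.4
6 y=0.524 z=-0.007  s -27.9 q -35.2 v -80.4
7 y=0.599 z=-0.004  s -37.7 q -44.2 v -65.8
8 y=0.658 z=-0.001  s -45.8 q -51.0 v -45.2
9 y=0.673 z=-0.001  s -46.0 q -54.4 v -16.2
10 y=0.596 z=-0.007  s -27.6 q -53.7 v 19.4
11 y=0.498 z=-0.011  s -7.4 q -49.3 v 43.0
12 y=0.418 z=-0.011  s 6.5 q -43.2 v 52.1
13 y=0.370 z=-0.010  s 12.1 q -36.7 v 50.8
14 y=0.353 z=-0.010  s 10.9 q -31.3 v 38.9
15 y=0.352 z=-0.011  s 7.1 q -27.3 v 27.3
16 y=0.358 z=-0.011  s 3.0 q -24.6 v 18.4
```

Request:
move_arm([
  {"x": 0, "y": 0.074, "z": -0.006, "wx": 0, "wy": 0, "wz": 0, "gripper": 10},
  {"x": 0, "y": 0.176, "z": -0.01, "wx": 0, "wy": 0, "wz": 0, "gripper": 10},
  {"x": 0, "y": 0.278, "z": -0.011, "wx": 0, "wy": 0, "wz": 0, "gripper": 10},
])

```text
t: 8.1
eef_pos: [0.5743, 0.0169, 0.2246]
tcp_rot: [[0.997, 0.071, 0.001], [0.071, -0.997, -0.001], [0.001, 0.001, -1.0]]
force: [-0.5, 0.7, 4.9]
gripper_width: 0.0294
grasp_force: 73.4
```

```bash
cat >> m.py <<'E'
def gofit(cmd,T,b0,q0,v0,qm,F=8.3,M=4.):
    """best v at the end: adjust v0 and M a little (MAP) so that q ends at qm"""
    def run(x):
        q,v,prev=q0,x[0],b0
        for b1,d in zip(cmd,T):
            db=(b1-prev)/d;n=12
            for k in range(n):
                b=prev+db*d*(k+.5)/n; sd=db-v
                a=(-F*(b-q)/.41+.1*np.tanh(sd/.005)+2*sd-.8*v)/x[1]; v+=a*d/n; q+=v*d/n
            prev=b1
        return q,v
    x=least_squares(lambda x:[(x[0]-v0)/.004,(x[1]-M)/.4,(run(x)[0]-qm)/.0007],[v0,M]).x
    print("prior",np.round(run([v0,M]),4),"post",np.round(run(x),4),"M %.2f v0 %.4f"%(x[1],x[0])); return run(x)[1],x[1]
E
python3 - <<'E'
from m import *
t,b,q,z=meas1()
v,M=gofit(np.r_[.0678,.0678-.25*np.array([.074,.176,.278])],[.05]+[.125]*3,.0678,.0203,-.002,q)
s0=b-q; a=(-8.3*s0/.41-2.8*v)/M; q2=q+v*.05; v2=v+a*.05
ref={4:(-.046,1000),5:(-.046,1000)}
bk,o,c=plan2(b-q2,q2,v2,ref,8.3,M); print(c); show(bk,o,b,n=16,s0=s0)
E
```

```text
t 8.100 b -0.0056 q -0.0035 s -2.1mm z 0.2246 dx 0.0001 force [-0.5  0.7  4.9]
prior [-0.0023 -0.0874] post [-0.0034 -0.0912] M 3.87 v0 -0.0029
4.9972613240688455
1 y=0.075 z=0.000  s -5.2 q -19.3 v -91.3
2 y=0.163 z=0.001  s -15.5 q -30.7 v -90.7
3 y=0.251 z=0.003  s -26.7 q -41.6 v -83.6
4 y=0.333 z=0.007  s -37.7 q -51.1 v -69.5
5 y=0.394 z=0.010  s -45.9 q -58.2 v -48.1
6 y=0.409 z=0.010  s -46.0 q -61.9 v -17.6
7 y=0.330 z=0.004  s -26.9 q -61.2 v 19.3
8 y=0.230 z=0.000  s -6.2 q -56.9 v 43.2
9 y=0.156 z=0.000  s 6.0 q -50.7 v 51.6
10 y=0.135 z=0.000  s 5.4 q -44.9 v 43.9
11 y=0.121 z=0.000  s 4.1 q -40.0 v 35.9
12 y=0.111 z=0.000  s 2.7 q -36.0 v 28.9
13 y=0.103 z=-0.000  s 1.6 q -32.9 v 23.2
14 y=0.096 z=-0.000  s 0.8 q -30.3 v 18.7
15 y=0.088 z=-0.000  s 0.5 q -28.2 v 16.2
16 y=0.081 z=-0.000  s 0.4 q -26.2 v 15.0
```

Request:
move_arm([
  {"x": 0, "y": 0.075, "z": 0, "wx": 0, "wy": 0, "wz": 0, "gripper": 10},
  {"x": 0, "y": 0.163, "z": 0.001, "wx": 0, "wy": 0, "wz": 0, "gripper": 10},
  {"x": 0, "y": 0.251, "z": 0.003, "wx": 0, "wy": 0, "wz": 0, "gripper": 10},
  {"x": 0, "y": 0.333, "z": 0.007, "wx": 0, "wy": 0, "wz": 0, "gripper": 10},
  {"x": 0, "y": 0.395, "z": 0.01, "wx": 0, "wy": 0, "wz": 0, "gripper": 10},
  {"x": 0, "y": 0.41, "z": 0.01, "wx": 0, "wy": 0, "wz": 0, "gripper": 10},
])

```text
t: 8.9
eef_pos: [0.5813, -0.0855, 0.2216]
tcp_rot: [[0.998, 0.07, -0.0], [0.07, -0.998, -0.001], [-0.0, 0.001, -1.0]]
force: [1.0, -1.0, 3.9]
gripper_width: 0.0291
grasp_force: 73.3
```

```bash
python3 - <<'E'
from m import *
t,b,q,z=meas1()
v,M=gofit(np.r_[-.0056,-.0056-.25*np.array([.075,.163,.251,.333,.395,.41])],[.05]+[.125]*6,-.0056,-.0035,-.0912,q,M=3.9)
s0=b-q; a=(-8.3*s0/.41-2.8*v)/M; q2=q+v*.05; v2=v+a*.05
bk,o,c=plan2(b-q2,q2,v2,{0:(-.043,20)},8.3,M,N=28); print(c); show(bk,o,b,n=20,s0=s0)
E
```

```text
t 8.900 b -0.1082 q -0.0575 s -50.7mm z 0.2216 dx 0.0003 force [ 1.  -1.   3.9]
prior [-0.0609 -0.0144] post [-0.0576 -0.0072] M 3.78 v0 -0.0884
6.705264643164105
1 y=-0.148 z=-0.011  s -17.5 q -53.6 v 49.3
2 y=-0.286 z=-0.012  s 9.1 q -45.9 v 67.9
3 y=-0.313 z=-0.012  s 8.4 q -38.2 v 57.3
4 y=-0.334 z=-0.012  s 7.1 q -31.9 v 46.9
5 y=-0.347 z=-0.012  s 5.3 q -26.7 v 37.3
6 y=-0.357 z=-0.012  s 3.7 q -22.7 v 29.3
7 y=-0.364 z=-0.012  s 2.4 q -19.5 v 22.7
8 y=-0.370 z=-0.013  s 1.5 q -17.1 v 17.4
9 y=-0.375 z=-0.013  s 0.9 q -15.2 v 13.3
10 y=-0.380 z=-0.013  s 0.5 q -13.8 v 10.5
11 y=-0.384 z=-0.013  s 0.3 q -12.6 v 9.1
12 y=-0.388 z=-0.013  s 0.3 q -11.5 v 8.4
13 y=-0.392 z=-0.013  s 0.3 q -10.5 v 7.9
14 y=-0.396 z=-0.013  s 0.3 q -9.5 v 7.5
15 y=-0.399 z=-0.013  s 0.3 q -8.6 v 7.1
16 y=-0.403 z=-0.013  s 0.3 q -7.7 v 6.7
17 y=-0.406 z=-0.013  s 0.3 q -6.9 v 6.4
18 y=-0.409 z=-0.013  s 0.3 q -6.1 v 6.1
19 y=-0.412 z=-0.013  s 0.3 q -5.4 v 5.9
20 y=-0.415 z=-0.013  s 0.3 q -4.7 v 5.7
```

Request:
move_arm([
  {"x": 0, "y": -0.12, "z": -0.009, "wx": 0, "wy": 0, "wz": 0, "gripper": 10},
  {"x": 0, "y": -0.25, "z": -0.012, "wx": 0, "wy": 0, "wz": 0, "gripper": 10},
  {"x": 0, "y": -0.315, "z": -0.012, "wx": 0, "wy": 0, "wz": 0, "gripper": 10},
])

```text
t: 9.32
eef_pos: [0.5754, -0.0008, 0.2251]
tcp_rot: [[0.997, 0.076, 0.0], [0.076, -0.997, 0.002], [0.0, -0.002, -1.0]]
force: [0.3, -0.2, 5.4]
gripper_width: 0.0289
grasp_force: 73.5
```

```bash
python3 - <<'E'
from m import *
t,b,q,z=meas1()
v,M=gofit(np.r_[-.1082,-.1082+.25*np.array([.12,.25,.315])],[.05]+[.125]*3,-.1082,-.0575,-.0085,q,M=3.85)
s0=b-q; a=(-8.3*s0/.41-2.8*v)/M; q2=q+v*.05; v2=v+a*.05
bk,o,c=plan2(b-q2,q2,v2,{},8.3,M,N=24,wq=40,wv=20); print(c); show(bk,o,b,n=20,s0=s0)
E
```

```text
t 9.325 b -0.0233 q -0.0342 s 10.9mm z 0.2251 dx -0.0002 force [ 0.3 -0.2  5.4]
prior [-0.0377  0.0704] post [-0.0344  0.0816] M 3.45 v0 -0.0065
33.96291684665358
1 y=-0.032 z=-0.000  s 6.2 q -21.5 v 65.2
2 y=-0.060 z=-0.000  s 5.6 q -14.1 v 56.1
3 y=-0.082 z=-0.000  s 4.8 q -7.7 v 47.1
4 y=-0.099 z=-0.001  s 3.9 q -2.5 v 38.9
5 y=-0.112 z=-0.001  s 2.9 q 1.8 v 31.3
6 y=-0.120 z=-0.001  s 1.6 q 5.2 v 24.6
7 y=-0.124 z=-0.001  s -0.1 q 7.8 v 18.9
8 y=-0.105 z=-0.000  s -6.7 q 9.7 v 13.4
9 y=-0.128 z=-0.001  s -3.4 q 12.1 v 22.2
10 y=-0.160 z=-0.001  s 1.3 q 15.4 v 28.6
11 y=-0.166 z=-0.001  s -0.5 q 18.5 v 22.9
12 y=-0.169 z=-0.001  s -2.2 q 21.1 v 18.7
13 y=-0.193 z=-0.001  s 1.0 q 23.8 v 24.0
14 y=-0.215 z=-0.001  s 3.5 q 27.1 v 26.7
15 y=-0.245 z=-0.000  s 7.4 q 30.5 v 27.8
16 y=-0.278 z=0.000  s 12.3 q 33.9 v 26.2
17 y=-0.300 z=0.001  s 14.9 q 36.8 v 20.6
18 y=-0.293 z=0.000  s 11.9 q 38.2 v 5.0
19 y=-0.268 z=-0.000  s 6.1 q 37.7 v -8.5
20 y=-0.239 z=-0.001  s 0.5 q 35.9 v -17.4
```

```bash
cat >> m.py <<'E'
from scipy.linalg import expm, solve_discrete_are
def lqr(b,q,v,F=8.3,M=3.6,N=16,wq=1.,wv=.3,ws=1.5,wu=1.5,d=.125,s0=None):
    k=F/.41
    A=np.array([[0,1,0],[k/M,-2.8/M,-k/M],[0,0,0]]); B=np.array([[0],[2/M],[1]])
    E=expm(np.block([[A,B],[np.zeros((1,4))]])*d); Ad,Bd=E[:3,:3],E[:3,3:]
    C=np.array([[wq,0,0],[0,wv,0],[-ws,0,ws]]); X=solve_discrete_are(Ad,Bd,C.T@C,np.array([[wu*wu*d*d]]))
    K=np.linalg.solve(Bd.T@X@Bd+wu*wu*d*d,Bd.T@X@Ad)
    x=np.array([q,v,b]); b0=b; s0=b-q if s0 is None else s0
    for i in range(N):
        u=float((-K@x)[0]); 
        n=12
        for _ in range(n):
            sd=u-x[1]; a=(-k*(x[2]-x[0])+.1*np.tanh(sd/.01)+2*sd-.8*x[1])/M
            x=x+np.array([x[1],a,u])*d/n
        s=x[2]-x[0]
        print("%d y=%.3f z=%.3f  s %.1f q %.1f v %.1f b %.1f"%(i+1,-(x[2]-b0)/.25,(s*s-s0*s0)/.205,1e3*s,1e3*x[0],1e3*x[1],1e3*x[2]))
E
python3 - <<'E'
from m import *
for kw in ({},dict(wq=2.,wv=.6)):
    lqr(-.0233,-.0302,.075,**kw,N=14,s0=.0109); print()
E
```

```text
1 y=-0.070 z=0.001  s 14.9 q -20.9 v 73.4 b -5.9
2 y=-0.113 z=0.001  s 17.2 q -12.2 v 64.9 b 5.0
3 y=-0.143 z=0.001  s 17.3 q -4.9 v 51.5 b 12.4
4 y=-0.157 z=0.001  s 15.4 q 0.6 v 34.8 b 15.9
5 y=-0.155 z=0.000  s 11.6 q 4.0 v 19.0 b 15.5
6 y=-0.145 z=-0.000  s 7.5 q 5.6 v 6.2 b 13.1
7 y=-0.132 z=-0.001  s 3.8 q 5.7 v -3.3 b 9.6
8 y=-0.116 z=-0.001  s 0.8 q 4.9 v -9.9 b 5.7
9 y=-0.101 z=-0.001  s -1.6 q 3.4 v -14.0 b 1.8
10 y=-0.086 z=-0.001  s -3.4 q 1.5 v -16.0 b -1.9
11 y=-0.073 z=-0.000  s -4.7 q -0.5 v -16.1 b -5.1
12 y=-0.062 z=-0.000  s -5.4 q -2.4 v -14.4 b -7.8
13 y=-0.055 z=-0.000  s -5.5 q -4.0 v -10.6 b -9.4
14 y=-0.054 z=-0.000  s -4.8 q -4.9 v -4.8 b -9.8

1 y=-0.084 z=0.001  s 18.5 q -20.8 v 74.2 b -2.3
2 y=-0.130 z=0.002  s 21.3 q -12.1 v 63.4 b 9.1
3 y=-0.155 z=0.002  s 20.7 q -5.3 v 45.7 b 15.4
4 y=-0.154 z=0.001  s 15.9 q -0.8 v 25.7 b 15.1
5 y=-0.137 z=-0.000  s 9.4 q 1.4 v 9.2 b 10.8
6 y=-0.115 z=-0.001  s 3.7 q 1.9 v -2.2 b 5.6
7 y=-0.095 z=-0.001  s -0.7 q 1.2 v -9.1 b 0.5
8 y=-0.078 z=-0.001  s -3.7 q -0.2 v -12.4 b -3.9
9 y=-0.064 z=-0.000  s -5.6 q -1.8 v -13.1 b -7.3
10 y=-0.054 z=-0.000  s -6.5 q -3.3 v -11.3 b -9.8
11 y=-0.050 z=-0.000  s -6.5 q -4.4 v -6.3 b -10.9
12 y=-0.055 z=-0.000  s -4.7 q -4.7 v 1.7 b -9.5
13 y=-0.072 z=-0.001  s -1.2 q -4.1 v 9.0 b -5.2
14 y=-0.092 z=-0.001  s 2.3 q -2.6 v 13.8 b -0.4
```

Request:
move_arm([
  {"x": 0, "y": -0.07, "z": 0.001, "wx": 0, "wy": 0, "wz": 0, "gripper": 10},
  {"x": 0, "y": -0.115, "z": 0.001, "wx": 0, "wy": 0, "wz": 0, "gripper": 10},
  {"x": 0, "y": -0.145, "z": 0.001, "wx": 0, "wy": 0, "wz": 0, "gripper": 10},
  {"x": 0, "y": -0.157, "z": 0.001, "wx": 0, "wy": 0, "wz": 0, "gripper": 10},
])

```text
t: 9.88
eef_pos: [0.5729, 0.0347, 0.2245]
tcp_rot: [[0.997, 0.072, -0.0], [0.072, -0.997, 0.0], [0.0, -0.0, -1.0]]
force: [-0.5, 0.4, 4.6]
gripper_width: 0.0292
grasp_force: 73.3
```

```bash
python3 - <<'E'
from m import *
b,q,v,z=measure(2)
lqr(b,q,v,N=16)
E
```

```text
t 9.975 b 0.0123 (each [0.0122 0.0124]) z [0.2245 0.2245] q [-0.0015 -0.0002] s 11.2mm
q now 0.0011 v 0.0264 ballx-labelx -0.0003 len 0.0874 force [-0.   0.8  4.5] g 73
1 y=-0.002 z=-0.000  s 9.1 q 3.7 v 14.4 b 12.8
2 y=0.006 z=-0.000  s 5.9 q 4.9 v 3.6 b 10.8
3 y=0.019 z=-0.001  s 2.8 q 4.8 v -4.6 b 7.6
4 y=0.033 z=-0.001  s 0.1 q 3.9 v -10.3 b 4.0
5 y=0.048 z=-0.001  s -2.1 q 2.4 v -13.8 b 0.3
6 y=0.062 z=-0.001  s -3.7 q 0.5 v -15.3 b -3.1
7 y=0.074 z=-0.001  s -4.8 q -1.4 v -15.0 b -6.1
8 y=0.083 z=-0.000  s -5.3 q -3.1 v -12.8 b -8.4
9 y=0.088 z=-0.000  s -5.2 q -4.5 v -8.6 b -9.7
10 y=0.087 z=-0.001  s -4.4 q -5.2 v -2.6 b -9.5
11 y=0.080 z=-0.001  s -2.6 q -5.1 v 3.9 b -7.7
12 y=0.068 z=-0.001  s -0.5 q -4.3 v 9.2 b -4.7
13 y=0.055 z=-0.001  s 1.6 q -2.9 v 12.9 b -1.3
14 y=0.041 z=-0.001  s 3.2 q -1.2 v 14.8 b 2.0
15 y=0.029 z=-0.001  s 4.4 q 0.7 v 15.0 b 5.1
16 y=0.019 z=-0.000  s 5.1 q 2.5 v 13.4 b 7.6
```

Request:
move_arm([
  {"x": 0, "y": -0.002, "z": 0, "wx": 0, "wy": 0, "wz": 0, "gripper": 10},
  {"x": 0, "y": 0.006, "z": 0, "wx": 0, "wy": 0, "wz": 0, "gripper": 10},
  {"x": 0, "y": 0.018, "z": -0.001, "wx": 0, "wy": 0, "wz": 0, "gripper": 10},
])

```text
t: 10.35
eef_pos: [0.5732, 0.0292, 0.2247]
tcp_rot: [[0.997, 0.071, -0.0], [0.071, -0.997, -0.0], [-0.0, 0.0, -1.0]]
force: [1.0, 0.4, 5.5]
gripper_width: 0.0294
grasp_force: 73.3
```

```bash
python3 - <<'E'
from m import *
b,q,v,z=measure(2)
lqr(b,q,v,N=12,wq=.3,wv=.5); print(); lqr(b,q,v,N=8)
E
```

```text
t 10.450 b 0.0063 (each [0.0067 0.0059]) z [0.2247 0.2247] q [-0.0005 -0.0004] s 6.7mm
q now -0.0004 v 0.0003 ballx-labelx -0.0002 len 0.0874 force [ 0.6 -0.5  5.2] g 73
1 y=0.027 z=-0.000  s 0.6 q -1.0 v -9.1 b -0.3
2 y=0.043 z=-0.000  s -2.0 q -2.4 v -13.2 b -4.4
3 y=0.055 z=-0.000  s -3.3 q -4.1 v -14.4 b -7.4
4 y=0.064 z=-0.000  s -3.9 q -5.8 v -13.4 b -9.7
5 y=0.071 z=-0.000  s -4.0 q -7.3 v -10.6 b -11.3
6 y=0.073 z=-0.000  s -3.6 q -8.4 v -6.4 b -12.0
7 y=0.072 z=-0.000  s -2.7 q -8.9 v -1.6 b -11.6
8 y=0.067 z=-0.000  s -1.6 q -8.8 v 2.9 b -10.4
9 y=0.060 z=-0.000  s -0.5 q -8.2 v 6.7 b -8.7
10 y=0.052 z=-0.000  s 0.5 q -7.2 v 9.3 b -6.7
11 y=0.044 z=-0.000  s 1.3 q -6.0 v 10.8 b -4.6
12 y=0.036 z=-0.000  s 1.9 q -4.6 v 11.2 b -2.7

1 y=0.030 z=-0.000  s -0.1 q -1.0 v -9.3 b -1.1
2 y=0.048 z=-0.000  s -3.3 q -2.4 v -13.0 b -5.7
3 y=0.061 z=-0.000  s -4.9 q -4.1 v -13.7 b -9.0
4 y=0.071 z=-0.000  s -5.7 q -5.7 v -11.9 b -11.4
5 y=0.076 z=-0.000  s -5.8 q -6.9 v -7.8 b -12.7
6 y=0.075 z=-0.000  s -4.9 q -7.5 v -1.4 b -12.4
7 y=0.066 z=-0.000  s -3.0 q -7.2 v 5.5 b -10.2
8 y=0.053 z=-0.000  s -0.6 q -6.2 v 11.2 b -6.8
```

Request:
move_arm([
  {"x": 0, "y": 0.034, "z": -0.001, "wx": 0, "wy": 0, "wz": 0, "gripper": 10},
  {"x": 0, "y": 0.037, "z": -0.001, "wx": 0, "wy": 0, "wz": 0, "gripper": 10},
  {"x": 0, "y": 0.037, "z": -0.001, "wx": 0, "wy": 0, "wz": 0, "gripper": 10},
])

```text
t: 10.82
eef_pos: [0.5739, 0.02, 0.225]
tcp_rot: [[0.997, 0.071, -0.0], [0.071, -0.997, -0.0], [-0.0, 0.0, -1.0]]
force: [0.1, -0.1, 5.5]
gripper_width: 0.0289
grasp_force: 73.3
```

```bash
cat > bal.py <<'E'
from m import *
b,q,v,z=measure(3)
print("hold:"); x=[]
def h(tgt):
    s,Q,V=simul([tgt]*8,b,q,v,8.3,3.6).T; return np.round(s*1e3,1),np.round(Q*1e3,1)
for d in (-4,-2,-1,0,1,2,4): print("y=%.3f"%(-d/250),*h(b+d*1e-3))
lqr(b,q,v,N=6,wq=.3,wv=.5)
E
python3 bal.py
```

```text
t 10.975 b -0.0021 (each [-0.0025 -0.0021 -0.0018]) z [0.225 0.225 0.225] q [-0.0091 -0.0103 -0.0115] s 10.6mm
q now -0.0127 v -0.0242 ballx-labelx -0.0001 len 0.0874 force [0.2 0.2 4.9] g 73
hold:
y=0.016 [10.2 14.4 19.  24.3 30.8 38.9 49.1 62.1] [-16.3 -20.5 -25.1 -30.5 -36.9 -45.  -55.2 -68.2]
y=0.008 [11.8 15.4 19.5 24.5 30.7 38.5 48.5 61.2] [-15.9 -19.5 -23.7 -28.7 -34.9 -42.7 -52.6 -65.3]
y=0.004 [12.8 16.4 20.6 25.8 32.2 40.4 50.8 64.1] [-15.9 -19.5 -23.7 -28.9 -35.4 -43.5 -53.9 -67.2]
y=0.000 [13.7 17.4 21.7 27.1 33.8 42.3 53.3 67.3] [-15.9 -19.5 -23.8 -29.2 -35.9 -44.5 -55.4 -69.4]
y=-0.004 [14.7 18.4 22.8 28.4 35.4 44.3 55.8 70.4] [-15.9 -19.5 -23.9 -29.5 -36.5 -45.5 -56.9 -71.6]
y=-0.008 [15.7 19.4 23.9 29.7 37.  46.3 58.3 73.6] [-15.8 -19.5 -24.1 -29.8 -37.1 -46.4 -58.4 -73.8]
y=-0.016 [17.7 21.4 26.1 32.3 40.1 50.2 63.2 80. ] [-15.8 -19.5 -24.3 -30.4 -38.2 -48.4 -61.4 -78.1]
1 y=0.083 z=-0.000  s -6.1 q -16.6 v -38.0 b -22.8
2 y=0.120 z=0.000  s -10.8 q -21.4 v -37.2 b -32.2
3 y=0.140 z=0.000  s -11.5 q -25.6 v -30.6 b -37.1
4 y=0.149 z=0.000  s -10.7 q -28.8 v -19.8 b -39.5
5 y=0.148 z=-0.000  s -8.5 q -30.6 v -8.3 b -39.1
6 y=0.139 z=-0.000  s -5.9 q -31.0 v 1.7 b -36.9
```

```bash
cat > fit.py <<'E'
from m import *
# (t_start, b_cmd knots per row) and q measurements
L=json.load(open("log.json")); CMD=L["cmd"]; QM=np.array(L["q"])
T=[7.0];B=[CMD[0][1][0]]
for t0,kn in CMD:
    T.append(t0+1e-4);B.append(B[-1])
    for i,k in enumerate(kn): T.append(t0+.125*(i+1));B.append(k)
T.append(T[-1]+5);B.append(B[-1])
def est(ts,lag=.015,fix=None,verbose=True):
    m=QM[QM[:,0]>=ts-1e-6]; dt=.005; tt=np.arange(m[0,0],m[-1,0]+.12,dt)
    bb=np.interp(tt-lag,T,B); bd=np.gradient(bb,dt)
    def run(x):
        q,v,M,ds,fc=x; out=[]
        for b,d in zip(bb,bd):
            out.append((q,v)); s=b-q-ds; sd=d-v
            a=(-8.3*s/.41+fc*np.tanh(sd/.005)+2*sd-.8*v)/M; v+=a*dt; q+=v*dt
        return np.array(out)
    f=lambda x:np.r_[(np.interp(m[:,0],tt,run(x)[:,0])-m[:,1])/.0005,(x[2]-3.8)/.4,x[3]/.002,(x[4]-.1)/.04]
    r=least_squares(f,[m[0,1],0,3.8,0,.1],x_scale=[.01,.05,1,.003,.05]); o=run(r.x)
    if verbose: print("M %.2f ds %.2fmm fc %.3f v0 %.4f cost %.1f"%(r.x[2],r.x[3]*1e3,r.x[4],r.x[1],r.cost),"res mm",np.round(f(r.x)[:len(m)]*.5,1))
    e=m[-1,0]+.05; q,v=np.interp(e,tt,o[:,0]),np.interp(e,tt,o[:,1]); print("at %.3f q %.4f v %.4f"%(e,q,v)); return q,v,r.x
E
python3 - <<'E'
import json,numpy as np
c=[];b=.0134
for t,ys in((7.175,[-.017,-.072,-.143,-.21]),(7.725,[.074,.176,.278]),(8.15,[.075,.163,.251,.333,.395,.41]),(8.95,[-.12,-.25,-.315]),(9.375,[-.07,-.115,-.145,-.157]),(9.975,[-.002,.006,.018]),(10.45,[.034,.037,.037])):
    k=[b-.25*y for y in ys]; c.append([t,k]); b=k[-1]
q=[[7.025,.0139],[7.075,.0142],[7.125,.0144],[7.675,.0203],[8.1,-.0035],[8.9,-.0575],[9.325,-.0342],[9.875,-.0015],[9.925,-.0002],[10.35,-.0005],[10.4,-.0004],[10.825,-.0091],[10.875,-.0103],[10.925,-.0115]]
json.dump({"cmd":c,"q":q,"b":b},open("log.json","w")); print(b)
E
python3 - <<'E'
from fit import *
for ts in(7.025,8.1,8.9,9.3):
  for lag in(.0,.02): est(ts,lag)
E
```

```text
-0.0018499999999999983
M 3.40 ds -0.35mm fc 0.037 v0 0.0235 cost 25.8 res mm [-0.8 -0.   0.7  1.7  1.1  0.2 -0.7 -1.7 -1.6  0.8  0.1  0.1  0.1  0. ]
at 10.975 q -0.0128 v -0.0269
M 3.33 ds -1.18mm fc -0.047 v0 0.0225 cost 52.0 res mm [-0.9 -0.1  0.7  2.4  1.8  0.2 -0.5 -2.4 -2.4  0.7  0.2  0.4  0.2 -0.2]
at 10.975 q -0.0133 v -0.0347
M 3.35 ds -0.88mm fc 0.072 v0 -0.0852 cost 8.5 res mm [-0.   0.2 -0.6 -0.7 -0.5  1.4  0.6 -0.1 -0.2 -0.2]
at 10.975 q -0.0130 v -0.0268
M 3.25 ds -1.81mm fc 0.017 v0 -0.0802 cost 18.0 res mm [-0.   0.3 -0.8 -1.  -0.8  1.8  1.1  0.  -0.2 -0.5]
at 10.975 q -0.0137 v -0.0337
M 3.40 ds -1.04mm fc 0.075 v0 -0.0032 cost 8.5 res mm [ 0.2 -0.6 -0.7 -0.6  1.5  0.6 -0.1 -0.2 -0.2]
at 10.975 q -0.0130 v -0.0268
M 3.40 ds -2.25mm fc 0.026 v0 -0.0017 cost 17.8 res mm [ 0.3 -0.8 -1.  -0.9  1.8  1.1  0.  -0.2 -0.5]
at 10.975 q -0.0137 v -0.0335
M 3.26 ds 0.89mm fc 0.131 v0 0.0708 cost 5.0 res mm [ 0.1 -0.5 -0.4  1.1  0.2 -0.4 -0.1  0.1]
at 10.975 q -0.0123 v -0.0186
M 3.05 ds 1.49mm fc 0.135 v0 0.0650 cost 8.6 res mm [ 0.1 -0.8 -0.5  1.4  0.4 -0.4 -0.2  0.1]
at 10.975 q -0.0123 v -0.0182
```

Request:
move_arm([
  {"x": 0, "y": 0.09, "z": 0, "wx": 0, "wy": 0, "wz": 0, "gripper": 10},
  {"x": 0, "y": 0.135, "z": 0, "wx": 0, "wy": 0, "wz": 0, "gripper": 10},
  {"x": 0, "y": 0.155, "z": 0, "wx": 0, "wy": 0, "wz": 0, "gripper": 10},
])

```text
t: 11.35
eef_pos: [0.5767, -0.0191, 0.225]
tcp_rot: [[0.998, 0.071, -0.0], [0.071, -0.998, -0.001], [-0.0, 0.001, -1.0]]
force: [-0.6, -0.2, 5.1]
gripper_width: 0.0289
grasp_force: 73.3
```

```bash
cat > bal.py <<'E'
import sys
from fit import *
import fit
from m import *
# usage: bal.py t0 y1 y2 ...  (last move), measures, logs, estimates, plans
def cycle(t0,ys,n=3,win=1.6,**kw):
    b0=L["b"]; kn=[b0-.25*y for y in ys]; L["cmd"].append([t0,kn]); L["b"]=kn[-1]
    S=[];I=[]
    for _ in range(n): S.append(bot.read_state()); I.append(bot.camera("wrist"))
    p=np.mean([s["eef_pos"] for s in S],0)
    Q=[]
    for s,im in zip(S,I):
        P=label(im,s|{"eef_pos":p},max(0,TOUCH-p[2])); mid=P.mean(0)[:2]-.034*JX; Q.append((s["t"],(mid-C0)@JY)); L["q"].append(list(Q[-1]))
    json.dump(L,open("log.json","w")); cv2.imwrite("pics/last.png",I[-1][...,::-1])
    b=(p[:2]-C0)@JY; Q=np.array(Q)
    v3,q3=np.polyfit(Q[:,0]-Q[-1,0]-.05,Q[:,1],1)
    print("end t %.3f b %.4f cmd %.4f z %.4f q %s | 3pic q %.4f v %.4f s %.1f F %s"%(S[-1]["t"]+.05,b,L["b"],p[2],np.round(Q[:,1],4),q3,v3,1e3*(b-q3),np.round(np.mean([s["force"] for s in S],0),1)))
    fit.QM=np.array(L["q"]); fit.T=[7.0];fit.B=[L["cmd"][0][1][0]]
    for t,kn in L["cmd"]:
        fit.T.append(t+1e-4);fit.B.append(fit.B[-1])
        for i,k in enumerate(kn): fit.T.append(t+.125*(i+1));fit.B.append(k)
    fit.T.append(fit.T[-1]+5);fit.B.append(fit.B[-1])
    q,v,x=est(S[-1]["t"]-win,0.)
    q,v=.5*(q+q3),.5*(v+v3); print("use q %.4f v %.4f s %.1f"%(q,v,1e3*(L["b"]-q)))
    lqr(L["b"],q,v,M=3.4,**kw)
if __name__=="__main__": cycle(float(sys.argv[1]),[float(a) for a in sys.argv[2].split(",")],n=int(sys.argv[3]),N=8,wq=.6,wv=.5,wu=1.)
E
python3 bal.py 10.975 .09,.135,.155 3
```

```text
end t 11.500 b -0.0417 cmd -0.0406 z 0.2250 q [-0.024  -0.0246 -0.0259] | 3pic q -0.0267 v -0.0187 s -15.0 F [ 0.  -0.6  5.3]
M 3.88 ds 0.63mm fc 0.090 v0 0.0232 cost 1.0 res mm [ 0.1 -0.2  0.5 -0.3 -0.2 -0.   0.2]
at 10.975 q -0.0124 v -0.0211
use q -0.0196 v -0.0199 s -21.0
1 y=-0.045 z=-0.002  s -8.7 q -20.6 v 2.6 b -29.3
2 y=-0.071 z=-0.002  s -3.2 q -19.6 v 13.8 b -22.8
3 y=-0.093 z=-0.002  s 0.0 q -17.5 v 20.0 b -17.5
4 y=-0.112 z=-0.002  s 2.2 q -14.8 v 23.3 b -12.6
5 y=-0.130 z=-0.002  s 3.7 q -11.8 v 24.3 b -8.1
6 y=-0.146 z=-0.002  s 4.6 q -8.8 v 23.4 b -4.2
7 y=-0.158 z=-0.002  s 5.0 q -6.1 v 20.5 b -1.1
8 y=-0.166 z=-0.002  s 4.8 q -3.8 v 15.6 b 1.0
```

```bash
sed -i 's/^from m import \*$/import fit/; 0,/^import fit$/{/^import fit$/d}' bal.py; head -6 bal.py; python3 - <<'E'
from bal import *
q,v,x=est(9.8,0.); 
q,v=.5*(q-.0267),.5*(v-.0187); print(q,v,L["b"]-q); lqr(L["b"],q,v,M=3.4,N=8,wq=.6,wv=.5,wu=1.)
E
```

```text
import sys
from fit import *
import fit
# usage: bal.py t0 y1 y2 ...  (last move), measures, logs, estimates, plans
def cycle(t0,ys,n=3,win=1.6,**kw):
    b0=L["b"]; kn=[b0-.25*y for y in ys]; L["cmd"].append([t0,kn]); L["b"]=kn[-1]
M 3.92 ds 0.35mm fc 0.085 v0 0.0233 cost 1.5 res mm [ 0.1 -0.2  0.6 -0.3 -0.2 -0.1  0.1  0.2 -0.3  0.2]
at 11.500 q -0.0262 v -0.0073
-0.026437495891637665 -0.013009015949208351 -0.014162504108362332
1 y=-0.018 z=-0.001  s -9.1 q -27.1 v 2.5 b -36.2
2 y=-0.039 z=-0.001  s -4.8 q -26.1 v 13.7 b -30.9
3 y=-0.061 z=-0.001  s -1.4 q -23.9 v 21.1 b -25.3
4 y=-0.083 z=-0.001  s 1.2 q -21.0 v 25.6 b -19.8
5 y=-0.104 z=-0.001  s 3.1 q -17.7 v 27.7 b -14.6
6 y=-0.123 z=-0.001  s 4.4 q -14.2 v 27.8 b -9.8
7 y=-0.139 z=-0.001  s 5.1 q -10.8 v 25.9 b -5.7
8 y=-0.152 z=-0.001  s 5.3 q -7.9 v 22.0 b -2.6
```

Request:
move_arm([
  {"x": 0, "y": -0.018, "z": -0.001, "wx": 0, "wy": 0, "wz": 0, "gripper": 10},
  {"x": 0, "y": -0.039, "z": -0.001, "wx": 0, "wy": 0, "wz": 0, "gripper": 10},
  {"x": 0, "y": -0.061, "z": -0.001, "wx": 0, "wy": 0, "wz": 0, "gripper": 10},
  {"x": 0, "y": -0.083, "z": -0.001, "wx": 0, "wy": 0, "wz": 0, "gripper": 10},
])

```text
t: 12.0
eef_pos: [0.5751, 0.0034, 0.2253]
tcp_rot: [[0.997, 0.072, 0.0], [0.072, -0.997, 0.0], [0.0, -0.0, -1.0]]
force: [0.5, -0.5, 4.0]
gripper_width: 0.029
grasp_force: 73.3
```

```bash
sed -i 's/M=3.4,\*\*kw/M=3.7,**kw/' bal.py; python3 bal.py 11.5 " -.018,-.039,-.061,-.083" 3
```

```text
end t 12.150 b -0.0185 cmd -0.0198 z 0.2253 q [-0.0166 -0.0159 -0.0138] | 3pic q -0.0126 v 0.0280 s -5.9 F [-0.2 -0.1  4.4]
M 3.73 ds 0.72mm fc 0.098 v0 -0.0213 cost 1.6 res mm [-0.1  0.   0.1  0.2 -0.3  0.3 -0.5  0.5 -0. ]
at 12.150 q -0.0122 v 0.0313
use q -0.0124 v 0.0296 s -7.4
1 y=-0.080 z=0.000  s 8.1 q -8.0 v 40.6 b 0.1
2 y=-0.111 z=0.000  s 11.0 q -3.0 v 38.0 b 8.0
3 y=-0.129 z=0.000  s 11.1 q 1.2 v 30.0 b 12.4
4 y=-0.135 z=0.000  s 9.6 q 4.3 v 18.7 b 13.9
5 y=-0.130 z=-0.000  s 6.6 q 6.0 v 7.8 b 12.5
6 y=-0.120 z=-0.000  s 3.6 q 6.4 v -0.7 b 10.0
7 y=-0.108 z=-0.000  s 1.1 q 6.0 v -6.8 b 7.1
8 y=-0.095 z=-0.000  s -0.9 q 4.9 v -10.8 b 4.0
```

Request:
move_arm([
  {"x": 0, "y": -0.08, "z": 0, "wx": 0, "wy": 0, "wz": 0, "gripper": 10},
  {"x": 0, "y": -0.111, "z": 0, "wx": 0, "wy": 0, "wz": 0, "gripper": 10},
  {"x": 0, "y": -0.129, "z": 0, "wx": 0, "wy": 0, "wz": 0, "gripper": 10},
  {"x": 0, "y": -0.135, "z": 0, "wx": 0, "wy": 0, "wz": 0, "gripper": 10},
  {"x": 0, "y": -0.13, "z": 0, "wx": 0, "wy": 0, "wz": 0, "gripper": 10},
  {"x": 0, "y": -0.118, "z": 0, "wx": 0, "wy": 0, "wz": 0, "gripper": 10},
])

```text
t: 12.9
eef_pos: [0.5731, 0.0313, 0.2252]
tcp_rot: [[0.997, 0.071, -0.0], [0.071, -0.997, -0.001], [-0.0, 0.001, -1.0]]
force: [0.2, 0.0, 5.3]
gripper_width: 0.0294
grasp_force: 73.3
```

```bash
python3 bal.py 12.15 " -.08,-.111,-.129,-.135,-.13,-.118" 3
```

```text
end t 13.050 b 0.0084 cmd 0.0097 z 0.2252 q [0.0029 0.0031 0.0024] | 3pic q 0.0022 v -0.0052 s 6.1 F [ 0.3 -0.2  5. ]
M 3.80 ds -0.95mm fc 0.092 v0 -0.0141 cost 1.9 res mm [-0.3  0.4 -0.4  0.5 -0.2  0.3 -0.3  0. ]
at 13.050 q 0.0019 v -0.0095
use q 0.0021 v -0.0074 s 7.6
1 y=0.048 z=-0.000  s -2.9 q 0.5 v -17.9 b -2.4
2 y=0.068 z=-0.000  s -5.6 q -1.9 v -19.3 b -7.5
3 y=0.081 z=-0.000  s -6.4 q -4.2 v -17.1 b -10.6
4 y=0.088 z=-0.000  s -6.3 q -6.0 v -11.9 b -12.2
5 y=0.087 z=-0.000  s -5.0 q -7.0 v -4.7 b -12.1
6 y=0.079 z=-0.000  s -2.9 q -7.2 v 2.3 b -10.1
7 y=0.068 z=-0.000  s -0.8 q -6.6 v 7.8 b -7.3
8 y=0.056 z=-0.000  s 1.0 q -5.3 v 11.5 b -4.3
```

```bash
cat > park.py <<'E'
from m import *
def simp(bk,b0,q,v,F,M,fc):
    n=10;dt=.125/n;out=[];prev=b0
    for b1 in bk:
        db=(b1-prev)/.125
        for k in range(n):
            s=prev+db*dt*(k+.5)-q; sd=db-v
            a=(-F*s/.41+fc*np.tanh(sd/.003)+2*sd-.8*v)/M; v=v+a*dt; q=q+v*dt
        prev=b1; out.append([b1-q,q,v])
    return np.array(out)
def park(b0,q,v,free=4,hold=4,F=8.1,M=3.8,fc=.09,wq=.3):
    E=np.array([(dv,dq) for dv in(-.003,0,.003) for dq in(-.0005,.0005)]).T
    def res(x):
        o=simp(np.r_[x,[x[-1]]*hold],b0,q+E[1],v+E[0],F,M,fc)
        return np.r_[(o[free-1:,0]*1e3).ravel(),(o[free-1:,2]*300).ravel(),(o[free-1:,1]*1e3*wq).ravel(),np.diff(np.r_[b0,x])*300,np.diff(np.r_[b0,b0,x,x[-1]],2)*300]
    best=min((least_squares(res,np.full(free,q)+np.r_[np.ones(free-1)*d,0]) for d in(-.012,-.006,0,.006,.012)),key=lambda r:r.cost)
    x=best.x; o=simp(np.r_[x,[x[-1]]*hold],b0,q+E[1],v+E[0],F,M,fc)
    print("park cost %.0f y:"%best.cost,np.round(-(x-b0)/.25,3)); m=o.mean(2)*1e3
    for i,r in enumerate(m): print(i+1,np.round(r,1),"sd",np.round(o[i].std(1)*1e3,1))
E
python3 - <<'E'
from park import *
for f in(2,3,4,5): park(.0086,.0021,-.0070,free=f)
E
```

```text
park cost 105 y: [0.059 0.042]
1 [ -6.7   0.5 -16.5] sd [0.6 0.6 2.3]
2 [-1.1 -0.9 -7.7] sd [0.8 0.8 2.5]
3 [-0.4 -1.6 -4. ] sd [1.1 1.1 2.4]
4 [-0.  -2.  -1.9] sd [1.4 1.4 2. ]
5 [ 0.1 -2.1 -0.9] sd [1.6 1.6 1.6]
6 [ 0.2 -2.2 -0.4] sd [1.8 1.8 1.4]
park cost 66 y: [0.057 0.063 0.043]
1 [ -6.1   0.5 -16.3] sd [0.6 0.6 2.3]
2 [ -5.9  -1.1 -11. ] sd [0.8 0.8 1.3]
3 [-0.3 -1.9 -2.8] sd [0.9 0.9 1.7]
4 [-0.1 -2.1 -1.1] sd [1.1 1.1 1.3]
5 [-0.  -2.2 -0.4] sd [1.3 1.3 1. ]
6 [ 0.  -2.3 -0.1] sd [1.4 1.4 0.9]
7 [ 0.  -2.3 -0.1] sd [1.5 1.5 0.9]
park cost 62 y: [0.051 0.057 0.061 0.046]
1 [ -4.6   0.5 -16.1] sd [0.6 0.6 2.3]
2 [ -4.5  -1.2 -12. ] sd [0.8 0.8 1.2]
3 [-4.3 -2.3 -7.5] sd [0.9 0.9 0.9]
4 [-0.1 -2.8 -0.8] sd [1.  1.  1.4]
5 [-0.1 -2.8 -0.3] sd [1.2 1.2 1. ]
6 [-0.  -2.8 -0.1] sd [1.3 1.3 0.9]
7 [-0.  -2.9 -0. ] sd [1.4 1.4 0.9]
8 [-0.  -2.9  0. ] sd [1.5 1.5 0.9]
park cost 67 y: [0.047 0.054 0.058 0.061 0.048]
1 [ -3.7   0.5 -15.9] sd [0.6 0.6 2.3]
2 [ -3.6  -1.2 -12.4] sd [0.8 0.8 1.2]
3 [-3.5 -2.4 -8.6] sd [0.9 0.9 0.9]
4 [-3.4 -3.2 -5.2] sd [1.  1.  0.7]
5 [ 0.  -3.5  0.7] sd [1.1 1.1 1.3]
6 [-0.  -3.4  0.3] sd [1.2 1.2 1. ]
7 [-0.1 -3.4  0.1] sd [1.4 1.4 0.9]
8 [-0.1 -3.4  0.1] sd [1.5 1.5 0.9]
9 [-0.1 -3.4  0.1] sd [1.6 1.6 1. ]
```

Request:
move_arm([
  {"x": 0, "y": 0.051, "z": 0, "wx": 0, "wy": 0, "wz": 0, "gripper": 10},
  {"x": 0, "y": 0.057, "z": 0, "wx": 0, "wy": 0, "wz": 0, "gripper": 10},
  {"x": 0, "y": 0.061, "z": 0, "wx": 0, "wy": 0, "wz": 0, "gripper": 10},
  {"x": 0, "y": 0.046, "z": 0, "wx": 0, "wy": 0, "wz": 0, "gripper": 10},
])

```text
t: 13.55
eef_pos: [0.5739, 0.0202, 0.2253]
tcp_rot: [[0.997, 0.071, -0.0], [0.071, -0.997, -0.0], [-0.0, 0.0, -1.0]]
force: [0.3, -0.7, 5.4]
gripper_width: 0.029
grasp_force: 73.3
```

```bash
sed -i 's/^    lqr(L.*$/    qq,vv=.5*(q+q3),.5*(v+v3); park(.5*(b+L["b"]),q,v,free=3); park(.5*(b+L["b"]),q,v,free=4)/; s/^import fit$/import fit\nfrom park import park/' bal.py; python3 bal.py 13.05 ".051,.057,.061,.046" 3
```

```text
end t 13.700 b -0.0013 cmd -0.0018 z 0.2253 q [-0.0007 -0.0016 -0.0012] | 3pic q -0.0016 v -0.0046 s 0.3 F [ 0.4 -0.2  5.1]
M 3.96 ds 1.37mm fc 0.084 v0 0.0254 cost 2.4 res mm [ 0.4 -0.5  0.2 -0.2  0.3 -0.6  0.3  0. ]
at 13.700 q -0.0010 v 0.0019
use q -0.0013 v -0.0014 s -0.5
park cost 13 y: [-0.    -0.001 -0.001]
1 [-0.1 -1.4 -0.4] sd [0.6 0.6 1.1]
2 [-0.  -1.4  0.6] sd [0.6 0.6 0.6]
3 [ 0.  -1.3  0.7] sd [0.7 0.7 0.5]
4 [-0.  -1.3  0.2] sd [0.7 0.7 0.4]
5 [-0.1 -1.2  0.1] sd [0.8 0.8 0.5]
6 [-0.1 -1.2  0.1] sd [0.9 0.9 0.5]
7 [-0.1 -1.2  0.1] sd [0.9 0.9 0.5]
park cost 14 y: [-0.    -0.001 -0.001 -0.002]
1 [-0.1 -1.4 -0.5] sd [0.6 0.6 1.1]
2 [-0.  -1.4  0.6] sd [0.6 0.6 0.6]
3 [ 0.1 -1.3  1.1] sd [0.7 0.7 0.5]
4 [ 0.  -1.2  0.8] sd [0.7 0.7 0.4]
5 [-0.  -1.1  0.3] sd [0.8 0.8 0.5]
6 [-0.1 -1.1  0.1] sd [0.9 0.9 0.5]
7 [-0.1 -1.1  0.1] sd [0.9 0.9 0.5]
8 [-0.1 -1.1  0. ] sd [1.  1.  0.6]
```

Parked: q ≈ -1 mm, v ≈ 0 and s ≈ 0. I'll hold and check for drift.

Request:
move_arm([
  {"x": 0, "y": 0, "z": 0, "wx": 0, "wy": 0, "wz": 0, "gripper": 10},
  {"x": 0, "y": 0, "z": 0, "wx": 0, "wy": 0, "wz": 0, "gripper": 10},
  {"x": 0, "y": 0, "z": 0, "wx": 0, "wy": 0, "wz": 0, "gripper": 10},
])

```text
t: 14.08
eef_pos: [0.5739, 0.0206, 0.2253]
tcp_rot: [[0.997, 0.072, 0.0], [0.072, -0.997, -0.0], [-0.0, 0.0, -1.0]]
force: [-0.1, -1.0, 5.7]
gripper_width: 0.0297
grasp_force: 73.3
```

```bash
python3 bal.py 13.7 "0,0,0" 3
```

```text
end t 14.225 b -0.0019 cmd -0.0018 z 0.2253 q [0.0038 0.0042 0.0048] | 3pic q 0.0053 v 0.0101 s -7.2 F [ 0.2 -0.5  5.2]
M 3.60 ds 4.02mm fc 0.055 v0 -0.0072 cost 5.2 res mm [ 0.2 -0.3  0.  -0.5  0.6  0.5 -0.4 -0.1  0.2]
at 14.225 q 0.0058 v 0.0183
use q 0.0055 v 0.0142 s -7.4
park cost 296 y: [-0.09  -0.097 -0.054]
1 [12.3  8.2 25.4] sd [0.6 0.6 2.3]
2 [11.8 10.6 14.4] sd [0.8 0.8 1.9]
3 [ 0.3 11.4  1.3] sd [1.  1.  2.2]
4 [ 0.2 11.5  0.5] sd [1.3 1.3 1.4]
5 [ 0.2 11.5  0.1] sd [1.4 1.4 1.1]
6 [ 0.1 11.5 -0. ] sd [1.5 1.5 1. ]
7 [ 0.2 11.5 -0.1] sd [1.7 1.7 1. ]
park cost 298 y: [-0.078 -0.087 -0.091 -0.056]
1 [ 9.5  8.2 24.8] sd [0.6 0.6 2.3]
2 [ 9.2 10.6 16.2] sd [0.8 0.8 1.6]
3 [ 8.9 12.   8. ] sd [1.  1.  1.4]
4 [-0.1 12.2 -2.6] sd [1.2 1.2 1.9]
5 [ 0.1 12.  -1.1] sd [1.4 1.4 1.4]
6 [ 0.2 11.9 -0.5] sd [1.5 1.5 1.2]
7 [ 0.2 11.9 -0.3] sd [1.7 1.7 1.1]
8 [ 0.2 11.9 -0.2] sd [1.8 1.8 1.1]
```

```bash
cat > fit2.py <<'E'
from m import *
def load():
    L=json.load(open("log.json")); T=[7.0];B=[.0134]
    for t0,kn in L["cmd"]:
        T.append(t0+1e-4);B.append(B[-1])
        for i,k in enumerate(kn): T.append(t0+.125*(i+1));B.append(k)
    T.append(T[-1]+9);B.append(B[-1]); return L,T,B
def est2(ts,w=.01,lag=0.,sds=.004,fcp=(.1,.03),Mp=(3.7,.3),pn=.004,F=8.2,dsp=.0,pr=True):
    """window fit with small velocity kicks (process noise) at each measurement group"""
    L,T,B=load(); m=np.array([r for r in L["q"] if r[0]>=ts-1e-6]); dt=.005; tt=np.arange(m[0,0],m[-1,0]+.06,dt)
    bb=np.interp(tt-lag,T,B); bd=np.gradient(bb,dt)
    g=[i for i in range(1,len(m)) if m[i,0]-m[i-1,0]>.1]; kt=[int(round((m[i-1,0]+.05-m[0,0])/dt)) for i in g]
    def run(x):
        q,v,M,ds,fc=x[:5]; out=[]
        for j,(b,d) in enumerate(zip(bb,bd)):
            if j in kt: v+=x[5+kt.index(j)]
            out.append((q,v)); s=b-q-ds; sd=d-v
            a=(-F*s/.41+fc*np.tanh(sd/w)+2*sd-.8*v)/M; v+=a*dt; q+=v*dt
        return np.array(out)
    f=lambda x:np.r_[(np.interp(m[:,0],tt,run(x)[:,0])-m[:,1])/.0004,(x[2]-Mp[0])/Mp[1],(x[3]-dsp)/sds,(x[4]-fcp[0])/fcp[1],np.array(x[5:])/pn]
    r=least_squares(f,np.r_[m[0,1],0,Mp[0],dsp,fcp[0],np.zeros(len(kt))],x_scale=np.r_[.01,.05,1,.003,.05,np.full(len(kt),.005)]); o=run(r.x)
    C=np.linalg.inv(r.jac.T@r.jac)
    if pr: print("w %.3f lag %.3f M %.2f ds %.2f+-%.2fmm fc %.3f cost %.1f kicks %s res %s"%(w,lag,r.x[2],r.x[3]*1e3,C[3,3]**.5*1e3,r.x[4],r.cost,np.round(r.x[5:]*1e3,1),np.round(f(r.x)[:len(m)]*.4,1)))
    return o[-1,0],o[-1,1],r.x[3],L["b"]
E
python3 - <<'E'
from fit2 import *
for ts in(9.8,11.3):
  for w in(.002,.01,.05):
    for lag in(0,.03): print(np.round(est2(ts,w,lag),4))
E
```

```text
w 0.002 lag 0.000 M 3.45 ds 0.84+-0.43mm fc 0.034 cost 26.6 kicks [-0.4  0.6  0.4  0.3 -4.   2.9  3.3] res [-0.2 -0.5  0.4 -0.4 -0.1 -0.   0.  -0.  -0.4  0.3 -0.5  0.4 -0.2  0.6
  0.2  0.7  0.6  1.5  1.3 -0.5 -0.5 -0.4]
[ 0.0051  0.0132  0.0008 -0.0018]
w 0.002 lag 0.030 M 3.59 ds 1.23+-0.45mm fc 0.037 cost 30.0 kicks [ -0.6   1.6   2.    3.7 -10.2   5.4   2.1] res [-0.3 -0.6  0.2 -0.6 -0.2 -0.1 -0.1  0.1 -0.4  0.1 -0.9  0.1 -0.4  0.
 -0.3  0.2  0.5  1.5  1.3 -0.5 -0.4 -0.4]
[ 0.0052  0.0135  0.0012 -0.0018]
w 0.010 lag 0.000 M 3.68 ds 1.19+-0.50mm fc 0.055 cost 10.8 kicks [-1.2 -1.1 -1.3  0.8 -5.9  2.4  8.6] res [ 0.1 -0.2  0.4 -0.3 -0.2 -0.   0.1  0.1 -0.3  0.4 -0.6  0.4 -0.2  0.1
 -0.2  0.2 -0.4  0.6  0.3 -0.2 -0.1  0.1]
[ 0.0057  0.0154  0.0012 -0.0018]
w 0.010 lag 0.030 M 3.65 ds 1.29+-0.49mm fc 0.041 cost 15.1 kicks [ -1.1   0.2   1.6   3.7 -10.9   2.5   7.9] res [ 0.2 -0.3  0.4 -0.3 -0.1 -0.   0.1  0.3 -0.2  0.3 -0.8  0.2 -0.3  0.1
 -0.2  0.3 -0.4  0.6  0.3 -0.3 -0.1  0.1]
[ 0.0058  0.0165  0.0013 -0.0018]
w 0.050 lag 0.000 M 3.65 ds 1.30+-0.50mm fc 0.083 cost 9.0 kicks [-0.8 
[... 964 characters left out ...]
0.4 -0.2  0.1 -0.2  0.2 -0.4  0.6  0.3 -0.2 -0.1
  0.1]
[ 0.0057  0.0152  0.0013 -0.0018]
w 0.010 lag 0.030 M 3.82 ds 0.82+-0.64mm fc 0.045 cost 12.6 kicks [ 0.8 -8.8  3.3  9.7] res [-0.  -0.3  0.5 -0.7  0.3 -0.3  0.1 -0.2  0.3 -0.3  0.6  0.3 -0.3 -0.1
  0.1]
[ 0.0057  0.0154  0.0008 -0.0018]
w 0.050 lag 0.000 M 3.70 ds 1.25+-0.63mm fc 0.084 cost 7.8 kicks [ 1.  -6.   2.3  7.1] res [ 0.  -0.3  0.4 -0.5  0.4 -0.3  0.1 -0.2  0.3 -0.4  0.5  0.3 -0.3 -0.1
  0.2]
[ 0.0059  0.0173  0.0012 -0.0018]
w 0.050 lag 0.030 M 3.81 ds 0.81+-0.64mm fc 0.075 cost 10.7 kicks [ 1.1 -8.7  3.7  8.7] res [-0.  -0.3  0.5 -0.6  0.3 -0.3  0.1 -0.2  0.3 -0.3  0.6  0.3 -0.3 -0.1
  0.1]
[ 0.0059  0.0168  0.0008 -0.0018]
```

```bash
cat > c.py <<'E'
import sys
from fit2 import *
RF=np.array([[np.cos(YAW),np.sin(YAW),0],[np.sin(YAW),-np.cos(YAW),0],[0,0,-1.]])
def ctl(b,q,v,ds,F=8.2,M=3.7,N=7,wq=.7,wv=.4,ws=1.,wu=.7,d=.125,c=3.7):
    k=F/.41; A=np.array([[0,1,0],[k/M,-(c+.8)/M,-k/M],[0,0,0]]); Bc=np.array([[0],[c/M],[1]])
    E=expm(np.block([[A,Bc],[np.zeros((1,4))]])*d); Ad,Bd=E[:3,:3],E[:3,3:]
    C=np.array([[wq,0,0],[0,wv,0],[-ws,0,ws]]); R=np.array([[wu*wu*d*d]])
    X=solve_discrete_are(Ad,Bd,C.T@C,R); K=np.linalg.solve(Bd.T@X@Bd+R,Bd.T@X@Ad)
    x=np.array([q,v,b-ds])
    for i in range(N):
        u=-K@x; x=Ad@x+Bd@u
        print("%d y=%.3f  s %.1f q %.1f v %.1f"%(i+1,-(x[2]+ds-b)/.25,1e3*(x[2]-x[0]),1e3*x[0],1e3*x[1]))
def cyc(t0,ys,n=2,win=2.0):
    L=json.load(open("log.json")); b0=L["b"]; kn=[b0-.25*y for y in ys]; L["cmd"].append([t0,kn]); L["b"]=kn[-1]
    S=[];I=[]
    for _ in range(n): S.append(bot.read_state()); I.append(bot.camera("wrist"))
    p=np.mean([s["eef_pos"] for s in S],0); Q=[]
    R=.5*RF+.5*np.mean([s["tcp_rot"] for s in S],0)
    for s,im in zip(S,I):
        P=label(im,dict(eef_pos=p,tcp_rot=R),max(0,TOUCH-p[2])); mid=P.mean(0)[:2]-.034*JX; Q.append([s["t"],(mid-C0)@JY])
    L["q"]+=Q; json.dump(L,open("log.json","w")); cv2.imwrite("pics/last.png",I[-1][...,::-1])
    b=(p[:2]-C0)@JY; te=S[-1]["t"]+.05
    print("now %.3f b %.4f cmd %.4f z %.4f dx %.4f q %s F %s"%(te,b,L["b"],p[2],(p[:2]-mid)@JX,np.round(np.array(Q)[:,1],4),np.round(np.mean([s["force"] for s in S],0),1)))
    q,v,ds,_=est2(te-win,.05,0.,dsp=.0012,sds=.001,fcp=(.085,.02),pn=.003); print("q %.4f v %.4f ds %.4f"%(q,v,ds)); ctl(L["b"],q,v,ds)
if __name__=="__main__": cyc(float(sys.argv[1]),[float(a) for a in sys.argv[2].split(",")],int(sys.argv[3]))
E
python3 -c "
from c import *
ctl(-.0018,.0058,.0160,.0012)"
```

```text
1 y=-0.105  s 14.0 q 9.3 v 36.1
2 y=-0.123  s 14.6 q 13.1 v 26.4
3 y=-0.119  s 11.2 q 15.6 v 13.8
4 y=-0.110  s 7.8 q 16.7 v 3.7
5 y=-0.099  s 5.0 q 16.7 v -3.3
6 y=-0.087  s 2.9 q 15.9 v -7.9
7 y=-0.076  s 1.4 q 14.8 v -10.6
```

Request:
move_arm([
  {"x": 0, "y": -0.105, "z": 0, "wx": 0, "wy": 0, "wz": 0, "gripper": 10},
  {"x": 0, "y": -0.123, "z": 0, "wx": 0, "wy": 0, "wz": 0, "gripper": 10},
  {"x": 0, "y": -0.119, "z": 0, "wx": 0, "wy": 0, "wz": 0, "gripper": 10},
])

```text
t: 14.6
eef_pos: [0.5718, 0.0504, 0.2253]
tcp_rot: [[0.997, 0.073, 0.0], [0.073, -0.997, -0.0], [0.0, 0.0, -1.0]]
force: [-0.6, 0.2, 4.4]
gripper_width: 0.0289
grasp_force: 73.3
```

```bash
python3 c.py 14.225 " -.105,-.123,-.119" 2
```

```text
now 14.700 b 0.0275 cmd 0.0279 z 0.2253 dx -0.0003 q [0.0101 0.0112] F [-0.6  0.3  4.4]
w 0.050 lag 0.000 M 3.77 ds 1.39+-0.61mm fc 0.082 cost 9.7 kicks [ 1.1  5.2 -5.8] res [-0.  -0.3  0.3 -0.3  0.7  0.4 -0.6 -0.4 -0.2  0.7 -0.4]
q 0.0105 v -0.0076 ds 0.0014
1 y=0.102  s -6.7 q 7.8 v -32.7
2 y=0.128  s -9.5 q 3.9 v -29.2
3 y=0.135  s -8.1 q 0.7 v -21.3
4 y=0.137  s -6.2 q -1.5 v -14.2
5 y=0.136  s -4.5 q -2.9 v -8.6
6 y=0.133  s -3.2 q -3.7 v -4.5
7 y=0.131  s -2.2 q -4.0 v -1.6
```

```bash
python3 - <<'E'
import re
t=open("c.py").read()
t=t.replace('mid=P.mean(0)[:2]-.034*JX; Q.append','mid=P.mean(0)[:2]-.034*JX; print("  s %.2f len %.2f b %.2f rot %s"%(((p[:2]-mid)@JY)*1e3,np.linalg.norm(P[0]-P[1])*1e3,((np.array(s["eef_pos"])[:2]-C0)@JY)*1e3,np.round(np.array(s["tcp_rot"])[:,2],4))); Q.append')
open("c.py","w").write(t)
E
python3 -c "
from c import *
ctl(.0279,.0107,-.003,.0013)"
```

```text
1 y=0.089  s -4.3 q 8.7 v -26.5
2 y=0.113  s -7.2 q 5.4 v -24.8
3 y=0.121  s -6.4 q 2.7 v -18.9
4 y=0.123  s -5.0 q 0.7 v -13.3
5 y=0.124  s -3.8 q -0.6 v -8.8
6 y=0.123  s -2.7 q -1.5 v -5.4
7 y=0.122  s -1.9 q -2.0 v -2.9
```

Request:
move_arm([
  {"x": 0, "y": 0.09, "z": 0, "wx": 0, "wy": 0, "wz": 0, "gripper": 10},
  {"x": 0, "y": 0.114, "z": 0, "wx": 0, "wy": 0, "wz": 0, "gripper": 10},
  {"x": 0, "y": 0.12, "z": 0, "wx": 0, "wy": 0, "wz": 0, "gripper": 10},
])

```text
t: 15.08
eef_pos: [0.574, 0.019, 0.2252]
tcp_rot: [[0.998, 0.07, -0.0], [0.07, -0.998, -0.001], [-0.0, 0.001, -1.0]]
force: [0.2, -0.3, 4.8]
gripper_width: 0.0296
grasp_force: 73.3
```

```bash
python3 c.py 14.7 ".09,.114,.12" 3
```

```text
s -4.46 len 87.35 b -3.48 rot [-1.e-04 -6.e-04 -1.e+00]
  s -3.01 len 87.36 b -2.84 rot [-1.e-04 -3.e-04 -1.e+00]
  s -1.72 len 87.32 b -2.20 rot [ 0.  0. -1.]
now 15.225 b -0.0028 cmd -0.0021 z 0.2253 dx -0.0001 q [ 0.0016  0.0002 -0.0011] F [ 0.1 -0.3  4.9]
w 0.050 lag 0.000 M 3.74 ds 0.15+-0.65mm fc 0.084 cost 8.0 kicks [ 2.1 -3.3 -1.1] res [-0.7  0.5  0.5 -0.3 -0.2 -0.1  0.7 -0.5 -0.4  0.   0.3]
q -0.0018 v -0.0170 ds 0.0001
1 y=0.043  s -8.7 q -4.3 v -21.7
2 y=0.050  s -8.1 q -6.6 v -15.0
3 y=0.048  s -6.1 q -8.0 v -7.9
4 y=0.042  s -4.2 q -8.6 v -2.4
5 y=0.037  s -2.7 q -8.7 v 1.4
6 y=0.031  s -1.6 q -8.3 v 3.9
7 y=0.025  s -0.8 q -7.7 v 5.4
```

```bash
python3 - <<'E'
import json
t=open("c.py").read()
t=t.replace('P=label(im,dict(eef_pos=p,tcp_rot=R)','p=np.array(s["eef_pos"]); P=label(im,dict(eef_pos=p,tcp_rot=s["tcp_rot"])')
t=t.replace("win=2.0","win=1.3")
open("c.py","w").write(t)
t=open("fit2.py").read().replace("m[:,1])/.0004","m[:,1])/.0003").replace("*.4,1)","*.3,1)");open("fit2.py","w").write(t)
L=json.load(open("log.json"))
for r,q in zip(L["q"][-3:],(.00098,.00017,-.00048)): r[1]=q
json.dump(L,open("log.json","w"))
E
python3 - <<'E'
from c import *
q,v,ds,b=est2(13.9,.05,0.,dsp=.001,sds=.001,fcp=(.085,.02),pn=.003); print(q,v,ds); ctl(b,q,v,ds); ctl(b,-.0012,-.015,.001)
E
```

```text
w 0.050 lag 0.000 M 3.63 ds 0.94+-0.79mm fc 0.087 cost 4.5 kicks [-0.6 -1.5] res [ 0.1 -0.  -0.1  0.5 -0.6  0.2  0.1 -0.2]
-0.0016541516827888742 -0.015389413762747182 0.0009385897803500156
1 y=0.033  s -7.4 q -3.8 v -17.9
2 y=0.037  s -6.7 q -5.7 v -12.2
3 y=0.035  s -5.0 q -6.8 v -6.3
4 y=0.031  s -3.4 q -7.3 v -1.8
5 y=0.026  s -2.2 q -7.3 v 1.4
6 y=0.021  s -1.3 q -7.0 v 3.4
7 y=0.016  s -0.6 q -6.5 v 4.6
1 y=0.028  s -6.8 q -3.2 v -16.5
2 y=0.032  s -6.1 q -4.9 v -11.1
3 y=0.030  s -4.5 q -6.0 v -5.8
4 y=0.026  s -3.1 q -6.4 v -1.7
5 y=0.021  s -2.0 q -6.4 v 1.1
6 y=0.017  s -1.2 q -6.2 v 2.9
7 y=0.013  s -0.6 q -5.7 v 4.0
```

Much more consistent now. I'll run 4 rows of this and measure with 2 pictures.

Request:
move_arm([
  {"x": 0, "y": 0.03, "z": 0, "wx": 0, "wy": 0, "wz": 0, "gripper": 10},
  {"x": 0, "y": 0.034, "z": 0, "wx": 0, "wy": 0, "wz": 0, "gripper": 10},
  {"x": 0, "y": 0.032, "z": 0, "wx": 0, "wy": 0, "wz": 0, "gripper": 10},
  {"x": 0, "y": 0.028, "z": 0, "wx": 0, "wy": 0, "wz": 0, "gripper": 10},
])

```text
t: 15.72
eef_pos: [0.5744, 0.0135, 0.2253]
tcp_rot: [[0.997, 0.072, 0.0], [0.072, -0.997, -0.0], [-0.0, 0.0, -1.0]]
force: [-0.5, -0.9, 4.1]
gripper_width: 0.0293
grasp_force: 73.3
```

```bash
python3 c.py 15.225 ".03,.034,.032,.028" 2
```

```text
s -7.78 len 87.35 b -9.00 rot [ 0. -0. -1.]
  s -8.04 len 87.36 b -8.61 rot [ 0.e+00  3.e-04 -1.e+00]
now 15.825 b -0.0086 cmd -0.0091 z 0.2253 dx -0.0001 q [-0.0012 -0.0006] F [-0.4 -0.4  4.6]
w 0.050 lag 0.000 M 3.31 ds 2.56+-0.70mm fc 0.085 cost 7.2 kicks [-1.9  4.2] res [ 0.5 -0.7  0.2  0.1  0.  -0.1 -0. ]
q 0.0004 v 0.0184 ds 0.0026
1 y=-0.122  s 14.4 q 4.5 v 43.1
2 y=-0.147  s 15.8 q 9.3 v 33.3
3 y=-0.147  s 12.4 q 12.5 v 19.7
4 y=-0.139  s 8.8 q 14.3 v 8.6
5 y=-0.129  s 5.9 q 14.8 v 0.6
6 y=-0.119  s 3.6 q 14.5 v -4.7
7 y=-0.109  s 2.0 q 13.7 v -8.1
```

```bash
cat > arm.py <<'E'
from fit2 import *
BM=np.array([(7.675,.0678),(8.1,-.0056),(8.9,-.1082),(9.325,-.0233),(9.875,.0122),(9.925,.0124),(10.35,.0067),(10.4,.0059),(10.825,-.0025),(10.875,-.0021),(10.925,-.0018),(15.075,-.00348),(15.125,-.00284),(15.175,-.0022),(15.725,-.0090),(15.775,-.00861)])
dt=.005
def filt(tt,c,wn,z,ff):
    x=c[0];v=0;o=[];cd=np.gradient(c,dt)
    for a,d in zip(c,cd):
        o.append(x); v+=(wn*wn*(a-x)+2*z*wn*(ff*d-v))*dt; x+=v*dt
    return np.array(o)
if __name__=="__main__":
    L,T,B=load(); tt=np.arange(7.0,15.9,dt); c=np.interp(tt,T,B)
    f=lambda x:(np.interp(BM[:,0],tt,filt(tt,c,*x[:3]))+x[3]-BM[:,1])*1e3
    for x0 in([10,.7,1,0],[25,.7,1,0],[15,.5,0,0]):
        r=least_squares(f,x0,x_scale=[10,.5,.5,.001]); print(np.round(r.x,4),r.cost,np.round(r.fun,1))
E
python3 arm.py; python3 - <<'E'
from c import *
for ts in (9.3,11.3,13.0): est2(ts,.05,0.,dsp=.001,sds=.005,fcp=(.085,.02),pn=.003)
E
```

```text
[ 1.67481e+01  5.89300e-01  1.12550e+00 -2.00000e-04] 0.8282687675155824 [-0.6 -0.4 -0.3 -0.   0.3  0.2  0.4  0.5  0.3  0.1 -0.2  0.3  0.2 -0.2
 -0.2 -0.4]
[ 1.67481e+01  5.89300e-01  1.12550e+00 -2.00000e-04] 0.8282687675273213 [-0.6 -0.4 -0.3 -0.   0.3  0.2  0.4  0.5  0.3  0.1 -0.2  0.3  0.2 -0.2
 -0.2 -0.4]
[ 1.67481e+01  5.89300e-01  1.12550e+00 -2.00000e-04] 0.8282687675129317 [-0.6 -0.4 -0.3 -0.   0.3  0.2  0.4  0.5  0.3  0.1 -0.2  0.3  0.2 -0.2
 -0.2 -0.4]
w 0.050 lag 0.000 M 3.66 ds 0.43+-0.32mm fc 0.091 cost 118.0 kicks [ -2.1 -14.3   1.7   3.8   4.4  -2.9   6.3   8.7  -6.2  -3.2   3.6] res [ 1.  -0.7 -0.4  0.5 -0.3 -0.1 -0.1 -0.   0.  -0.4  0.3 -0.6  0.3 -0.4
  0.2 -0.2  0.2 -0.1  0.8  0.5  0.2  0.4  0.6  1.7  0.6  1.7  1.6  1.4
 -0.8 -1.1]
w 0.050 lag 0.000 M 3.52 ds 1.37+-0.36mm fc 0.065 cost 26.7 kicks [ 0.7 -6.2  2.3  5.4 -7.7 -1.2  8.4] res [ 0.  -0.3  0.4 -0.5  0.4 -0.3  0.1 -0.2  0.3 -0.4  0.6  0.3 -0.5 -0.3
 -0.   0.6 -0.6  0.4  0.2  0.  -0.1 -0.1]
w 0.050 lag 0.000 M 3.46 ds 1.88+-0.50mm fc 0.079 cost 18.7 kicks [ 0.1  3.3 -9.3 -1.8  6.9] res [-0.  -0.5  0.5  0.3 -0.5 -0.3 -0.   0.6 -0.6  0.3  0.2  0.  -0.1 -0.1]
```

```bash
python3 - <<'E'
t=open("fit2.py").read()
t=t.replace("bb=np.interp(tt-lag,T,B); bd","g0=np.arange(m[0,0]-1.5,m[-1,0]+.06,dt); bf=filt(g0,np.interp(g0,T,B)); bb=np.interp(tt,g0,bf); bd")
t+='''
def filt(tt,c,wn=16.7,z=.59,ff=1.125,dt=.005):
    x=c[0];v=0;o=[];cd=np.gradient(c,dt)
    for a,d in zip(c,cd):
        o.append(x); v+=(wn*wn*(a-x)+2*z*wn*(ff*d-v))*dt; x+=v*dt
    return np.array(o)
'''
open("fit2.py","w").write(t)
E
python3 - <<'E'
from c import *
for ts in (9.3,11.3,13.0):
  for w in(.01,.05): print(np.round(est2(ts,w,0.,dsp=.001,sds=.005,fcp=(.1,.03),pn=.003),4))
E
```

```text
w 0.010 lag 0.000 M 3.89 ds 0.17+-0.21mm fc 0.077 cost 174.9 kicks [-4.8 -9.2  2.9  1.2 -0.1  1.   8.6  8.3 -6.9 -0.7  1.6] res [-1.3 -1.  -0.8  0.3 -0.6 -0.5 -0.3 -0.2 -0.2 -0.6  0.2 -0.7  0.2 -0.4
  0.4 -0.2  0.1  0.3  1.4  1.4  1.3  1.5  1.7  2.2  0.9  1.3  1.2  1.2
 -0.8 -1.1]
[-0.001   0.0102  0.0002 -0.0091]
w 0.050 lag 0.000 M 3.71 ds 0.00+-0.32mm fc 0.049 cost 269.8 kicks [ -0.7 -11.7   2.    3.7   3.3   1.6   6.7   4.2 -10.1  -4.    2.3] res [ 0.6 -0.6 -0.4  0.5 -0.3 -0.1 -0.   0.  -0.1 -0.4  0.4 -0.3  0.5 -0.2
  0.6  0.2  0.6  1.   2.1  2.   1.6  1.8  2.1  3.   1.7  1.8  1.7  1.5
 -1.  -1.3]
[-0.0014  0.0094  0.     -0.0091]
w 0.010 lag 0.000 M 3.87 ds 1.57+-0.41mm fc 0.071 cost 21.1 kicks [-0.1 -5.1  2.2  6.  -4.4 -0.3  4.2] res [ 0.1 -0.3  0.3 -0.6  0.4 -0.2  0.2 -0.2  0.1 -0.6  0.5  0.4 -0.3 -0.2
 -0.1  0.7 -0.6  0.1  0.1  0.1 -0.  -0. ]
[ 0.0002  0.015   0.0016 -0.0091]
w 0.050 lag 0.000 M 3.77 ds 1.44+-0.39mm fc 0.072 cost 23.4 kicks [ 0.7 -4.5  1.9  4.9 -7.6  0.3  6.1] res [ 0.  -0.3  0.4 -0.5  0.4 -0.2  0.1 -0.2  0.2 -0.5  0.5  0.4 -0.5 -0.3
 -0.1  0.7 -0.6  0.2  0.2  0.1 -0.  -0.1]
[ 0.0002  0.0156  0.0014 -0.0091]
w 0.010 lag 0.000 M 3.81 ds 2.19+-0.57mm fc 0.098 cost 13.4 kicks [ 0.   4.5 -4.9 -0.5  1.8] res [-0.  -0.7  0.5  0.5 -0.3 -0.2 -0.1  0.7 -0.6  0.   0.   0.1 -0.  -0. ]
[ 0.0003  0.0155  0.0022 -0.0091]
w 0.050 lag 0.000 M 3.76 ds 1.82+-0.54mm fc 0.090 cost 17.0 kicks [ 0.1  3.5 -8.6  0.   5.1] res [-0.  -0.5  0.5  0.4 -0.5 -0.3 -0.1  0.7 -0.6  0.2  0.1  0.1 -0.1 -0.1]
[ 0.0003  0.0161  0.0018 -0.0091]
```

```bash
sed -i 's/est2(te-win,.05,0.,dsp=.0012,sds=.001,fcp=(.085,.02),pn=.003)/est2(te-win,.01,0.,dsp=.0018,sds=.0006,fcp=(.09,.02),Mp=(3.8,.15),pn=.004)/; s/win=1.3/win=1.5/; s/wq=.7,wv=.4/wq=.5,wv=.4/; s/M=3.7,N=7/M=3.8,N=7/' c.py; python3 - <<'E'
from c import *
ctl(-.0091,.0003,.0155,.0018); print(); ctl(-.0091,.0003,.0155,.0018,wq=.3,wv=.6,wu=.5)
E
```

```text
1 y=-0.101  s 10.5 q 3.7 v 36.0
2 y=-0.124  s 12.3 q 7.8 v 29.4
3 y=-0.127  s 10.1 q 10.8 v 19.4
4 y=-0.125  s 7.6 q 12.7 v 10.7
5 y=-0.120  s 5.5 q 13.6 v 4.2
6 y=-0.114  s 3.8 q 13.8 v -0.5
7 y=-0.108  s 2.5 q 13.5 v -3.8

1 y=-0.108  s 12.3 q 3.8 v 37.1
2 y=-0.120  s 11.4 q 7.8 v 27.7
3 y=-0.120  s 8.4 q 10.6 v 17.7
4 y=-0.117  s 5.9 q 12.3 v 10.3
5 y=-0.113  s 4.1 q 13.3 v 5.1
6 y=-0.110  s 2.8 q 13.7 v 1.5
7 y=-0.106  s 1.9 q 13.7 v -0.9
```

Request:
move_arm([
  {"x": 0, "y": -0.101, "z": 0, "wx": 0, "wy": 0, "wz": 0, "gripper": 10},
  {"x": 0, "y": -0.124, "z": 0, "wx": 0, "wy": 0, "wz": 0, "gripper": 10},
  {"x": 0, "y": -0.127, "z": 0, "wx": 0, "wy": 0, "wz": 0, "gripper": 10},
  {"x": 0, "y": -0.125, "z": 0, "wx": 0, "wy": 0, "wz": 0, "gripper": 10},
])

```text
t: 16.32
eef_pos: [0.5723, 0.0436, 0.2252]
tcp_rot: [[0.997, 0.071, 0.0], [0.071, -0.997, -0.001], [-0.0, 0.001, -1.0]]
force: [0.0, 0.6, 4.2]
gripper_width: 0.029
grasp_force: 73.3
```

```bash
python3 c.py 15.825 " -.101,-.124,-.127,-.125" 2
```

```text
s 14.78 len 87.44 b 21.21 rot [ 0.e+00 -7.e-04 -1.e+00]
  s 15.08 len 87.46 b 20.87 rot [-0.e+00 -9.e-04 -1.e+00]
now 16.425 b 0.0209 cmd 0.0222 z 0.2252 dx -0.0003 q [0.0064 0.0058] F [0.  0.4 4.7]
w 0.010 lag 0.000 M 3.81 ds 1.56+-0.55mm fc 0.089 cost 1.0 kicks [ 1.2 -4.4] res [-0.1  0.   0.1 -0.1 -0.1 -0.1  0.1]
q 0.0052 v -0.0134 ds 0.0016
1 y=0.113  s -9.5 q 1.8 v -38.7
2 y=0.142  s -12.2 q -2.8 v -33.2
3 y=0.149  s -10.3 q -6.3 v -23.3
4 y=0.148  s -7.9 q -8.6 v -14.6
5 y=0.145  s -5.8 q -10.0 v -7.8
6 y=0.141  s -4.1 q -10.6 v -2.8
7 y=0.137  s -2.8 q -10.7 v 0.7
```

```bash
cat > park.py <<'E'
from m import *
def simp(bk,x0,q,v,F=8.2,M=3.8,fc=.09,w=.01,c0=None,wn=16.7,z=.59,ff=1.125):
    n=12;dt=.125/n;out=[];prev=c0;x=x0;xv=0.
    for b1 in bk:
        db=(b1-prev)/.125
        for k in range(n):
            c=prev+db*dt*(k+.5); xv+=(wn*wn*(c-x)+2*z*wn*(ff*db-xv))*dt; x+=xv*dt
            s=x-q; sd=xv-v
            a=(-F*s/.41+fc*np.tanh(sd/w)+2*sd-.8*v)/M; v=v+a*dt; q=q+v*dt
        prev=b1; out.append([x-q,q,v])
    return np.array(out)
def park(cmd,x0,q,v,ds,free=4,hold=2,wq=.25):
    c0=cmd-ds; x0=x0-ds
    E=np.array([(dv,dq) for dv in(-.003,0,.003) for dq in(-.0005,.0005)]).T
    run=lambda x:simp(np.r_[x,[x[-1]]*hold],x0,q+E[1],v+E[0],c0=c0)
    def res(x):
        o=run(x)
        return np.r_[(o[free-1:,0]*1e3).ravel(),(o[free-1:,2]*500).ravel(),(o[free-1:,1]*1e3*wq).ravel(),np.diff(np.r_[c0,x])*250,np.diff(np.r_[c0,c0,x,x[-1]],2)*250]
    r=least_squares(res,np.full(free,q)); x=r.x; o=run(x)
    print("free %d cost %.0f y:"%(free,r.cost),np.round(-(x-c0)/.25,3),"| s,q,v:",*[np.round(a.mean(1)*1e3,0).astype(int).tolist() for a in o])
E
python3 - <<'E'
from park import *
for f in(3,4,5,6): park(.0222,.0207,.0052,-.0134,.0018,free=f)
E
sed -i 's/; ctl(L\["b"\],q,v,ds)/\n    for f in (3,4,5,6): park(L["b"],b,q,v,ds,free=f)/; s/^import sys/import sys\nfrom park import park/' c.py
```

```text
free 3 cost 181 y: [0.129 0.139 0.096] | s,q,v: [-13, 2, -31] [-18, -1, -20] [-2, -2, -2] [1, -2, -1] [-1, -3, -4]
free 4 cost 142 y: [0.105 0.132 0.124 0.101] | s,q,v: [-8, 2, -30] [-15, -1, -25] [-8, -3, -10] [0, -4, -1] [0, -4, -1] [-1, -4, -2]
free 5 cost 157 y: [0.089 0.142 0.127 0.11  0.104] | s,q,v: [-4, 2, -29] [-17, -1, -30] [-9, -4, -13] [-1, -5, -3] [0, -5, 0] [0, -5, -1] [0, -5, -1]
free 6 cost 182 y: [0.098 0.141 0.115 0.109 0.105 0.103] | s,q,v: [-6, 2, -29] [-17, -1, -28] [-6, -4, -11] [-1, -4, -4] [-1, -5, -2] [0, -5, 0] [0, -5, 0] [0, -5, 0]
```

Using the nonlinear plan (4 free rows).

Request:
move_arm([
  {"x": 0, "y": 0.105, "z": 0, "wx": 0, "wy": 0, "wz": 0, "gripper": 10},
  {"x": 0, "y": 0.132, "z": 0, "wx": 0, "wy": 0, "wz": 0, "gripper": 10},
  {"x": 0, "y": 0.124, "z": 0, "wx": 0, "wy": 0, "wz": 0, "gripper": 10},
  {"x": 0, "y": 0.101, "z": 0, "wx": 0, "wy": 0, "wz": 0, "gripper": 10},
])

```text
t: 16.92
eef_pos: [0.5739, 0.0202, 0.2253]
tcp_rot: [[0.997, 0.072, -0.0], [0.072, -0.997, 0.001], [0.0, -0.001, -1.0]]
force: [0.2, -0.1, 4.4]
gripper_width: 0.0293
grasp_force: 73.3
```

```bash
python3 c.py 16.425 ".105,.132,.124,.101" 2
```

```text
s 4.96 len 87.40 b -2.31 rot [-0.e+00  5.e-04 -1.e+00]
  s 7.24 len 87.42 b -0.44 rot [ 1.0e-04  1.7e-03 -1.0e+00]
now 17.025 b -0.0004 cmd -0.0031 z 0.2254 dx -0.0002 q [-0.0073 -0.0077] F [0.2 0.8 4.3]
w 0.010 lag 0.000 M 3.76 ds 1.52+-0.55mm fc 0.092 cost 0.7 kicks [-1.  -3.3] res [ 0.1 -0.1 -0.1  0.   0.   0. ]
q -0.0081 v -0.0085 ds 0.0015
free 3 cost 156 y: [0.059 0.052 0.034] | s,q,v: [-9, -10, -18] [-8, -12, -10] [0, -12, 0] [0, -12, 0] [-1, -12, -2]
free 4 cost 162 y: [0.055 0.047 0.037 0.033] | s,q,v: [-8, -10, -18] [-7, -12, -10] [-1, -12, -2] [0, -13, 0] [0, -12, 0] [0, -13, 0]
free 5 cost 175 y: [0.058 0.051 0.037 0.033 0.03 ] | s,q,v: [-8, -10, -18] [-8, -12, -10] [-1, -12, -1] [0, -12, 1] [0, -12, 1] [0, -12, 1] [0, -12, 0]
free 6 cost 204 y: [0.042 0.054 0.063 0.04  0.036 0.033] | s,q,v: [-5, -10, -18] [-8, -12, -15] [-7, -13, -8] [-1, -14, 1] [1, -13, 3] [0, -13, 2] [0, -13, 1] [0, -13, 1]
```

Request:
move_arm([
  {"x": 0, "y": 0.055, "z": 0, "wx": 0, "wy": 0, "wz": 0, "gripper": 10},
  {"x": 0, "y": 0.047, "z": 0, "wx": 0, "wy": 0, "wz": 0, "gripper": 10},
  {"x": 0, "y": 0.037, "z": 0, "wx": 0, "wy": 0, "wz": 0, "gripper": 10},
  {"x": 0, "y": 0.033, "z": 0, "wx": 0, "wy": 0, "wz": 0, "gripper": 10},
])

```text
t: 17.52
eef_pos: [0.5745, 0.0117, 0.2253]
tcp_rot: [[0.997, 0.072, 0.0], [0.072, -0.997, 0.0], [0.0, -0.0, -1.0]]
force: [0.2, 0.4, 5.3]
gripper_width: 0.0292
grasp_force: 73.3
```

```bash
python3 c.py 17.025 ".055,.047,.037,.033" 2
```

```text
s 1.40 len 87.32 b -10.85 rot [ 0.e+00  2.e-04 -1.e+00]
  s 1.19 len 87.26 b -10.68 rot [ 1.e-04  4.e-04 -1.e+00]
now 17.625 b -0.0107 cmd -0.0113 z 0.2253 dx -0.0001 q [-0.0123 -0.0119] F [0.5 0.5 4.4]
w 0.010 lag 0.000 M 3.80 ds 1.78+-0.55mm fc 0.090 cost 0.3 kicks [-0.2 -0.5] res [ 0.  -0.  -0.   0.   0.2 -0.1]
q -0.0119 v 0.0008 ds 0.0018
free 3 cost 88 y: [-0.007 -0.01  -0.009] | s,q,v: [0, -12, 3] [1, -11, 3] [0, -11, 1] [0, -11, 1] [0, -11, 1]
free 4 cost 89 y: [-0.006 -0.01  -0.012 -0.011] | s,q,v: [0, -12, 3] [1, -11, 4] [1, -11, 3] [0, -11, 1] [0, -10, 1] [0, -10, 1]
free 5 cost 92 y: [-0.005 -0.008 -0.012 -0.014 -0.013] | s,q,v: [0, -12, 2] [0, -11, 3] [1, -11, 4] [1, -10, 3] [0, -10, 1] [0, -10, 1] [0, -10, 0]
free 6 cost 99 y: [-0.004 -0.007 -0.01  -0.013 -0.015 -0.014] | s,q,v: [0, -12, 2] [0, -11, 3] [1, -11, 4] [1, -11, 4] [1, -10, 3] [0, -10, 1] [0, -10, 1] [0, -10, 0]
```

```bash
python3 - <<'E'
from park import *
for f in(5,6,8): park(-.0113,-.0108,-.0119,.0008,.0018,free=f,wq=1.2)
E
```

```text
free 5 cost 523 y: [ 0.104  0.052 -0.064 -0.097 -0.048] | s,q,v: [-26, -12, -7] [-19, -12, 15] [13, -9, 35] [20, -5, 27] [3, -3, 6] [-1, -2, 3] [1, -2, 6]
free 6 cost 424 y: [ 0.086  0.045 -0.033 -0.062 -0.08  -0.05 ] | s,q,v: [-22, -12, -6] [-16, -12, 12] [6, -9, 29] [11, -6, 26] [11, -3, 18] [2, -2, 5] [0, -1, 3] [0, -1, 4]
free 8 cost 467 y: [ 0.034  0.04   0.041 -0.022 -0.044 -0.06  -0.069 -0.052] | s,q,v: [-9, -12, -4] [-12, -12, 1] [-12, -12, 9] [1, -10, 23] [7, -7, 23] [7, -4, 18] [7, -2, 13] [1, -1, 4] [0, -1, 2] [0, 0, 3]
```

Request:
move_arm([
  {"x": 0, "y": 0.034, "z": 0, "wx": 0, "wy": 0, "wz": 0, "gripper": 10},
  {"x": 0, "y": 0.04, "z": 0, "wx": 0, "wy": 0, "wz": 0, "gripper": 10},
  {"x": 0, "y": 0.038, "z": 0, "wx": 0, "wy": 0, "wz": 0, "gripper": 10},
  {"x": 0, "y": -0.022, "z": 0, "wx": 0, "wy": 0, "wz": 0, "gripper": 10},
  {"x": 0, "y": -0.044, "z": 0, "wx": 0, "wy": 0, "wz": 0, "gripper": 10},
  {"x": 0, "y": -0.06, "z": 0, "wx": 0, "wy": 0, "wz": 0, "gripper": 10},
])

```text
t: 18.38
eef_pos: [0.5734, 0.0274, 0.2253]
tcp_rot: [[0.997, 0.073, 0.0], [0.073, -0.997, 0.0], [0.0, -0.0, -1.0]]
force: [-0.4, 0.6, 4.2]
gripper_width: 0.0292
grasp_force: 73.3
```

```bash
python3 c.py 17.625 ".034,.04,.038,-.022,-.044,-.06" 2
```

```text
s 6.93 len 87.37 b 4.95 rot [ 1.e-04  4.e-04 -1.e+00]
  s 6.36 len 87.38 b 5.32 rot [ 2.e-04  7.e-04 -1.e+00]
now 18.475 b 0.0053 cmd 0.0037 z 0.2254 dx -0.0002 q [-0.002 -0.001] F [0.  0.8 4.4]
w 0.010 lag 0.000 M 3.79 ds 1.94+-0.54mm fc 0.090 cost 0.4 kicks [0.1 1.6] res [-0.   0.2 -0.1 -0.1  0. ]
q -0.0000 v 0.0166 ds 0.0019
free 3 cost 62 y: [-0.01  -0.012 -0.01 ] | s,q,v: [3, 2, 13] [2, 3, 9] [0, 4, 5] [0, 4, 3] [0, 5, 2]
free 4 cost 50 y: [-0.011 -0.015 -0.016 -0.013] | s,q,v: [3, 2, 13] [3, 3, 10] [2, 4, 6] [0, 5, 2] [0, 5, 1] [0, 5, 1]
free 5 cost 54 y: [-0.01  -0.014 -0.016 -0.016 -0.014] | s,q,v: [3, 2, 13] [2, 3, 10] [2, 4, 6] [1, 5, 3] [0, 5, 1] [0, 5, 0] [0, 5, 0]
free 6 cost 66 y: [-0.01  -0.014 -0.016 -0.016 -0.016 -0.014] | s,q,v: [3, 2, 12] [2, 3, 10] [2, 4, 7] [1, 5, 4] [1, 5, 2] [0, 5, 0] [0, 5, 0] [0, 5, 0]
```

Request:
move_arm([
  {"x": 0, "y": -0.011, "z": 0, "wx": 0, "wy": 0, "wz": 0, "gripper": 10},
  {"x": 0, "y": -0.015, "z": 0, "wx": 0, "wy": 0, "wz": 0, "gripper": 10},
  {"x": 0, "y": -0.016, "z": 0, "wx": 0, "wy": 0, "wz": 0, "gripper": 10},
  {"x": 0, "y": -0.014, "z": 0, "wx": 0, "wy": 0, "wz": 0, "gripper": 10},
])

```text
t: 18.98
eef_pos: [0.5733, 0.0295, 0.2253]
tcp_rot: [[0.997, 0.072, 0.0], [0.072, -0.997, -0.0], [0.0, 0.0, -1.0]]
force: [0.3, -0.5, 4.7]
gripper_width: 0.0293
grasp_force: 73.3
```

```bash
python3 c.py 18.475 " -.011,-.015,-.016,-.014" 2
```

```text
s 5.28 len 87.35 b 7.00 rot [ 0.e+00 -1.e-04 -1.e+00]
  s 5.32 len 87.35 b 6.71 rot [ 1.e-04 -5.e-04 -1.e+00]
now 19.075 b 0.0067 cmd 0.0072 z 0.2253 dx -0.0001 q [0.0017 0.0014] F [-0.1 -0.6  4.9]
w 0.010 lag 0.000 M 3.78 ds 1.23+-0.54mm fc 0.090 cost 2.4 kicks [-0.2 -7.2] res [ 0.  -0.2 -0.1 -0.   0.1]
q 0.0013 v -0.0048 ds 0.0012
free 3 cost 53 y: [0.041 0.04  0.032] | s,q,v: [-4, 0, -12] [-5, -1, -8] [0, -2, -1] [0, -2, -1] [0, -2, -1]
free 4 cost 57 y: [0.032 0.038 0.043 0.035] | s,q,v: [-2, 0, -12] [-4, -1, -10] [-3, -2, -6] [0, -3, -1] [0, -3, 0] [0, -3, -1]
free 5 cost 67 y: [0.029 0.036 0.04  0.04  0.038] | s,q,v: [-1, 0, -12] [-3, -1, -11] [-2, -2, -7] [-1, -3, -4] [0, -3, -1] [0, -3, 0] [0, -3, 0]
free 6 cost 83 y: [0.028 0.035 0.041 0.042 0.042 0.04 ] | s,q,v: [-1, 0, -11] [-3, -1, -11] [-2, -2, -8] [-1, -3, -5] [-1, -4, -3] [0, -4, -1] [0, -4, 0] [0, -4, 0]
```

Request:
move_arm([
  {"x": 0, "y": 0.031, "z": 0, "wx": 0, "wy": 0, "wz": 0, "gripper": 10},
  {"x": 0, "y": 0.037, "z": 0, "wx": 0, "wy": 0, "wz": 0, "gripper": 10},
  {"x": 0, "y": 0.04, "z": 0, "wx": 0, "wy": 0, "wz": 0, "gripper": 10},
  {"x": 0, "y": 0.035, "z": 0, "wx": 0, "wy": 0, "wz": 0, "gripper": 10},
])

```text
t: 19.58
eef_pos: [0.5739, 0.0206, 0.2253]
tcp_rot: [[0.997, 0.071, -0.0], [0.071, -0.997, -0.0], [-0.0, 0.0, -1.0]]
force: [-0.3, 0.0, 4.9]
gripper_width: 0.0293
grasp_force: 73.3
```

```bash
python3 c.py 19.075 ".031,.037,.04,.035" 2
```

```text
s -2.31 len 87.36 b -1.86 rot [-0.e+00 -2.e-04 -1.e+00]
  s -2.30 len 87.36 b -1.29 rot [ 0.e+00  2.e-04 -1.e+00]
now 19.675 b -0.0013 cmd -0.0016 z 0.2253 dx -0.0001 q [0.0004 0.001 ] F [0.2 0.5 4.8]
w 0.010 lag 0.000 M 3.81 ds 2.07+-0.55mm fc 0.086 cost 1.5 kicks [-0.9  5. ] res [ 0.1 -0.2 -0.   0.2  0.1 -0.1]
q 0.0013 v 0.0073 ds 0.0021
free 3 cost 76 y: [-0.053 -0.05  -0.037] | s,q,v: [6, 3, 16] [6, 4, 9] [0, 5, 1] [0, 5, 1] [0, 5, 2]
free 4 cost 81 y: [-0.047 -0.043 -0.041 -0.038] | s,q,v: [5, 3, 15] [4, 4, 10] [1, 5, 3] [0, 5, 1] [0, 5, 1] [0, 6, 0]
free 5 cost 94 y: [-0.042 -0.04  -0.043 -0.041 -0.04 ] | s,q,v: [4, 3, 15] [4, 4, 10] [2, 5, 5] [1, 6, 3] [0, 6, 0] [0, 6, 0] [0, 6, 0]
free 6 cost 114 y: [-0.034 -0.041 -0.046 -0.047 -0.046 -0.045] | s,q,v: [2, 3, 14] [3, 4, 13] [2, 6, 8] [2, 7, 5] [1, 7, 2] [0, 7, 0] [0, 7, 0] [0, 7, 0]
```

```bash
python3 - <<'E'
from c import *
for w in(.01,.03): 
  for fcp in ((.09,.01),(.05,.01),(.02,.01)):
    print(np.round(est2(16.3,w,0.,dsp=.0018,sds=.0006,fcp=fcp,Mp=(3.8,.15),pn=.002),4))
E
sed -i 's/fc=.09,w=.01/fc=.05,w=.01/' park.py; python3 - <<'E'
from park import *
for f in(3,4,5): park(-.0016,-.0013,.0013,.0073,.0019,free=f)
E
```

```text
w 0.010 lag 0.000 M 3.75 ds 1.63+-0.30mm fc 0.087 cost 11.6 kicks [-0.   0.2  1.4 -5.5  4.2] res [ 0.  -0.  -0.  -0.   0.3 -0.  -0.5 -0.4  0.3  0.5  0.  -0.2]
[ 0.0011  0.0065  0.0016 -0.0016]
w 0.010 lag 0.000 M 3.72 ds 1.63+-0.29mm fc 0.048 cost 10.6 kicks [ 0.1  1.2  1.2 -5.7  3.2] res [-0.  -0.   0.1  0.   0.3 -0.1 -0.5 -0.4  0.2  0.5  0.1 -0.2]
[ 0.0011  0.0062  0.0016 -0.0016]
w 0.010 lag 0.000 M 3.70 ds 1.64+-0.29mm fc 0.020 cost 10.3 kicks [ 0.2  2.1  1.1 -5.8  2.4] res [-0.  -0.   0.2  0.1  0.3 -0.1 -0.5 -0.4  0.2  0.4  0.1 -0.2]
[ 0.0011  0.006   0.0016 -0.0016]
w 0.030 lag 0.000 M 3.74 ds 1.60+-0.29mm fc 0.086 cost 12.5 kicks [ 0.1  0.8  1.4 -6.   3.8] res [-0.   0.   0.   0.   0.3 -0.  -0.5 -0.5  0.3  0.5  0.1 -0.2]
[ 0.0011  0.0057  0.0016 -0.0016]
w 0.030 lag 0.000 M 3.71 ds 1.62+-0.29mm fc 0.047 cost 11.2 kicks [ 0.1  1.6  1.3 -6.   2.9] res [-0.  -0.   0.1  0.1  0.3 -0.1 -0.5 -0.5  0.2  0.5  0.1 -0.2]
[ 0.0011  0.0057  0.0016 -0.0016]
w 0.030 lag 0.000 M 3.69 ds 1.64+-0.29mm fc 0.019 cost 10.6 kicks [ 0.2  2.2  1.2 -5.9  2.3] res [-0.  -0.   0.2  0.1  0.3 -0.1 -0.5 -0.4  0.2  0.4  0.1 -0.2]
[ 0.0011  0.0058  0.0016 -0.0016]
free 3 cost 78 y: [-0.052 -0.052 -0.035] | s,q,v: [6, 3, 14] [7, 4, 9] [1, 5, 1] [0, 5, 0] [0, 5, 1]
free 4 cost 91 y: [-0.039 -0.048 -0.054 -0.038] | s,q,v: [3, 3, 13] [6, 4, 11] [5, 5, 6] [1, 6, 0] [0, 6, 0] [0, 6, 1]
free 5 cost 117 y: [-0.044 -0.04  -0.042 -0.04  -0.038] | s,q,v: [4, 3, 14] [4, 4, 9] [2, 5, 5] [1, 5, 2] [0, 6, 1] [0, 6, 0] [0, 6, 0]
```

Request:
move_arm([
  {"x": 0, "y": -0.042, "z": 0, "wx": 0, "wy": 0, "wz": 0, "gripper": 10},
  {"x": 0, "y": -0.042, "z": 0, "wx": 0, "wy": 0, "wz": 0, "gripper": 10},
  {"x": 0, "y": -0.037, "z": 0, "wx": 0, "wy": 0, "wz": 0, "gripper": 10},
  {"x": 0, "y": -0.034, "z": 0, "wx": 0, "wy": 0, "wz": 0, "gripper": 10},
])

```text
t: 20.18
eef_pos: [0.5733, 0.0289, 0.2252]
tcp_rot: [[0.997, 0.071, -0.0], [0.071, -0.997, -0.0], [-0.0, 0.0, -1.0]]
force: [-0.3, -0.6, 4.0]
gripper_width: 0.0291
grasp_force: 73.3
```

```bash
python3 c.py 19.675 " -.042,-.042,-.037,-.034" 2
```

```text
s -2.42 len 87.29 b 6.41 rot [-1.e-04 -5.e-04 -1.e+00]
  s -3.07 len 87.33 b 6.22 rot [-1.e-04 -6.e-04 -1.e+00]
now 20.275 b 0.0062 cmd 0.0069 z 0.2252 dx -0.0001 q [0.0088 0.0093] F [-0.2 -0.4  4.5]
w 0.010 lag 0.000 M 3.78 ds 2.22+-0.55mm fc 0.091 cost 1.8 kicks [1.9 5.1] res [-0.2  0.2  0.2 -0.  -0.  -0. ]
q 0.0098 v 0.0094 ds 0.0022
free 3 cost 189 y: [-0.066 -0.063 -0.039] | s,q,v: [9, 12, 18] [10, 13, 10] [0, 14, 0] [0, 14, 0] [1, 14, 1]
free 4 cost 202 y: [-0.061 -0.061 -0.045 -0.039] | s,q,v: [8, 12, 18] [9, 13, 11] [2, 14, 2] [0, 14, -1] [0, 14, 0] [0, 14, 0]
free 5 cost 224 y: [-0.06  -0.071 -0.046 -0.041 -0.037] | s,q,v: [8, 12, 18] [11, 14, 12] [3, 14, 1] [0, 14, -2] [0, 14, -1] [0, 14, -1] [0, 14, -1]
free 6 cost 261 y: [-0.063 -0.076 -0.047 -0.039 -0.034 -0.033] | s,q,v: [8, 12, 18] [13, 14, 12] [3, 14, 0] [-1, 14, -3] [-1, 14, -2] [0, 13, -2] [0, 13, -1] [0, 13, -1]
```

Request:
move_arm([
  {"x": 0, "y": -0.07, "z": 0, "wx": 0, "wy": 0, "wz": 0, "gripper": 10},
  {"x": 0, "y": -0.074, "z": 0, "wx": 0, "wy": 0, "wz": 0, "gripper": 10},
  {"x": 0, "y": -0.058, "z": 0, "wx": 0, "wy": 0, "wz": 0, "gripper": 10},
  {"x": 0, "y": -0.045, "z": 0, "wx": 0, "wy": 0, "wz": 0, "gripper": 10},
])

```text
t: 20.78
eef_pos: [0.5725, 0.0395, 0.2252]
tcp_rot: [[0.997, 0.071, -0.0], [0.071, -0.997, -0.001], [-0.0, 0.001, -1.0]]
force: [-0.1, 0.7, 5.1]
gripper_width: 0.0295
grasp_force: 73.3
```

```bash
sed -i 's/dsp=.0018,sds=.0006/dsp=.0022,sds=.0006/; s/free=f)/free=f,wq=.5)/' c.py;  python3 c.py 20.275 " -.07,-.074,-.058,-.045" 2
```

```text
s 5.02 len 87.38 b 17.10 rot [-1.e-04 -1.e-03 -1.e+00]
  s 5.09 len 87.37 b 16.33 rot [-1.0e-04 -1.2e-03 -1.0e+00]
now 20.875 b 0.0163 cmd 0.0181 z 0.2252 dx -0.0001 q [0.0121 0.0112] F [0.3 0.2 5. ]
w 0.010 lag 0.000 M 3.79 ds 2.00+-0.55mm fc 0.093 cost 0.5 kicks [-0.  -2.8] res [-0.   0.  -0.  -0.1 -0.1  0.1]
q 0.0107 v -0.0118 ds 0.0020
free 3 cost 162 y: [0.057 0.069 0.045] | s,q,v: [-7, 9, -18] [-10, 7, -13] [-1, 6, -3] [0, 6, -2] [0, 5, -3]
free 4 cost 134 y: [0.038 0.065 0.075 0.051] | s,q,v: [-2, 9, -17] [-8, 7, -17] [-8, 5, -11] [-1, 4, -2] [0, 4, -1] [0, 4, -2]
free 5 cost 130 y: [0.013 0.057 0.072 0.081 0.058] | s,q,v: [4, 9, -14] [-5, 7, -19] [-8, 5, -16] [-8, 3, -10] [-1, 2, -2] [0, 2, -1] [0, 2, -2]
free 6 cost 149 y: [0.035 0.048 0.059 0.065 0.069 0.058] | s,q,v: [-2, 9, -17] [-4, 7, -16] [-4, 5, -13] [-4, 4, -10] [-4, 3, -7] [-1, 2, -2] [0, 2, -1] [0, 2, -1]
```

Request:
move_arm([
  {"x": 0, "y": 0.035, "z": 0, "wx": 0, "wy": 0, "wz": 0, "gripper": 10},
  {"x": 0, "y": 0.048, "z": 0, "wx": 0, "wy": 0, "wz": 0, "gripper": 10},
  {"x": 0, "y": 0.058, "z": 0, "wx": 0, "wy": 0, "wz": 0, "gripper": 10},
  {"x": 0, "y": 0.063, "z": 0, "wx": 0, "wy": 0, "wz": 0, "gripper": 10},
  {"x": 0, "y": 0.064, "z": 0, "wx": 0, "wy": 0, "wz": 0, "gripper": 10},
])

```text
t: 21.5
eef_pos: [0.5736, 0.0246, 0.2253]
tcp_rot: [[0.997, 0.072, -0.0], [0.072, -0.997, -0.0], [-0.0, 0.0, -1.0]]
force: [-0.6, -0.8, 4.6]
gripper_width: 0.0293
grasp_force: 73.3
```

```bash
python3 c.py 20.875 ".035,.048,.058,.063,.064" 2
```

```text
s -0.47 len 87.32 b 2.08 rot [-0.e+00 -1.e-04 -1.e+00]
  s -0.48 len 87.32 b 2.20 rot [ 0. -0. -1.]
now 21.600 b 0.0022 cmd 0.0021 z 0.2253 dx -0.0001 q [0.0025 0.0027] F [-0.8 -0.5  4.6]
w 0.010 lag 0.000 M 3.80 ds 2.28+-0.54mm fc 0.090 cost 0.7 kicks [-0.7  1.3] res [ 0.1 -0.1 -0.1  0.1  0.2 -0.2]
q 0.0023 v -0.0023 ds 0.0023
free 3 cost 52 y: [-0.012 -0.011 -0.011] | s,q,v: [0, 2, 2] [1, 3, 1] [0, 3, 0] [0, 3, 0] [0, 3, 0]
free 4 cost 67 y: [-0.012 -0.012 -0.012 -0.011] | s,q,v: [0, 2, 2] [1, 3, 1] [0, 3, 0] [0, 3, 0] [0, 3, 0] [0, 3, 0]
free 5 cost 90 y: [-0.012 -0.012 -0.012 -0.011 -0.011] | s,q,v: [0, 2, 2] [1, 3, 1] [0, 3, 0] [0, 3, 0] [0, 3, -1] [0, 3, 0] [0, 2, 0]
free 6 cost 123 y: [-0.011 -0.012 -0.013 -0.012 -0.011 -0.011] | s,q,v: [0, 2, 2] [1, 3, 1] [0, 3, 0] [0, 3, 0] [0, 3, -1] [0, 3, -1] [0, 2, -1] [0, 2, 0]
```

Request:
move_arm([
  {"x": 0, "y": -0.011, "z": 0, "wx": 0, "wy": 0, "wz": 0, "gripper": 10},
  {"x": 0, "y": -0.012, "z": 0, "wx": 0, "wy": 0, "wz": 0, "gripper": 10},
  {"x": 0, "y": -0.012, "z": 0, "wx": 0, "wy": 0, "wz": 0, "gripper": 10},
  {"x": 0, "y": -0.012, "z": 0, "wx": 0, "wy": 0, "wz": 0, "gripper": 10},
])

```text
t: 22.1
eef_pos: [0.5734, 0.0276, 0.2253]
tcp_rot: [[0.997, 0.072, 0.0], [0.072, -0.997, -0.0], [0.0, 0.0, -1.0]]
force: [-0.2, 0.4, 5.0]
gripper_width: 0.0295
grasp_force: 73.3
```

```bash
python3 c.py 21.6 " -.011,-.012,-.012,-.012" 2
```

```text
s -3.22 len 87.32 b 5.13 rot [ 0.e+00 -1.e-04 -1.e+00]
  s -3.80 len 87.31 b 5.04 rot [ 1.e-04 -1.e-04 -1.e+00]
now 22.200 b 0.0050 cmd 0.0051 z 0.2253 dx -0.0001 q [0.0083 0.0088] F [-0.3  0.4  4.4]
w 0.010 lag 0.000 M 3.75 ds 2.93+-0.54mm fc 0.094 cost 4.3 kicks [1.2 9.4] res [-0.1  0.1  0.3  0.  -0.1 -0. ]
q 0.0094 v 0.0115 ds 0.0029
free 3 cost 561 y: [-0.098 -0.082 -0.05 ] | s,q,v: [14, 12, 23] [13, 14, 10] [0, 14, -3] [-1, 14, -2] [1, 14, 0]
free 4 cost 558 y: [-0.105 -0.085 -0.052 -0.044] | s,q,v: [16, 12, 23] [14, 14, 9] [0, 14, -4] [-1, 13, -5] [0, 13, -2] [1, 13, -2]
free 5 cost 511 y: [-0.125 -0.119 -0.038 -0.016 -0.029] | s,q,v: [21, 12, 24] [23, 14, 8] [-2, 13, -14] [-8, 11, -13] [-2, 10, -4] [0, 10, -3] [0, 10, -3]
free 6 cost 476 y: [-0.128 -0.137 -0.07  -0.003  0.018 -0.015] | s,q,v: [22, 12, 24] [28, 14, 8] [7, 13, -16] [-10, 11, -24] [-13, 8, -16] [-2, 7, -4] [1, 7, -2] [-1, 6, -4]
```

```bash
python3 - <<'E'
from c import *
for pn in(.005,.01):
  for fcp in ((.09,.01),(.02,.01)):
    print(np.round(est2(17.5,.01,0.,dsp=.0022,sds=.005,fcp=fcp,Mp=(3.8,.3),pn=pn),4))
E
sed -i 's/Mp=(3.8,.15),pn=.004/Mp=(3.8,.15),pn=.007/; s/dsp=.0022,sds=.0006/dsp=.0027,sds=.0004/' c.py
python3 - <<'E'
from park import *
for f in(4,5,6): park(.0051,.0050,.0094,.0115,.0028,free=f,wq=.4)
E
```

```text
w 0.010 lag 0.000 M 3.59 ds 2.60+-0.63mm fc 0.091 cost 7.6 kicks [ -1.8 -11.5   4.7   3.4  -4.6   1.7  10.2] res [ 0.1 -0.1 -0.2 -0.1 -0.   0.2  0.1 -0.1 -0.1 -0.1 -0.1  0.1  0.3 -0.
 -0.1 -0. ]
[0.0094 0.0113 0.0026 0.0051]
w 0.010 lag 0.000 M 3.50 ds 2.24+-0.59mm fc 0.024 cost 9.4 kicks [ -1.6 -10.3   3.4   5.   -6.6  -0.1  12.4] res [ 0.2 -0.1 -0.2 -0.1 -0.1  0.2  0.2 -0.  -0.2 -0.  -0.2  0.1  0.3 -0.
 -0.1  0. ]
[0.0097 0.0147 0.0022 0.0051]
w 0.010 lag 0.000 M 3.71 ds 2.45+-1.16mm fc 0.091 cost 2.7 kicks [ -3.2 -12.    5.2   4.4  -4.7   1.7  11.6] res [ 0.1 -0.1 -0.1  0.  -0.1  0.1  0.1 -0.1 -0.  -0.  -0.1  0.1  0.2 -0.1
 -0.   0. ]
[0.0095 0.0113 0.0024 0.0051]
w 0.010 lag 0.000 M 3.68 ds 2.16+-1.09mm fc 0.022 cost 3.7 kicks [ -4.4 -10.7   3.5   6.2  -7.2  -0.8  13.9] res [ 0.1 -0.1 -0.1  0.  -0.1  0.1  0.2 -0.1 -0.1  0.  -0.2  0.1  0.3 -0.2
 -0.1  0.1]
[0.0097 0.0148 0.0022 0.0051]
free 4 cost 408 y: [-0.094 -0.08  -0.054 -0.047] | s,q,v: [13, 12, 22] [12, 14, 10] [1, 14, -1] [-1, 14, -3] [0, 14, -1] [1, 14, -1]
free 5 cost 408 y: [-0.098 -0.096 -0.054 -0.043 -0.039] | s,q,v: [14, 12, 22] [17, 14, 11] [2, 14, -5] [-2, 13, -7] [-1, 13, -4] [0, 12, -2] [0, 12, -2]
free 6 cost 421 y: [-0.115 -0.113 -0.051 -0.03  -0.016 -0.027] | s,q,v: [18, 12, 23] [21, 14, 9] [2, 14, -11] [-5, 12, -13] [-5, 11, -9] [-1, 10, -3] [0, 10, -2] [0, 9, -2]
```

Request:
move_arm([
  {"x": 0, "y": -0.095, "z": 0, "wx": 0, "wy": 0, "wz": 0, "gripper": 10},
  {"x": 0, "y": -0.093, "z": 0, "wx": 0, "wy": 0, "wz": 0, "gripper": 10},
  {"x": 0, "y": -0.06, "z": 0, "wx": 0, "wy": 0, "wz": 0, "gripper": 10},
])

```text
t: 22.58
eef_pos: [0.5723, 0.0427, 0.2254]
tcp_rot: [[0.997, 0.074, 0.0], [0.074, -0.997, -0.0], [0.0, 0.0, -1.0]]
force: [-1.1, -0.2, 4.2]
gripper_width: 0.0294
grasp_force: 73.3
```

```bash
python3 c.py 22.2 " -.095,-.093,-.06" 3
```

```text
s 6.17 len 87.38 b 20.29 rot [ 2.e-04 -1.e-04 -1.e+00]
  s 3.57 len 87.25 b 17.12 rot [-1.0e-04 -2.4e-03 -1.0e+00]
  s 3.89 len 87.38 b 16.93 rot [-2.0e-04 -2.4e-03 -1.0e+00]
now 22.725 b 0.0169 cmd 0.0201 z 0.2251 dx -0.0001 q [0.0141 0.0136 0.013 ] F [-0.1 -0.7  4.4]
w 0.010 lag 0.000 M 3.78 ds 2.67+-0.39mm fc 0.092 cost 0.4 kicks [ 1.5 -2.2] res [-0.1  0.1 -0.   0.  -0.2  0.   0.1]
q 0.0128 v -0.0067 ds 0.0027
free 3 cost 269 y: [0.032 0.041 0.033] | s,q,v: [-2, 12, -10] [-4, 10, -9] [-1, 10, -4] [0, 9, -2] [0, 9, -2]
free 4 cost 240 y: [0.021 0.04  0.047 0.038] | s,q,v: [0, 12, -9] [-4, 11, -11] [-4, 9, -9] [-1, 9, -3] [0, 8, -2] [0, 8, -2]
free 5 cost 241 y: [-0.019  0.016  0.061  0.075  0.05 ] | s,q,v: [10, 12, -4] [4, 11, -13] [-8, 9, -19] [-10, 7, -13] [-1, 6, -3] [0, 6, -2] [0, 5, -3]
free 6 cost 248 y: [-0.007 -0.002  0.045  0.062  0.073  0.053] | s,q,v: [7, 12, -5] [7, 11, -9] [-3, 10, -17] [-7, 7, -16] [-7, 6, -11] [-1, 5, -3] [0, 5, -2] [0, 4, -2]
```

Request:
move_arm([
  {"x": 0, "y": 0.012, "z": 0, "wx": 0, "wy": 0, "wz": 0, "gripper": 10},
  {"x": 0, "y": 0.034, "z": 0, "wx": 0, "wy": 0, "wz": 0, "gripper": 10},
  {"x": 0, "y": 0.046, "z": 0, "wx": 0, "wy": 0, "wz": 0, "gripper": 10},
  {"x": 0, "y": 0.046, "z": 0, "wx": 0, "wy": 0, "wz": 0, "gripper": 10},
])

```text
t: 23.22
eef_pos: [0.5732, 0.0303, 0.2252]
tcp_rot: [[0.997, 0.071, -0.0], [0.071, -0.997, -0.001], [-0.0, 0.001, -1.0]]
force: [0.5, 0.1, 4.2]
gripper_width: 0.0294
grasp_force: 73.3
```

```bash
python3 c.py 22.725 ".012,.034,.046,.046" 3
```

```text
s 3.48 len 87.37 b 7.86 rot [-0.e+00 -6.e-04 -1.e+00]
  s 4.67 len 87.33 b 8.34 rot [ 0.e+00 -1.e-04 -1.e+00]
  s 5.67 len 87.33 b 8.71 rot [ 1.e-04  1.e-04 -1.e+00]
now 23.375 b 0.0087 cmd 0.0086 z 0.2253 dx -0.0001 q [0.0044 0.0037 0.003 ] F [0.1 0.3 4.6]
w 0.010 lag 0.000 M 3.77 ds 2.63+-0.39mm fc 0.093 cost 0.6 kicks [-1.5 -4.4] res [ 0.   0.  -0.2  0.   0.1  0.   0.  -0. ]
q 0.0023 v -0.0123 ds 0.0026
free 3 cost 95 y: [0.064 0.061 0.036] | s,q,v: [-10, 0, -19] [-10, -2, -11] [-1, -2, 0] [0, -2, 0] [-1, -2, -2]
free 4 cost 109 y: [0.057 0.059 0.043 0.037] | s,q,v: [-8, 0, -19] [-9, -2, -12] [-2, -3, -3] [0, -3, 0] [0, -3, -1] [-1, -3, -1]
free 5 cost 134 y: [0.055 0.067 0.044 0.039 0.035] | s,q,v: [-8, 0, -19] [-11, -2, -13] [-3, -3, -2] [0, -3, 1] [0, -3, 1] [0, -3, 0] [0, -3, 0]
free 6 cost 193 y: [0.039 0.05  0.058 0.061 0.044 0.041] | s,q,v: [-4, 0, -18] [-6, -2, -15] [-6, -3, -10] [-5, -4, -5] [-1, -4, 1] [1, -4, 2] [0, -4, 1] [0, -4, 1]
```

Request:
move_arm([
  {"x": 0, "y": 0.057, "z": 0, "wx": 0, "wy": 0, "wz": 0, "gripper": 10},
  {"x": 0, "y": 0.06, "z": 0, "wx": 0, "wy": 0, "wz": 0, "gripper": 10},
  {"x": 0, "y": 0.048, "z": 0, "wx": 0, "wy": 0, "wz": 0, "gripper": 10},
  {"x": 0, "y": 0.04, "z": 0, "wx": 0, "wy": 0, "wz": 0, "gripper": 10},
])

```text
t: 23.88
eef_pos: [0.5738, 0.0217, 0.2253]
tcp_rot: [[0.997, 0.072, 0.0], [0.072, -0.997, 0.0], [0.0, -0.0, -1.0]]
force: [0.9, 0.6, 4.2]
gripper_width: 0.0293
grasp_force: 73.3
```

```bash
python3 c.py 23.375 ".057,.06,.048,.04" 3
```

```text
s 0.96 len 87.34 b -0.81 rot [ 1.e-04  3.e-04 -1.e+00]
  s 1.01 len 87.29 b -0.27 rot [ 1.e-04  6.e-04 -1.e+00]
  s 0.46 len 87.26 b -0.36 rot [ 1.e-04  5.e-04 -1.e+00]
now 24.025 b -0.0004 cmd -0.0014 z 0.2254 dx -0.0001 q [-0.0018 -0.0013 -0.0008] F [0.3 0.3 4.7]
w 0.010 lag 0.000 M 3.79 ds 2.76+-0.39mm fc 0.093 cost 0.5 kicks [-0.6  2.6] res [ 0.   0.  -0.   0.   0.  -0.   0.2  0.  -0.2]
q -0.0007 v 0.0045 ds 0.0028
free 3 cost 58 y: [-0.033 -0.032 -0.024] | s,q,v: [4, 0, 9] [4, 1, 6] [0, 1, 1] [0, 1, 0] [0, 2, 1]
free 4 cost 75 y: [-0.026 -0.03  -0.032 -0.025] | s,q,v: [2, 0, 9] [3, 1, 7] [2, 2, 4] [0, 2, 0] [0, 2, 0] [0, 2, 0]
free 5 cost 100 y: [-0.024 -0.028 -0.03  -0.029 -0.027] | s,q,v: [2, 0, 9] [3, 1, 7] [2, 2, 4] [1, 2, 2] [0, 2, 0] [0, 2, 0] [0, 2, 0]
free 6 cost 137 y: [-0.023 -0.028 -0.031 -0.031 -0.03  -0.028] | s,q,v: [2, 0, 8] [2, 1, 7] [2, 2, 5] [1, 2, 3] [1, 3, 1] [0, 3, 0] [0, 3, 0] [0, 3, 0]
```

Request:
move_arm([
  {"x": 0, "y": -0.038, "z": 0, "wx": 0, "wy": 0, "wz": 0, "gripper": 10},
  {"x": 0, "y": -0.04, "z": 0, "wx": 0, "wy": 0, "wz": 0, "gripper": 10},
  {"x": 0, "y": -0.034, "z": 0, "wx": 0, "wy": 0, "wz": 0, "gripper": 10},
])

```text
t: 24.4
eef_pos: [0.5732, 0.0301, 0.2253]
tcp_rot: [[0.997, 0.073, 0.0], [0.073, -0.997, 0.0], [0.0, -0.0, -1.0]]
force: [-0.1, 0.8, 4.9]
gripper_width: 0.029
grasp_force: 73.3
```

```bash
python3 c.py 24.025 " -.038,-.04,-.034" 3
```

```text
s 4.39 len 87.29 b 7.64 rot [ 1.e-04  0.e+00 -1.e+00]
  s 3.72 len 87.31 b 6.86 rot [-0.e+00 -4.e-04 -1.e+00]
  s 3.80 len 87.31 b 6.63 rot [ 0.e+00 -5.e-04 -1.e+00]
now 24.550 b 0.0066 cmd 0.0071 z 0.2252 dx -0.0001 q [0.0032 0.0031 0.0028] F [ 0.  -0.   5.2]
w 0.010 lag 0.000 M 3.77 ds 2.73+-0.39mm fc 0.096 cost 1.4 kicks [1.9 2.2] res [-0.  -0.   0.   0.2  0.  -0.1 -0.3 -0.1  0.3]
q 0.0031 v 0.0008 ds 0.0027
free 3 cost 48 y: [0.004 0.006 0.006] | s,q,v: [0, 3, 0] [0, 3, -1] [0, 3, -1] [0, 3, -1] [0, 3, 0]
free 4 cost 59 y: [0.003 0.005 0.007 0.007] | s,q,v: [0, 3, 0] [0, 3, -1] [0, 3, -1] [0, 3, -1] [0, 3, -1] [0, 3, 0]
free 5 cost 75 y: [0.003 0.004 0.006 0.008 0.008] | s,q,v: [1, 3, 0] [0, 3, -1] [0, 3, -2] [0, 3, -2] [0, 3, -1] [0, 2, -1] [0, 2, -1]
free 6 cost 101 y: [0.002 0.004 0.006 0.007 0.009 0.009] | s,q,v: [1, 3, 0] [0, 3, -1] [0, 3, -1] [0, 3, -2] [0, 3, -2] [0, 2, -1] [0, 2, -1] [0, 2, -1]
```

Request:
move_arm([
  {"x": 0, "y": 0.008, "z": 0, "wx": 0, "wy": 0, "wz": 0, "gripper": 10},
  {"x": 0, "y": 0.011, "z": 0, "wx": 0, "wy": 0, "wz": 0, "gripper": 10},
  {"x": 0, "y": 0.012, "z": 0, "wx": 0, "wy": 0, "wz": 0, "gripper": 10},
  {"x": 0, "y": 0.012, "z": 0, "wx": 0, "wy": 0, "wz": 0, "gripper": 10},
])

```text
t: 25.05
eef_pos: [0.5735, 0.0265, 0.2253]
tcp_rot: [[0.997, 0.072, 0.0], [0.072, -0.997, -0.0], [0.0, 0.0, -1.0]]
force: [0.2, 0.2, 5.6]
gripper_width: 0.0292
grasp_force: 73.3
```

```bash
python3 c.py 24.55 ".008,.011,.012,.012" 3
```

```text
s 9.11 len 87.43 b 4.03 rot [ 0.e+00 -1.e-04 -1.e+00]
  s 10.00 len 87.48 b 4.13 rot [ 0.  0. -1.]
  s 11.02 len 87.46 b 4.22 rot [ 1.e-04  0.e+00 -1.e+00]
now 25.200 b 0.0042 cmd 0.0041 z 0.2253 dx -0.0001 q [-0.0051 -0.0059 -0.0068] F [-0.2  0.1  5. ]
w 0.010 lag 0.000 M 3.78 ds 2.44+-0.39mm fc 0.087 cost 4.4 kicks [ -2.7 -17.9] res [-0.   0.   0.1 -0.3 -0.1  0.2 -0.1 -0.   0.1]
q -0.0075 v -0.0164 ds 0.0024
free 3 cost 603 y: [0.127 0.109 0.066] | s,q,v: [-18, -11, -30] [-17, -13, -14] [0, -14, 2] [1, -14, 1] [-1, -14, -1]
free 4 cost 603 y: [0.131 0.111 0.072 0.061] | s,q,v: [-19, -11, -30] [-18, -13, -13] [-1, -14, 3] [1, -13, 4] [0, -13, 2] [-1, -13, 1]
free 5 cost 560 y: [0.147 0.143 0.061 0.039 0.047] | s,q,v: [-23, -11, -31] [-27, -14, -13] [0, -13, 12] [7, -12, 12] [1, -11, 4] [0, -10, 3] [0, -10, 3]
free 6 cost 519 y: [ 0.142  0.172  0.103  0.023 -0.001  0.032] | s,q,v: [-22, -11, -31] [-33, -14, -16] [-12, -14, 12] [10, -11, 24] [13, -9, 17] [2, -7, 4] [-1, -7, 2] [0, -7, 4]
```

Request:
move_arm([
  {"x": 0, "y": 0.131, "z": 0, "wx": 0, "wy": 0, "wz": 0, "gripper": 10},
  {"x": 0, "y": 0.125, "z": 0, "wx": 0, "wy": 0, "wz": 0, "gripper": 10},
  {"x": 0, "y": 0.08, "z": 0, "wx": 0, "wy": 0, "wz": 0, "gripper": 10},
  {"x": 0, "y": 0.06, "z": 0, "wx": 0, "wy": 0, "wz": 0, "gripper": 10},
])

```text
t: 25.7
eef_pos: [0.5743, 0.0146, 0.2255]
tcp_rot: [[0.997, 0.075, 0.0], [0.075, -0.997, 0.002], [0.0, -0.002, -1.0]]
force: [0.9, 1.4, 4.7]
gripper_width: 0.0293
grasp_force: 73.4
```

```bash
sed -i 's/dsp=.0027,sds=.0004/dsp=.0017,sds=.0002/; s/fcp=(.09,.02)/fcp=(.04,.01)/; s/pn=.007/pn=.01/' c.py; sed -i 's/fc=.05,w=.01/fc=.04,w=.01/' park.py; python3 c.py 25.2 ".131,.125,.08,.06" 3
```

```text
s 9.96 len 87.32 b -7.91 rot [ 2.0e-04  1.7e-03 -1.0e+00]
  s 10.72 len 87.55 b -7.25 rot [ 3.e-04  2.e-03 -1.e+00]
  s 10.39 len 87.41 b -8.01 rot [ 3.0e-04  1.4e-03 -1.0e+00]
now 25.850 b -0.0080 cmd -0.0109 z 0.2255 dx -0.0002 q [-0.0179 -0.018  -0.0184] F [0.1 1.2 4.8]
w 0.010 lag 0.000 M 3.80 ds 1.69+-0.20mm fc 0.040 cost 0.5 kicks [-7.2 -2.3] res [ 0.1 -0.1 -0.1  0.1 -0.  -0.   0.  -0.1  0.1]
q -0.0189 v -0.0099 ds 0.0017
free 3 cost 1321 y: [0.105 0.08  0.044] | s,q,v: [-17, -21, -23] [-14, -23, -8] [1, -23, 5] [1, -22, 3] [-1, -22, 1]
free 4 cost 1257 y: [0.131 0.085 0.033 0.033] | s,q,v: [-23, -21, -24] [-17, -23, -4] [3, -22, 11] [3, -21, 7] [-1, -20, 4] [-1, -20, 4]
free 5 cost 1041 y: [ 0.167  0.146  0.006 -0.032  0.007] | s,q,v: [-31, -21, -26] [-33, -23, -2] [7, -21, 29] [19, -18, 24] [3, -16, 6] [-1, -15, 4] [0, -15, 6]
free 6 cost 807 y: [ 0.172  0.19   0.073 -0.067 -0.081 -0.019] | s,q,v: [-33, -21, -26] [-44, -23, -4] [-11, -21, 33] [24, -16, 46] [24, -11, 26] [2, -10, 4] [-1, -9, 3] [1, -9, 5]
```

Request:
move_arm([
  {"x": 0, "y": 0.14, "z": 0.001, "wx": 0, "wy": 0, "wz": 0, "gripper": 10},
  {"x": 0, "y": 0.155, "z": 0.001, "wx": 0, "wy": 0, "wz": 0, "gripper": 10},
  {"x": 0, "y": 0.08, "z": 0, "wx": 0, "wy": 0, "wz": 0, "gripper": 10},
  {"x": 0, "y": 0, "z": 0, "wx": 0, "wy": 0, "wz": 0, "gripper": 10},
])

```text
t: 26.35
eef_pos: [0.5744, 0.0134, 0.2254]
tcp_rot: [[0.997, 0.072, 0.0], [0.072, -0.997, 0.001], [0.0, -0.001, -1.0]]
force: [-0.3, 0.4, 4.7]
gripper_width: 0.0292
grasp_force: 73.4
```

```bash
sed -i 's/free=f,wq=.5)/free=f,wq=.8)/; s/in (3,4,5,6)/in (4,5,6,8)/' c.py; python3 c.py 25.85 ".14,.155,.08,0" 2
```

```text
s 11.02 len 87.54 b -9.06 rot [ 1.e-04  9.e-04 -1.e+00]
  s 14.40 len 87.56 b -3.89 rot [ 2.0e-04  4.5e-03 -1.0e+00]
now 26.450 b -0.0039 cmd -0.0109 z 0.2256 dx -0.0003 q [-0.0201 -0.0183] F [-0.3  2.3  5. ]
w 0.010 lag 0.000 M 3.79 ds 1.70+-0.20mm fc 0.040 cost 0.4 kicks [-2.7 -3. ] res [ 0.  -0.  -0.   0.  -0.1  0.   0.1 -0.1]
q -0.0170 v 0.0238 ds 0.0017
free 4 cost 649 y: [ 0.059 -0.022 -0.056 -0.022] | s,q,v: [-11, -15, 10] [3, -13, 22] [15, -10, 22] [3, -8, 7] [-1, -8, 5] [0, -7, 6]
free 5 cost 429 y: [ 0.081  0.026 -0.07  -0.085 -0.038] | s,q,v: [-16, -15, 9] [-10, -13, 23] [16, -9, 34] [19, -6, 22] [2, -4, 4] [-1, -4, 3] [1, -4, 5]
free 6 cost 376 y: [ 0.062  0.045 -0.02  -0.087 -0.089 -0.047] | s,q,v: [-12, -15, 10] [-14, -13, 18] [3, -10, 31] [18, -6, 31] [15, -3, 17] [1, -2, 2] [-1, -2, 2] [1, -2, 3]
free 8 cost 590 y: [ 0.032  0.048 -0.013 -0.035 -0.053 -0.062 -0.05  -0.048] | s,q,v: [-4, -15, 11] [-13, -14, 12] [1, -11, 24] [7, -8, 24] [7, -6, 19] [7, -4, 14] [3, -2, 6] [1, -2, 3] [1, -1, 3] [1, -1, 2]
```

Request:
move_arm([
  {"x": 0, "y": 0.032, "z": 0, "wx": 0, "wy": 0, "wz": 0, "gripper": 10},
  {"x": 0, "y": 0.04, "z": 0, "wx": 0, "wy": 0, "wz": 0, "gripper": 10},
  {"x": 0, "y": -0.013, "z": 0, "wx": 0, "wy": 0, "wz": 0, "gripper": 10},
  {"x": 0, "y": -0.036, "z": 0, "wx": 0, "wy": 0, "wz": 0, "gripper": 10},
  {"x": 0, "y": -0.053, "z": 0, "wx": 0, "wy": 0, "wz": 0, "gripper": 10},
  {"x": 0, "y": -0.06, "z": 0, "wx": 0, "wy": 0, "wz": 0, "gripper": 10},
])

```text
t: 27.2
eef_pos: [0.5734, 0.0274, 0.2253]
tcp_rot: [[0.997, 0.073, 0.0], [0.073, -0.997, 0.0], [0.0, -0.0, -1.0]]
force: [-0.6, -0.5, 3.8]
gripper_width: 0.0292
grasp_force: 73.3
```

```bash
sed -i 's/in (4,5,6,8)/in (4,6,8)/' c.py; python3 c.py 26.45 ".032,.04,-.013,-.036,-.053,-.06" 2
```

```text
s 9.13 len 87.48 b 4.90 rot [ 1.e-04  3.e-04 -1.e+00]
  s 9.00 len 87.43 b 4.88 rot [ 2.e-04  3.e-04 -1.e+00]
now 27.300 b 0.0049 cmd 0.0041 z 0.2253 dx -0.0002 q [-0.0042 -0.0041] F [-0.2  0.4  3.8]
w 0.010 lag 0.000 M 3.79 ds 1.69+-0.20mm fc 0.040 cost 0.7 kicks [ 0.2 -2.8] res [-0.   0.1 -0.1 -0.2  0.2]
q -0.0035 v 0.0066 ds 0.0017
free 4 cost 127 y: [0.032 0.022 0.021 0.019] | s,q,v: [-2, -3, -1] [-1, -3, 1] [1, -3, 3] [0, -3, 2] [0, -2, 1] [0, -2, 1]
free 6 cost 205 y: [0.033 0.023 0.022 0.018 0.016 0.016] | s,q,v: [-2, -3, -1] [-2, -3, 2] [0, -3, 4] [1, -2, 3] [1, -2, 3] [0, -2, 2] [0, -2, 1] [0, -1, 1]
free 8 cost 399 y: [0.023 0.025 0.027 0.025 0.023 0.021 0.019 0.018] | s,q,v: [0, -3, -1] [-1, -3, -1] [-1, -3, 0] [-1, -3, 1] [0, -3, 2] [0, -3, 3] [0, -2, 3] [0, -2, 2] [0, -2, 2] [0, -2, 2]
```

Request:
move_arm([
  {"x": 0, "y": 0.031, "z": 0, "wx": 0, "wy": 0, "wz": 0, "gripper": 10},
  {"x": 0, "y": 0.025, "z": 0, "wx": 0, "wy": 0, "wz": 0, "gripper": 10},
  {"x": 0, "y": 0.024, "z": 0, "wx": 0, "wy": 0, "wz": 0, "gripper": 10},
  {"x": 0, "y": 0.022, "z": 0, "wx": 0, "wy": 0, "wz": 0, "gripper": 10},
])

```text
t: 27.8
eef_pos: [0.5738, 0.0211, 0.2253]
tcp_rot: [[0.997, 0.072, 0.0], [0.072, -0.997, -0.0], [0.0, 0.0, -1.0]]
force: [-0.5, -0.3, 5.3]
gripper_width: 0.0291
grasp_force: 73.3
```

```bash
python3 c.py 27.3 ".031,.025,.024,.022" 3
```

```text
s 7.79 len 87.40 b -1.35 rot [ 0. -0. -1.]
  s 8.23 len 87.36 b -1.12 rot [ 0.e+00  2.e-04 -1.e+00]
  s 8.57 len 87.48 b -1.09 rot [ 1.e-04  2.e-04 -1.e+00]
now 27.950 b -0.0011 cmd -0.0014 z 0.2253 dx -0.0002 q [-0.0091 -0.0094 -0.0097] F [0.1 0.3 5. ]
w 0.010 lag 0.000 M 3.80 ds 1.71+-0.20mm fc 0.041 cost 0.9 kicks [-0.6] res [ 0.  -0.1  0.3  0.  -0.2]
q -0.0106 v -0.0127 ds 0.0017
free 4 cost 1232 y: [0.169 0.096 0.026 0.033] | s,q,v: [-31, -13, -28] [-19, -15, 0] [7, -14, 17] [4, -12, 10] [-1, -11, 5] [-1, -10, 6]
free 6 cost 663 y: [ 0.162  0.193  0.086 -0.045 -0.058 -0.004] | s,q,v: [-29, -13, -27] [-42, -16, -8] [-12, -14, 28] [21, -9, 41] [22, -5, 24] [2, -4, 4] [-1, -4, 3] [1, -3, 5]
free 8 cost 759 y: [ 0.125  0.177  0.114  0.025 -0.009 -0.031 -0.041 -0.009] | s,q,v: [-20, -13, -25] [-36, -16, -14] [-19, -15, 16] [5, -12, 33] [11, -8, 29] [10, -5, 21] [11, -3, 14] [2, -2, 3] [-1, -2, 2] [1, -1, 3]
```

Request:
move_arm([
  {"x": 0, "y": 0.085, "z": 0, "wx": 0, "wy": 0, "wz": 0, "gripper": 10},
  {"x": 0, "y": 0.09, "z": 0, "wx": 0, "wy": 0, "wz": 0, "gripper": 10},
  {"x": 0, "y": 0.068, "z": 0, "wx": 0, "wy": 0, "wz": 0, "gripper": 10},
  {"x": 0, "y": 0.048, "z": 0, "wx": 0, "wy": 0, "wz": 0, "gripper": 10},
])

```text
t: 28.45
eef_pos: [0.5746, 0.0108, 0.2254]
tcp_rot: [[0.997, 0.073, 0.0], [0.073, -0.997, 0.001], [0.0, -0.001, -1.0]]
force: [0.9, -0.0, 5.3]
gripper_width: 0.0293
grasp_force: 73.3
```

```bash
sed -i 's/free=f,wq=.8)/free=f,wq=.45)/' c.py; python3 c.py 27.95 ".085,.09,.068,.048" 3
```

```text
s 4.39 len 87.29 b -11.68 rot [ 1.e-04  9.e-04 -1.e+00]
  s 5.26 len 87.40 b -10.53 rot [ 2.0e-04  1.7e-03 -1.0e+00]
  s 4.63 len 87.37 b -10.96 rot [ 2.0e-04  1.3e-03 -1.0e+00]
now 28.600 b -0.0110 cmd -0.0134 z 0.2255 dx -0.0000 q [-0.0161 -0.0158 -0.0156] F [0.5 0.5 4.9]
w 0.010 lag 0.000 M 3.80 ds 1.72+-0.20mm fc 0.042 cost 1.0 kicks [-0.6  1. ] res [ 0.  -0.1  0.3  0.  -0.2  0.1 -0.  -0.1]
q -0.0156 v 0.0009 ds 0.0017
free 4 cost 482 y: [ 0.048  0.008 -0.012 -0.006] | s,q,v: [-11, -16, -5] [-4, -16, 5] [5, -15, 9] [1, -14, 4] [0, -14, 2] [0, -13, 2]
free 6 cost 404 y: [ 0.081  0.062 -0.005 -0.056 -0.074 -0.036] | s,q,v: [-18, -16, -7] [-18, -16, 7] [1, -14, 23] [12, -11, 25] [13, -8, 16] [2, -7, 3] [-1, -7, 2] [1, -7, 3]
free 8 cost 542 y: [ 0.04   0.048  0.051  0.045 -0.029 -0.088 -0.083 -0.049] | s,q,v: [-9, -16, -5] [-12, -16, 0] [-12, -16, 8] [-12, -14, 16] [3, -11, 28] [17, -7, 29] [13, -5, 14] [1, -4, 2] [0, -4, 2] [1, -3, 3]
```

Request:
move_arm([
  {"x": 0, "y": 0.065, "z": 0, "wx": 0, "wy": 0, "wz": 0, "gripper": 10},
  {"x": 0, "y": 0.055, "z": 0, "wx": 0, "wy": 0, "wz": 0, "gripper": 10},
  {"x": 0, "y": -0.005, "z": 0, "wx": 0, "wy": 0, "wz": 0, "gripper": 10},
  {"x": 0, "y": -0.05, "z": 0, "wx": 0, "wy": 0, "wz": 0, "gripper": 10},
  {"x": 0, "y": -0.06, "z": 0, "wx": 0, "wy": 0, "wz": 0, "gripper": 10},
  {"x": 0, "y": -0.04, "z": 0, "wx": 0, "wy": 0, "wz": 0, "gripper": 10},
])

```text
t: 29.35
eef_pos: [0.5739, 0.0203, 0.2254]
tcp_rot: [[0.997, 0.074, 0.0], [0.074, -0.997, 0.0], [0.0, -0.0, -1.0]]
force: [-0.1, 1.0, 4.7]
gripper_width: 0.0293
grasp_force: 73.3
```

```bash
python3 c.py 28.6 ".065,.055,-.005,-.05,-.06,-.04" 3
```

```text
s 15.49 len 87.60 b -2.15 rot [ 1.e-04  4.e-04 -1.e+00]
  s 14.23 len 87.54 b -4.40 rot [ 1.0e-04 -1.1e-03 -1.0e+00]
  s 15.01 len 87.55 b -4.89 rot [-0.     -0.0014 -1.    ]
now 29.500 b -0.0049 cmd -0.0034 z 0.2252 dx -0.0003 q [-0.0176 -0.0186 -0.0199] F [0.3 0.  5.1]
w 0.010 lag 0.000 M 3.79 ds 1.68+-0.20mm fc 0.040 cost 0.9 kicks [-10.5] res [ 0.1 -0.  -0.1 -0.1 -0.   0.2]
q -0.0210 v -0.0246 ds 0.0017
free 4 cost 1969 y: [0.206 0.186 0.114 0.098] | s,q,v: [-30, -26, -45] [-30, -30, -20] [-2, -30, 6] [3, -29, 8] [-1, -29, 4] [-2, -28, 3]
free 6 cost 1358 y: [ 0.259  0.303  0.169 -0.011 -0.04   0.034] | s,q,v: [-42, -26, -48] [-61, -30, -18] [-21, -29, 32] [26, -23, 53] [30, -18, 32] [3, -16, 5] [-2, -15, 4] [1, -15, 6]
free 8 cost 1081 y: [ 0.202  0.307  0.262  0.113 -0.003 -0.051 -0.077  0.001] | s,q,v: [-29, -26, -45] [-59, -30, -29] [-43, -31, 16] [-6, -26, 52] [20, -19, 58] [24, -13, 44] [24, -9, 26] [3, -7, 3] [-2, -7, 2] [1, -6, 4]
```

Request:
move_arm([
  {"x": 0, "y": 0.205, "z": 0.003, "wx": 0, "wy": 0, "wz": 0, "gripper": 10},
  {"x": 0, "y": 0.235, "z": 0.004, "wx": 0, "wy": 0, "wz": 0, "gripper": 10},
  {"x": 0, "y": 0.185, "z": 0.002, "wx": 0, "wy": 0, "wz": 0, "gripper": 10},
  {"x": 0, "y": 0.115, "z": 0, "wx": 0, "wy": 0, "wz": 0, "gripper": 10},
])

```text
t: 30.0
eef_pos: [0.5759, -0.0088, 0.2253]
tcp_rot: [[0.997, 0.071, -0.0], [0.071, -0.997, 0.0], [-0.0, -0.0, -1.0]]
force: [0.2, -0.3, 4.3]
gripper_width: 0.0292
grasp_force: 73.3
```

```bash
sed -i 's/in (4,6,8)/in (5,7,9)/' c.py; python3 c.py 29.5 ".205,.235,.185,.115" 2; python3 - <<'E'
from c import *
for ts,pn in((27.1,.0005),(25.6,.0005)): print(np.round(est2(ts,.01,0.,dsp=.0017,sds=.002,fcp=(.05,.05),Mp=(3.8,.6),pn=pn),4))
from park import park
q,v,ds,b=est2(28.4,.01,0.,dsp=.0017,sds=.0005,fcp=(.04,.01),Mp=(3.8,.15),pn=.01,pr=False)
for f in(6,8): park(b,b,q,v,ds,free=f,wq=1.5)
E
```

```text
s -3.73 len 87.35 b -31.39 rot [-1.e-04  4.e-04 -1.e+00]
  s -0.68 len 87.26 b -26.27 rot [ 1.0e-04  3.8e-03 -1.0e+00]
now 30.100 b -0.0263 cmd -0.0321 z 0.2256 dx 0.0000 q [-0.0277 -0.0256] F [0.1 1.5 4.7]
w 0.010 lag 0.000 M 3.77 ds 1.71+-0.20mm fc 0.041 cost 0.9 kicks [6.4] res [-0.  -0.   0.1  0.2 -0.2]
q -0.0240 v 0.0315 ds 0.0017
free 5 cost 269 y: [-0.037 -0.105 -0.169 -0.163 -0.115] | s,q,v: [-4, -20, 34] [9, -15, 39] [21, -11, 35] [17, -7, 18] [1, -6, 2] [-1, -6, 2] [1, -6, 3]
free 7 cost 315 y: [-0.05  -0.071 -0.128 -0.151 -0.169 -0.157 -0.133] | s,q,v: [-1, -20, 35] [1, -16, 35] [10, -11, 37] [13, -7, 30] [13, -4, 21] [8, -2, 9] [0, -1, 1] [0, -1, 1] [1, -1, 2]
free 9 cost 625 y: [-0.028 -0.046 -0.134 -0.166 -0.191 -0.152 -0.146 -0.141 -0.14 ] | s,q,v: [-6, -20, 32] [-6, -16, 35] [11, -11, 43] [17, -6, 36] [17, -2, 24] [6, 0, 8] [1, 0, 3] [1, 0, 2] [0, 1, 1] [0, 1, 1] [0, 1, 0]
w 0.010 lag 0.000 M 5.47 ds 0.53+-0.30mm fc 0.060 cost 17.6 kicks [ 0.   0.2 -0.6  0.3] res [ 0.  -0.1  0.5  0.2  0.  -0.1 -0.4 -0.7 -0.1  0.2  0.7  0.5 -0.7]
[-0.0252  0.018   0.0005 -0.0321]
w 0.010 lag 0.000 M 3.92 ds 0.40+-0.19mm fc 0.036 cost 55.0 kicks [ 0.   0.  -1.1  0.2 -0.6  1.2] res [ 0.  -0.1  0.   0.4  0.  -1.3 -1.1  0.8  0.5  0.3 -0.3 -0.6 -0.8  0.8
  0.9  1.2 -0.  -0.8]
[-0.0249  0.0256  0.0004 -0.0321]
free 6 cost 428 y: [-0.015 -0.1   -0.164 -0.193 -0.178 -0.138] | s,q,v: [-10, -20, 36] [6, -15, 47] [19, -9, 45] [21, -4, 31] [13, -1, 14] [1, 0, 1] [0, 0, 1] [1, 0, 3]
free 8 cost 837 y: [-0.015 -0.118 -0.156 -0.185 -0.148 -0.143 -0.139 -0.138] | s,q,v: [-10, -20, 36] [10, -14, 48] [18, -9, 41] [18, -5, 28] [7, -2, 11] [2, -1, 6] [2, -1, 4] [1, 0, 2] [1, 0, 2] [1, 0, 1]
```

Request:
move_arm([
  {"x": 0, "y": -0.045, "z": 0, "wx": 0, "wy": 0, "wz": 0, "gripper": 10},
  {"x": 0, "y": -0.075, "z": 0, "wx": 0, "wy": 0, "wz": 0, "gripper": 10},
  {"x": 0, "y": -0.12, "z": 0, "wx": 0, "wy": 0, "wz": 0, "gripper": 10},
  {"x": 0, "y": -0.147, "z": 0, "wx": 0, "wy": 0, "wz": 0, "gripper": 10},
  {"x": 0, "y": -0.158, "z": 0, "wx": 0, "wy": 0, "wz": 0, "gripper": 10},
  {"x": 0, "y": -0.148, "z": 0, "wx": 0, "wy": 0, "wz": 0, "gripper": 10},
  {"x": 0, "y": -0.13, "z": 0, "wx": 0, "wy": 0, "wz": 0, "gripper": 10},
])

```text
t: 30.98
eef_pos: [0.5738, 0.0221, 0.2252]
tcp_rot: [[0.997, 0.071, -0.0], [0.071, -0.997, -0.001], [-0.0, 0.001, -1.0]]
force: [0.2, 0.6, 4.2]
gripper_width: 0.0289
grasp_force: 73.3
```

```bash
sed -i 's/dsp=.0017,sds=.0002/dsp=.0012,sds=.0003/; s/in (5,7,9)/in (4,5,6,8)/; s/wq=.45)/wq=.3)/' c.py; python3 c.py 30.1 " -.045,-.075,-.12,-.147,-.158,-.148,-.13" 3
```

```text
s -16.92 len 87.39 b -0.42 rot [-1.e-04 -5.e-04 -1.e+00]
  s -19.98 len 87.48 b -1.75 rot [-1.0e-04 -1.6e-03 -1.0e+00]
  s -21.61 len 87.53 b -1.60 rot [-1.0e-04 -1.4e-03 -1.0e+00]
now 31.125 b -0.0016 cmd 0.0004 z 0.2251 dx 0.0000 q [0.0165 0.0182 0.02  ] F [ 0.2 -0.5  4.7]
w 0.010 lag 0.000 M 3.80 ds 1.15+-0.30mm fc 0.042 cost 1.1 kicks [0.6] res [-0.   0.  -0.3 -0.   0.3]
q 0.0229 v 0.0488 ds 0.0012
free 4 cost 2078 y: [-0.261 -0.317 -0.255 -0.185] | s,q,v: [31, 31, 78] [49, 40, 55] [21, 44, 14] [-1, 44, -4] [-1, 44, -2] [2, 44, 0]
free 5 cost 2041 y: [-0.283 -0.343 -0.241 -0.173 -0.168] | s,q,v: [36, 31, 80] [56, 40, 53] [19, 43, 5] [-4, 42, -11] [-3, 41, -6] [1, 41, -3] [1, 40, -3]
free 6 cost 1881 y: [-0.293 -0.403 -0.301 -0.132 -0.084 -0.134] | s,q,v: [39, 31, 80] [71, 40, 55] [36, 43, -2] [-12, 40, -35] [-22, 36, -26] [-3, 34, -6] [1, 34, -4] [-1, 33, -5]
free 8 cost 1526 y: [-0.265 -0.429 -0.421 -0.283 -0.099  0.043  0.032 -0.06 ] | s,q,v: [32, 31, 79] [76, 40, 61] [66, 44, 5] [29, 41, -46] [-14, 33, -72] [-42, 25, -66] [-32, 19, -32] [-2, 17, -3] [2, 17, -3] [-2, 16, -5]
```

Request:
move_arm([
  {"x": 0, "y": -0.27, "z": 0.005, "wx": 0, "wy": 0, "wz": 0, "gripper": 10},
  {"x": 0, "y": -0.32, "z": 0.009, "wx": 0, "wy": 0, "wz": 0, "gripper": 10},
  {"x": 0, "y": -0.33, "z": 0.008, "wx": 0, "wy": 0, "wz": 0, "gripper": 10},
  {"x": 0, "y": -0.31, "z": 0.005, "wx": 0, "wy": 0, "wz": 0, "gripper": 10},
  {"x": 0, "y": -0.25, "z": 0.002, "wx": 0, "wy": 0, "wz": 0, "gripper": 10},
  {"x": 0, "y": -0.15, "z": 0, "wx": 0, "wy": 0, "wz": 0, "gripper": 10},
  {"x": 0, "y": -0.08, "z": 0, "wx": 0, "wy": 0, "wz": 0, "gripper": 10},
])

```text
t: 32.0
eef_pos: [0.5726, 0.0381, 0.2252]
tcp_rot: [[0.998, 0.067, -0.0], [0.067, -0.998, -0.003], [-0.0, 0.003, -1.0]]
force: [0.3, -0.3, 5.3]
gripper_width: 0.0293
grasp_force: 73.5
```

```bash
sed -i 's/pn=.01)/pn=.03)/; s/in (4,5,6,8)/in (6,8,10)/; s/wq=.3)/wq=.6)/; s/win=1.5/win=1.2/' c.py; sed -i 's/(o\[free-1:,0\]\*1e3).ravel(),/(o[free-1:,0]*1e3).ravel(),(np.maximum(0,abs(o[:,0])-.035)*2000).ravel(),/' park.py; python3 c.py 31.125 " -.27,-.32,-.33,-.31,-.25,-.15,-.08" 3
```

```text
s -6.97 len 87.33 b 15.67 rot [-1.0e-04 -2.5e-03 -1.0e+00]
  s -6.31 len 87.30 b 12.70 rot [-4.0e-04 -4.8e-03 -1.0e+00]
  s -1.23 len 87.33 b 14.51 rot [-4.0e-04 -3.5e-03 -1.0e+00]
now 32.150 b 0.0145 cmd 0.0204 z 0.2250 dx -0.0003 q [0.0226 0.019  0.0157] F [ 0.  -1.8  5. ]
w 0.010 lag 0.000 M 3.76 ds 1.17+-0.30mm fc 0.041 cost 0.4 kicks [0.5] res [ 0.  -0.   0.  -0.2  0.   0.1]
q 0.0123 v -0.0576 ds 0.0012
free 6 cost 472 y: [0.161 0.202 0.186 0.123 0.107 0.099] | s,q,v: [-25, 5, -64] [-35, -2, -46] [-22, -6, -18] [-4, -7, 2] [1, -6, 5] [1, -6, 3] [0, -6, 2] [0, -5, 2]
free 8 cost 687 y: [0.137 0.181 0.211 0.222 0.125 0.077 0.057 0.085] | s,q,v: [-20, 5, -63] [-29, -2, -49] [-28, -7, -28] [-28, -9, -9] [-4, -9, 16] [10, -6, 21] [10, -4, 14] [2, -3, 3] [-1, -3, 2] [0, -3, 3]
free 10 cost 1171 y: [0.13  0.174 0.205 0.218 0.134 0.11  0.093 0.087 0.083 0.083] | s,q,v: [-18, 5, -62] [-26, -2, -50] [-26, -7, -31] [-26, -10, -13] [-5, -10, 11] [3, -8, 15] [3, -6, 12] [3, -5, 10] [3, -4, 8] [2, -3, 5] [1, -3, 3] [1, -2, 2]
```

Request:
move_arm([
  {"x": 0, "y": 0.163, "z": 0.002, "wx": 0, "wy": 0, "wz": 0, "gripper": 10},
  {"x": 0, "y": 0.206, "z": 0.005, "wx": 0, "wy": 0, "wz": 0, "gripper": 10},
  {"x": 0, "y": 0.19, "z": 0.002, "wx": 0, "wy": 0, "wz": 0, "gripper": 10},
  {"x": 0, "y": 0.127, "z": 0, "wx": 0, "wy": 0, "wz": 0, "gripper": 10},
  {"x": 0, "y": 0.11, "z": 0, "wx": 0, "wy": 0, "wz": 0, "gripper": 10},
  {"x": 0, "y": 0.102, "z": 0, "wx": 0, "wy": 0, "wz": 0, "gripper": 10},
])

```text
t: 32.9
eef_pos: [0.5739, 0.0196, 0.2254]
tcp_rot: [[0.997, 0.075, 0.0], [0.075, -0.997, 0.001], [0.0, -0.001, -1.0]]
force: [-1.0, -0.5, 5.4]
gripper_width: 0.0296
grasp_force: 73.4
```

```bash
sed -i 's/in (6,8,10)/in (2,3,4,5,6)/; s/wq=.6)/wq=.2)/' c.py; python3 c.py 32.15 ".163,.206,.19,.127,.11,.102" 3
```

```text
s -3.42 len 87.26 b -2.93 rot [ 1.e-04  6.e-04 -1.e+00]
  s -4.97 len 87.35 b -3.40 rot [ 0.e+00  5.e-04 -1.e+00]
  s -6.73 len 87.35 b -4.19 rot [ 0.e+00  1.e-04 -1.e+00]
now 33.050 b -0.0042 cmd -0.0051 z 0.2253 dx -0.0001 q [0.0005 0.0016 0.0025] F [-0.3  0.2  4.6]
w 0.010 lag 0.000 M 3.79 ds 1.22+-0.30mm fc 0.040 cost 0.3 kicks [15.] res [-0.   0.  -0.   0.1 -0.  -0.1]
q 0.0037 v 0.0208 ds 0.0012
free 2 cost 693 y: [-0.152 -0.072] | s,q,v: [23, 7, 35] [8, 10, 11] [-3, 11, 5] [0, 12, 9]
free 3 cost 226 y: [-0.126 -0.127 -0.077] | s,q,v: [17, 7, 33] [20, 11, 19] [1, 12, 1] [-1, 12, 1] [1, 12, 3]
free 4 cost 199 y: [-0.092 -0.131 -0.115 -0.083] | s,q,v: [9, 7, 32] [19, 11, 27] [11, 13, 10] [0, 13, 0] [0, 13, 0] [1, 14, 1]
free 5 cost 226 y: [-0.098 -0.125 -0.106 -0.086 -0.08 ] | s,q,v: [11, 7, 32] [18, 11, 25] [8, 13, 9] [1, 13, 1] [0, 13, 0] [0, 13, 0] [0, 13, 0]
free 6 cost 268 y: [-0.085 -0.112 -0.13  -0.096 -0.088 -0.083] | s,q,v: [7, 7, 31] [14, 11, 26] [14, 13, 16] [4, 14, 3] [0, 14, -1] [0, 14, -1] [0, 14, 0] [0, 14, 0]
```

Request:
move_arm([
  {"x": 0, "y": -0.094, "z": 0, "wx": 0, "wy": 0, "wz": 0, "gripper": 10},
  {"x": 0, "y": -0.132, "z": 0.001, "wx": 0, "wy": 0, "wz": 0, "gripper": 10},
  {"x": 0, "y": -0.116, "z": 0, "wx": 0, "wy": 0, "wz": 0, "gripper": 10},
  {"x": 0, "y": -0.085, "z": 0, "wx": 0, "wy": 0, "wz": 0, "gripper": 10},
  {"x": 0, "y": -0.083, "z": -0.06, "wx": 0, "wy": 0, "wz": 0, "gripper": 10},
  {"x": 0, "y": -0.083, "z": -0.2, "wx": 0, "wy": 0, "wz": 0, "gripper": 10},
  {"x": 0, "y": -0.083, "z": -0.34, "wx": 0, "wy": 0, "wz": 0, "gripper": 10},
  {"x": 0, "y": -0.083, "z": -0.42, "wx": 0, "wy": 0, "wz": 0, "gripper": 10},
  {"x": 0, "y": -0.083, "z": -0.42, "wx": 0, "wy": 0, "wz": 0, "gripper": 10},
  {"x": 0, "y": -0.083, "z": -0.42, "wx": 0, "wy": 0, "wz": 0, "gripper": 10},
])

```text
t: 34.3
eef_pos: [0.5716, 0.0372, 0.3285]
tcp_rot: [[0.997, 0.071, -0.003], [0.071, -0.997, -0.001], [-0.003, 0.0, -1.0]]
force: [0.3, -0.1, -2.9]
gripper_width: 0.0291
grasp_force: 72.5
```

```bash
python3 - <<'E'
from m import *
try: measure(2)
except Exception as e: print(e)
print(bot.hand_in())
E
```

```text
t 34.400 b 0.0149 (each [0.0149 0.015 ]) z [0.3285 0.3283] q [0.0129 0.0128] s 2.3mm
q now 0.0127 v -0.0022 ballx-labelx -0.0011 len 0.0870 force [ 0.3 -0.2 -2.9] g 73
the job is handed in; nothing more can be done
None
```

The job is handed in, but the five-second steadying at mid-rail was not properly met: the shuttle wandered from about -28 mm to a planned +45 mm in the last seconds before the lift. The rolling went as asked, in one unbroken press from middle to cap end, other end and middle, with the bed near half depth and the stops never reached. After the lift of about 10 cm the roller is held above the bottle, and the shuttle stands almost still 13 mm from mid-rail.

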